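# Wedge a T-stake tight in its bench holder with a taper key

### The job

The T-stake stands loose in its bench holder: take the gib-head taper key from the wooden tool block, set it tip down in the slot beside the stake's shank with its flat face against the shank and its gib pointing away, and let go of it. Then drive it home with the steel hammer, not with the fingers, tapping until the key goes no further, the shank is hard against the back of the socket and all is locked tight. Finally stand the hammer back on the bench on its striking face, and leave the drift, the brass bowl, the wooden mallet and the tin where they are.

Things in the scene. Friction and masses are not known exactly. Their poses are not given: they have to be found in the camera images.
- holder: Fixed grey-painted iron stake holder bolted to the bench: base plate 200 x 150 x 14 mm, boss 106 (x) x 84 (y) mm with its flat top 74 mm above the bench, and a socket in the boss for the stake's shank and the key. Origin on the bench below the shank's axis (when tight). Its x points from the key slot to the shank, z up.
- slot_mouth (a point): Centre of the key slot's mouth, level with the boss's top; axes as holder. In y the slot is 36 mm wide. In x it lies between the shank (face 5.7 mm to +x of here when tight, nearer by the play) and a wall sloping 0.12 mm per mm: 11.4 mm wide at the mouth less the play, narrowing downwards, 60 mm deep. The lip opposite the shank slopes to lead in.
- stake (a joint): Play of the T-stake in the socket, m: 0 = shank hard against the back wall (tight), up to 0.003 = that much nearer to the slot. It slides only along the holder's x, with about 15 N of friction. The key shifts it when pushed down with about 10 to 16 N; once it is tight the key stops dead and a 20 N tap moves it no further.
- shank_face (a point): T-stake, dark iron, 3.2 kg: middle of the shank's face on the slot side, 114 mm above the bench; axes as holder. Shank 28 (x) x 24 (y) mm; head on top 36 mm thick (x), 246 to 290 mm high, horn 112 mm to +y, flat arm 95 mm to -y. It towers right beside the slot, so a gripper holding the key there must lean away, to -x, by 35 to 45 degrees.
- key_grip (a point): Gib-head taper key, bright steel, 90 mm long, 30 mm wide (y), 0.2 to 0.4 kg: the place to grip it, across the 30 mm; 74 mm above the tip (along its z, tip to head), 10 mm to -x of the tip's centre. It stands loosely upright, tip down, in a mortise of the tool block, 52 mm of it showing, its gib (-x) to the robot's right.
- key_tip (a point): Centre of the key's tip, axes as key_grip. The key's flat face is at x = +3 mm, for its whole length; the other face slopes 0.12 mm per mm, from x = -3 mm here. The nose (last 4 mm) is 4 mm thick. Driven tight, the tip lies about 46 mm below slot_mouth.
- key_top (a point): Middle of the flat top of the key's gib head, axes as key_grip, 90 mm above the tip: the place to strike. The gib is the top 16 mm and reaches from x = +3 to -30 mm of the tip's centre, 30 mm wide.
- hammer_grip (a point): Steel hammer, 0.35 to 0.65 kg, standing on its striking face with its handle level: the place to grip the wooden handle, 45 mm to -x of the head's centre line, 33 mm above the striking face. The handle, 20 mm wide (y) and 26 mm high (z), runs to -x, to the robot's side, and ends 180 mm from the head's centre line.
- hammer_face (a point): Centre of the hammer's lower striking face, axes as hammer_grip (z up). The head is round, 36 mm in diameter and 66 mm high.
- toolblock: Fixed light wooden tool block, 75 (x) x 190 (y) x 50 mm high, origin under its centre. Two mortises, 16.5 x 34 mm and 38 mm deep, at y = +40 and -40 mm; one holds the key, the other the drift.
- drift: Bystander: a drift standing in the other mortise, flat steel body 12 x 30 x 55 mm with a round head 16 mm across, 97 mm long in all, no gib; origin at its foot.
- bowl: Bystander: open brass bowl, 116 mm across, 45 mm high; origin under its centre.
- mallet: Bystander: wooden barrel mallet lying on its side, head 52 mm in diameter and 90 mm long (y), handle reaching 190 mm along +x; origin on the bench under the head's centre.
- tin: Bystander: plain metal tin, 72 mm across, 75 mm high; origin under its centre.
Things that resemble listed ones, but are neither listed nor needed, are in the scene too. Leave any green or purple look-alike of the part that bears hammer_grip alone.

How it is judged:
By the outcome, as a careful person would: the job done as asked, in the order asked, and still so for the second after the job is handed in, with the robot touching nothing.
It also fails if it takes over 61 s, if anything falls off the work surface, if the arm or the gripper's body presses on something with over 40 N, if the wrist force passes 120 N, or if a joint passes its speed limit or range.

### The arm

A 6-joint arm with a two-finger parallel gripper is mounted at the origin on the work surface. World frame = base frame: x ahead of the robot, y to its left, z up, the work surface at z = 0. Lengths are in mm, angles in rad, forces in N, time in s.
With the tool pointing down it reaches from about 400 to 925 mm from the base axis. Payload 12.5 kg.
Tool frame: the origin (TCP) lies midway between the tips of the shut fingers; the grasp point (between the pads) lies 19 mm behind it; z points along the fingers, y is the direction in which the jaws open and shut (so a half turn about z gives the same grasp; the last joint's range is limited). The gripper opens to 95 mm and grips with 3 to 60 N. Pads are 20 mm wide; open, the fingers measure 119 mm over their backs; the gripper's body (75 mm by 180 mm) begins 59 mm behind the grasp point.
Start: joints at [1.124, 0.491, 1.559, -0, 1.092, -0.106], TCP at [208.886, 589.082, 181.361] pointing down, gripper open.
Joint ranges: [-3.1, 3.1], [-0.84, 2.19], [0.05, 2.79], [-1.13, 4.28], [0.06, 2.93], [-2.69, 2.69]. Speed limits (rad/s): [2.22, 2.22, 2.79, 3.14, 3.14, 3.14].

### API

Orientations are given as [roll, pitch, yaw] about the fixed x, y, z axes, in that order (R = Rz(yaw) Ry(pitch) Rx(roll)).
In Python, from cell import env gives the robot as it stands.
- The arm moves only by the tool drive_tool, never from a script. Its argument "increments" is a list of rows, each a list of 2 entries, a list of its own where there are three numbers: the shift along the tool's x, y, z as a fraction of full scale, then the turn, a rotation vector about the tool's x, y, z as a fraction of full scale. In form: [[[x, y, z], [ax, ay, az]], ...]. A call has 1 to 5 rows; each row shifts and turns the commanded pose from where the row before left it, along the tool's axes as they then stand; what a row does not reach is not made up. Full scale, the value 1, is 30 mm for a shift and 0.08 rad for a turn. A row lasts 1/12 s, in which the tool goes at most 41.7 mm and 7.16 degrees, less where a joint would pass 70% of its speed; a pose out of reach is approached as far as the arm can. A call with a number of a shift or a turn outside -1 to 1 is refused whole. A call with a gripper value outside its range is refused whole. "jaw" is the opening, from -1 (shut) to 1 (fully open), so that 0 is half open, set as the call begins (left out, the last holds). The fingers move at their own pace and stop on an object; the grip force is fixed at half the most. Time passes only in rows, so rows that do not move let the fingers close. It gives the time, the measured TCP pose, the force and the opening at its end, in the units of the state.
- env.state(): the state, without advancing time (a new reading comes with each control period).
- env.read_camera(name): name is "scene" or "side" or "wrist"; returns a dict with "pixels" (400x640x3 uint8, blue, green, red), "vertical_fov" (degrees; the focal length in pixels is half the picture's height over the tangent of half this angle, whatever the lens; pixels are square), "cx", "cy" (the principal point, pixels), "world_to_cam" (4x4, takes a point from world to camera coordinates). Camera axes: x right, y down, z forward; pixel columns grow to the right and rows downward; lengths in mm; the calibration is good to about 2 mm. The wrist camera is an equidistant fisheye: a pixel r from the principal point sees the ray r / f radians off the axis. A picture is of the moment at which its call begins. There is no depth.
- env.job_done(): hands the job in, once; it reports no verdict.
Trained networks look in a picture, given as the dict that the camera call returned (one of the last four; its "shot" number tells which), for a name from the list of things; names that differ only in an ending like _2 or _b are one class to them, and where a whole thing is asked for, a point or a joint stands for the part that bears it (a point fixed in the world has none). Each returns a list of dicts, best first, with "score" (0 to 1); they miss things now and then, are a little off and sometimes report something else, mostly with a low value. They report only what shows in the picture. A call takes as long as a camera call. They do not tell look-alikes from the thing itself.
- env.boxes_of(target, picture): "point" ([x, y, z] in mm, in world coordinates, good to about 4 mm: the middle of the surface that is visible of it).
- env.tip_of(target, picture): "point" ([x, y, z] in mm, in world coordinates, good to about 4 mm: a listed point, or the origin of a listed thing).
The state is a dict: "t": time; "joints": joint angles; "qvel": joint speeds; "tau": joint torques, N m; "eef_pos": TCP position; "tcp_rot": TCP orientation; "ft_force": force on the tool from outside, world axes, zero at the start; "moment": the same for the moment, N m; "opening": opening from 0.0 (shut) to 1.0 (fully open).
Only numpy, scipy, OpenCV 4.12 (cv2) and the standard library are available. Lean on these libraries where they do the work, as an engineer would, in place of code of your own. Each camera call takes 0.05 s, during which the arm holds its last target.

## Working session

There is one attempt and no reset: what is moved stays moved. The work goes in short steps, Python scripts to look and compute and a tool call to move; the robot and the scene stay as the last step left them, time stands still between calls to the robot, and variables do not carry over. Pictures are saved under pics/ and viewed, and the job is handed in when it is done.

Besides the shell and the picture viewer there is one more tool, called after "Request:" as name(argument=value, ...), one argument or row to a line, values as JSON. drive_tool: Moves the arm, as the interface text tells. Its arguments: {"type":"object","properties":{"increments":{"type":"array","items":{"type":"array"}},"jaw":{"type":"number"}},"required":["increments"]}

```bash
ls -la; mkdir -p pics; cat > h.py <<'E'
import numpy as np, cv2
from cell import env
from scipy.spatial.transform import Rotation as R
def snap(n,f):
    p=env.read_camera(n); cv2.imwrite('pics/%s.png'%f,np.asarray(p['pixels'])); return p
def fl(p): return 200/np.tan(np.radians(p['vertical_fov'])/2)
def proj(p,X,fish=False):
    c=(np.asarray(p['world_to_cam'])@np.append(X,1))[:3]; f=fl(p)
    if fish:
        r=np.hypot(c[0],c[1]); th=np.arctan2(r,c[2]); return np.array([p['cx']+f*th*c[0]/r,p['cy']+f*th*c[1]/r])
    return np.array([p['cx']+f*c[0]/c[2],p['cy']+f*c[1]/c[2]])
def ray(p,uv,fish=False):
    f=fl(p);d=np.array([(uv[0]-p['cx'])/f,(uv[1]-p['cy'])/f,1.])
    if fish:
        r=np.hypot(d[0],d[1]); d=np.array([d[0]/r*np.sin(r),d[1]/r*np.sin(r),np.cos(r)]) if r>1e-9 else np.array([0,0,1.])
    M=np.asarray(p['world_to_cam']);Rm=M[:3,:3]
    return -Rm.T@M[:3,3], Rm.T@d/np.linalg.norm(d)
def atz(p,uv,z,fish=False):
    o,d=ray(p,uv,fish); return o+d*(z-o[2])/d[2]
def tri(rs):
    A=np.zeros((3,3));b=np.zeros(3)
    for o,d in rs:
        P=np.eye(3)-np.outer(d,d);A+=P;b+=P@o
    X=np.linalg.solve(A,b); return X,[np.linalg.norm((np.eye(3)-np.outer(d,d))@(X-o)) for o,d in rs]
E
cat > a.py <<'E'
from h import *
for n in ['scene','side','wrist']:
    p=snap(n,n+'0'); print(n,p['vertical_fov'],p['cx'],p['cy'],np.round(ray(p,(p['cx'],p['cy']))[0]),np.round(ray(p,(p['cx'],p['cy']))[1],2))
    for t in ['holder','slot_mouth','shank_face','key_grip','key_tip','key_top','hammer_grip','hammer_face','toolblock','drift','bowl','mallet','tin']:
        print(t,[(np.round(d['point']).tolist(),round(d['score'],2),np.round(proj(p,d['point'],n=='wrist')).tolist()) for d in env.tip_of(t,p)][:4])
print(env.state())
E
python3 a.py
```

```text
total 12
drwxr-xr-x  3 agent agent 4096 Dec  7 08:18 .
drwxr-xr-x 23 root  root  4096 Dec  7 08:18 ..
drwxr-xr-x  2 agent agent 4096 Dec  7 08:18 pics
scene 49.98442332044071 320.20920117931706 203.68820033282287 [1062.  136. 1008.] [-0.54 -0.08 -0.84]
holder [([503.0, 272.0, 1.0], 0.68, [403.0, 241.0])]
slot_mouth [([509.0, 252.0, 77.0], 0.63, [399.0, 228.0])]
shank_face [([502.0, 260.0, 113.0], 0.82, [404.0, 218.0]), ([587.0, -23.0, -1.0], 0.53, [288.0, 258.0])]
key_grip [([577.0, -263.0, 86.0], 0.87, [190.0, 230.0]), ([504.0, 273.0, 0.0], 0.29, [403.0, 241.0])]
key_tip [([588.0, -251.0, 15.0], 0.9, [200.0, 247.0])]
key_top [([583.0, -266.0, 102.0], 0.59, [186.0, 228.0])]
hammer_grip [([544.0, -45.0, 32.0], 0.93, [281.0, 237.0]), ([249.0, 210.0, 34.0], 0.77, [384.0, 156.0]), ([340.0, 436.0, 32.0], 0.62, [465.0, 189.0])]
hammer_face [([589.0, -22.0, 0.0], 0.96, [288.0, 259.0]), ([182.0, -265.0, -0.0], 0.89, [232.0, 134.0]), ([209.0, 236.0, -1.0], 0.86, [392.0, 154.0]), ([387.0, 427.0, 0.0], 0.58, [460.0, 209.0])]
toolblock [([552.0, -236.0, -2.0], 0.6, [211.0, 239.0]), ([509.0, 252.
[... 1620 characters left out ...]
322.0])]
toolblock []
drift []
bowl []
mallet []
tin []
{'t': 2.1, 'joints': array([ 1.12439476e+00,  4.90890875e-01,  1.55891654e+00,  7.78122053e-07,
        1.09173389e+00, -1.05564986e-01]), 'qvel': array([ 0.00047291,  0.00068794, -0.00153553, -0.00128395,  0.00033326,
       -0.00030762]), 'tau': array([ 2.13145249e-03, -6.12462616e+01, -2.58429193e+01,  6.93454617e-02,
        4.46011371e-02, -1.60374037e-05]), 'eef_pos': array([208.88074933, 589.0635362 , 181.36091057]), 'tcp_rot': array([3.14154151e+00, 4.72453353e-06, 2.80075572e+00]), 'ft_force': array([-0.18486901,  0.43456801,  0.94204495]), 'moment': array([-0.0693805 , -0.06197707,  0.00421073]), 'opening': 1.0026827211802203}
```

View pictures.

View pics/scene0.png

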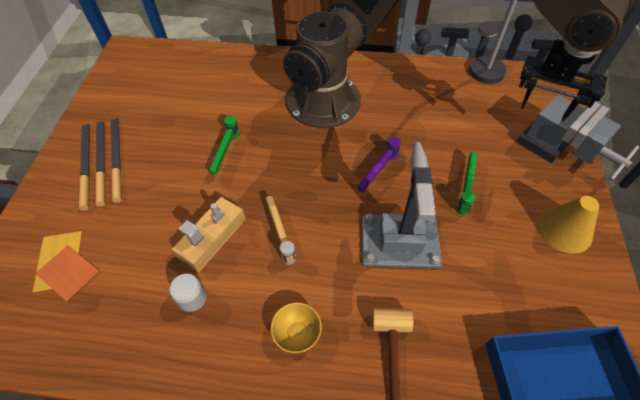

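View pics/side0.png

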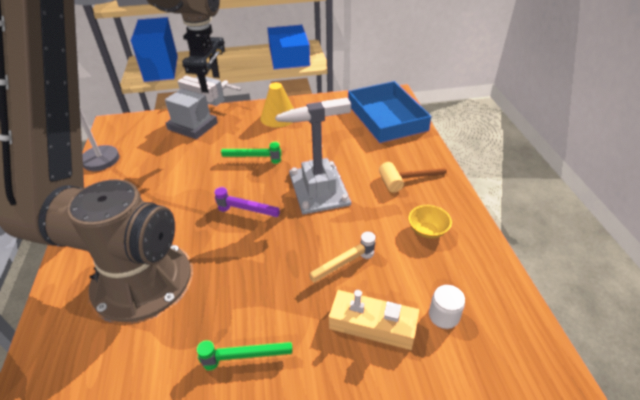

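```bash
python3 - <<'E'
import cv2,numpy as np
a=cv2.imread('pics/scene0.png');b=cv2.imread('pics/side0.png')
def c(i,x,y,w,h,s): return cv2.resize(i[y:y+h,x:x+w],None,fx=s,fy=s,interpolation=cv2.INTER_CUBIC)
cv2.imwrite('pics/c1.png',np.vstack([np.hstack([c(a,150,190,100,80,4),c(b,330,280,100,80,4)]),np.hstack([c(a,350,160,100,70,4),c(b,270,110,100,70,4)])]))
cv2.imwrite('pics/c2.png',np.vstack([np.hstack([c(a,230,210,100,70,4),c(b,320,220,100,70,4)]),np.hstack([c(a,350,120,130,90,3),c(b,210,130,130,90,3)])[:, :780] if 0 else np.hstack([c(a,380,120,100,70,4),c(b,210,130,100,70,4)])]))
E
```

```text
(no output)
```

View pics/c1.png

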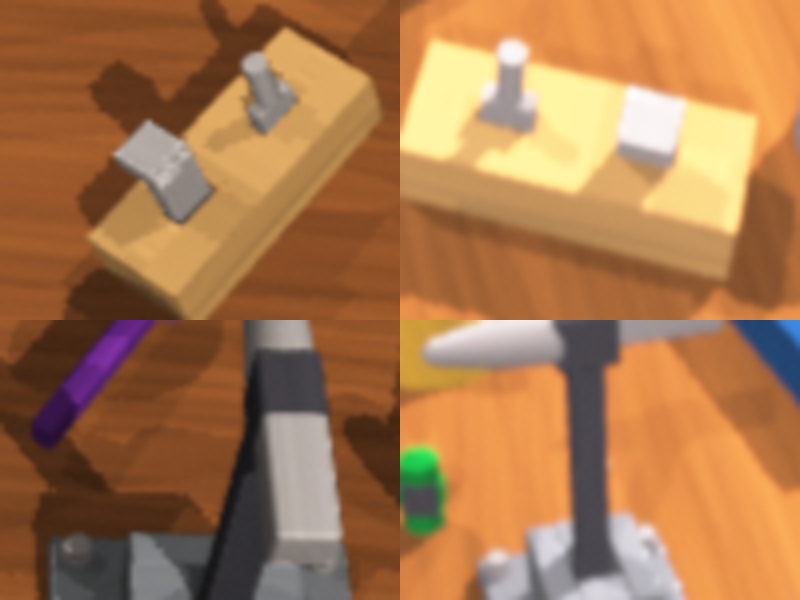

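View pics/c2.png

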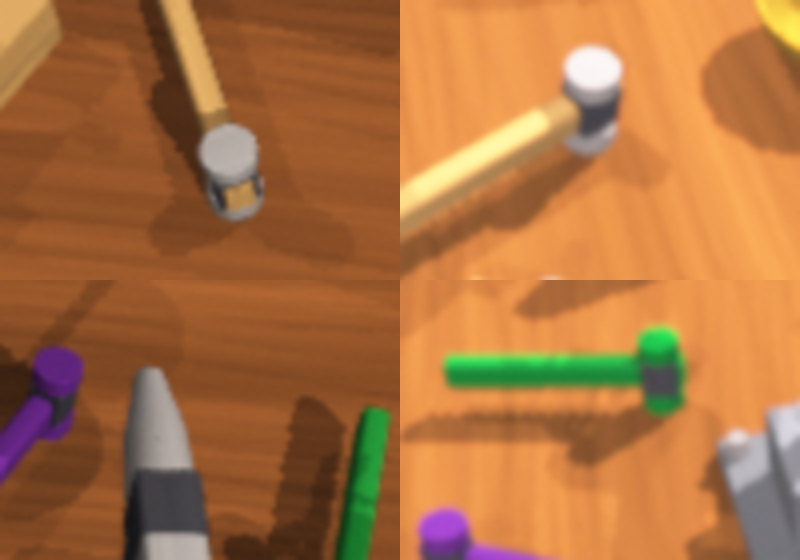

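```bash
python3 - <<'E'
import pickle,cv2
from h import *
a=cv2.imread('pics/scene0.png');b=cv2.imread('pics/side0.png')
def c(i,x,y,w,h,s): return cv2.resize(i[y:y+h,x:x+w],None,fx=s,fy=s,interpolation=cv2.INTER_CUBIC)
cv2.imwrite('pics/c3.png',np.hstack([c(a,350,130,100,150,4),c(b,270,90,100,150,4)]))
ps={n:snap(n,n+'1') for n in['scene','side']}
pickle.dump({k:{q:v[q] for q in v} for k,v in ps.items()},open('cam.pkl','wb'))
print(env.state()['t'])
E
cat >> h.py <<'E'
def Rt(): return R.from_euler('xyz',env.state()['tcp_rot'])
def lean(yaw,ln,y_sign=-1):
    # tool frame for thing yaw (rad): y_t=y_sign*y_thing, lean to -x (deg)
    x=np.array([np.cos(yaw),np.sin(yaw),0]);y=y_sign*np.array([-np.sin(yaw),np.cos(yaw),0]);l=np.radians(ln)
    z=x*np.sin(l)-np.array([0,0,1])*np.cos(l); return R.from_matrix(np.c_[np.cross(y,z),y,z])
def plan(P,Rg,n=None,P0=None,R0=None,dec=2):
    s=env.state(); P0=s['eef_pos'] if P0 is None else P0; R0=Rt() if R0 is None else R0
    d=np.asarray(P)-P0; rv=(R0.inv()*Rg).as_rotvec()
    m=int(np.ceil(max(np.linalg.norm(d)/29.5,np.abs(rv).max()/.079,1))); n=n or m
    P=P0.copy(); Rc=R0; out=[]
    Rs=[R0*R.from_rotvec(rv*k/n) for k in range(n+1)]
    for k in range(n):
        tgt=P0+d*(k+1)/n
        sh=np.round(Rc.inv().apply(tgt-P)/30,dec); tu=np.round((Rc.inv()*Rs[k+1]).as_rotvec()/.08,dec)
        out.append([(sh+0).tolist(),(tu+0).tolist()]); P=P+Rc.apply(sh*30); Rc=Rc*R.from_rotvec(tu*.08)
    print(n,'rows; end',np.round(P,1))
    for i in range(0,n,5): print(str(out[i:i+5]).replace(' ',''))
    return P,Rc
E
```

```text
2.2
```

View pics/c3.png

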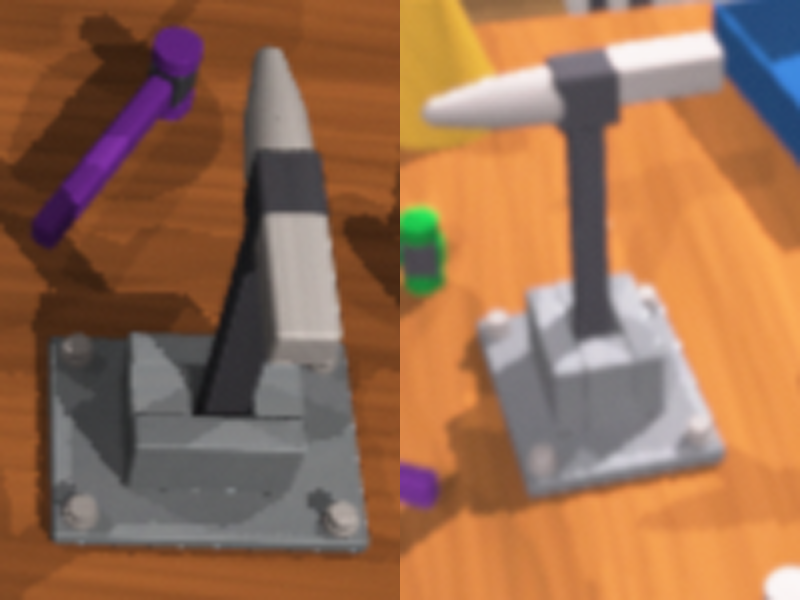

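```bash
python3 - <<'E'
import pickle
from h import *
ps=pickle.load(open('cam.pkl','rb')); p=ps['scene'];q=ps['side']
for uv in [(363.5,264.5),(441,265),(362.5,214.5)]: print('sc',np.round(atz(p,uv,14)))
c=lambda u,v:(270+u/4,90+v/4)
for uv in [c(530,482),c(722,448),c(480,330)]: print('sd',np.round(atz(q,uv,14)))
# boss top front edge
s=lambda u,v:(350+u/4,130+v/4)
for uv in [s(136,412),s(303,414),s(132,334)]: print('boss sc',np.round(atz(p,uv,74)))
for uv in [c(555,378),c(665,355),c(527,292)]: print('boss sd',np.round(atz(q,uv,74)))
# head ends
for n,uv,z in [('p',s(268,50),268),('p',s(345,340),268)]: print(np.round(atz(p,uv,z)))
for n,uv,z in [('q',c(427,108),268),('q',c(722,60),268)]: print(np.round(atz(q,uv,z)))
E
```

```text
sc [590. 173.  14.]
sc [569. 367.  14.]
sc [441. 161.  14.]
sd [724. 107.  14.]
sd [873. 115.  14.]
sd [736. 282.  14.]
boss sc [527. 216.  74.]
boss sc [517. 319.  74.]
boss sc [470. 211.  74.]
boss sd [749. 148.  74.]
boss sd [835. 158.  74.]
boss sd [759. 249.  74.]
[395. 265. 268.]
[585. 302. 268.]
[660. 216. 268.]
[873. 236. 268.]
```

```bash
python3 - <<'E'
import pickle
from h import *
ps=pickle.load(open('cam.pkl','rb')); p=ps['scene'];q=ps['side']
c=lambda u,v:(270+(u-400)/4,90+v/4)
for uv in [c(530,482),c(722,448),c(480,330)]: print('sd',np.round(atz(q,uv,14)))
for uv in [c(555,378),c(665,355),c(527,292)]: print('boss sd',np.round(atz(q,uv,74)))
for n,uv,z in [('q',c(427,108),268),('q',c(722,60),268)]: print(np.round(atz(q,uv,z)))
yaw=np.radians(97)
plan([320,440,345],lean(yaw,25))
E
```

```text
sd [440. 161.  14.]
sd [584. 170.  14.]
sd [424. 342.  14.]
boss sd [467. 203.  74.]
boss sd [549. 213.  74.]
boss sd [460. 307.  74.]
[397. 269. 268.]
[604. 290. 268.]
14 rows; end [319.9 440.1 345. ]
[[[-0.37,-0.25,-0.39],[-0.22,0.35,0.97]],[[-0.37,-0.21,-0.4],[-0.21,0.35,0.98]],[[-0.38,-0.17,-0.42],[-0.22,0.35,0.97]],[[-0.38,-0.14,-0.43],[-0.21,0.34,0.97]],[[-0.37,-0.1,-0.45],[-0.22,0.35,0.97]]]
[[[-0.37,-0.06,-0.45],[-0.21,0.35,0.98]],[[-0.36,-0.03,-0.47],[-0.22,0.35,0.97]],[[-0.35,0.01,-0.47],[-0.21,0.35,0.97]],[[-0.33,0.04,-0.49],[-0.22,0.35,0.97]],[[-0.32,0.08,-0.49],[-0.22,0.35,0.98]]]
[[[-0.29,0.11,-0.5],[-0.21,0.34,0.97]],[[-0.27,0.14,-0.51],[-0.22,0.35,0.97]],[[-0.24,0.17,-0.51],[-0.21,0.35,0.98]],[[-0.21,0.19,-0.51],[-0.22,0.35,0.97]]]
```

Request:
drive_tool(
  increments=[
    [[-0.37,-0.25,-0.39],[-0.22,0.35,0.97]],
    [[-0.37,-0.21,-0.4],[-0.21,0.35,0.98]],
    [[-0.38,-0.17,-0.42],[-0.22,0.35,0.97]],
    [[-0.38,-0.14,-0.43],[-0.21,0.34,0.97]],
    [[-0.37,-0.1,-0.45],[-0.22,0.35,0.97]],
  ],
)

```text
t: 2.62
eef_pos: [248.8, 535.4, 240.5]
tcp_rot: [3.083, -0.154, 2.412]
ft_force: [0.4, -0.4, 0.2]
opening: 1.001
```

Request:
drive_tool(
  increments=[
    [[-0.37,-0.06,-0.45],[-0.21,0.35,0.98]],
    [[-0.36,-0.03,-0.47],[-0.22,0.35,0.97]],
    [[-0.35,0.01,-0.47],[-0.21,0.35,0.97]],
    [[-0.33,0.04,-0.49],[-0.22,0.35,0.97]],
    [[-0.32,0.08,-0.49],[-0.22,0.35,0.98]],
  ],
)

```text
t: 3.03
eef_pos: [288.7, 481.9, 298.9]
tcp_rot: [3.088, -0.317, 2.02]
ft_force: [0.5, 0.1, -0.3]
opening: 0.997
```

Request:
drive_tool(
  increments=[
    [[-0.29,0.11,-0.5],[-0.21,0.34,0.97]],
    [[-0.27,0.14,-0.51],[-0.22,0.35,0.97]],
    [[-0.24,0.17,-0.51],[-0.21,0.35,0.98]],
    [[-0.21,0.19,-0.51],[-0.22,0.35,0.97]],
  ],
)

```text
t: 3.37
eef_pos: [320.3, 439.5, 345.7]
tcp_rot: [-3.141, -0.438, 1.689]
ft_force: [0.6, 0.2, 0.8]
opening: 0.999
```

```bash
python3 - <<'E'
from h import *
s=env.state();print(s['t'],s['eef_pos'],s['joints'])
plan([490,90,350],lean(np.radians(96),38))
E
```

```text
3.3667 [320.27157424 439.52779212 345.68756954] [0.60293308 0.12069153 1.73572839 0.43222725 1.11027789 0.32460131]
14 rows; end [490.   90.1 350. ]
[[[-0.79,0.3,-0.38],[-0.01,0.2,0.01]],[[-0.78,0.31,-0.39],[0.0,0.2,0.01]],[[-0.77,0.3,-0.41],[-0.01,0.2,0.01]],[[-0.77,0.31,-0.41],[-0.01,0.21,0.01]],[[-0.76,0.3,-0.43],[0.0,0.2,0.01]]]
[[[-0.75,0.31,-0.44],[-0.01,0.2,0.01]],[[-0.75,0.31,-0.46],[-0.01,0.2,0.01]],[[-0.74,0.31,-0.46],[0.0,0.2,0.01]],[[-0.73,0.31,-0.48],[-0.01,0.2,0.01]],[[-0.72,0.31,-0.49],[-0.01,0.2,0.01]]]
[[[-0.71,0.31,-0.5],[0.0,0.2,0.01]],[[-0.71,0.31,-0.51],[-0.01,0.21,0.01]],[[-0.69,0.32,-0.52],[-0.01,0.2,0.01]],[[-0.69,0.31,-0.53],[0.0,0.2,0.01]]]
```

Request:
drive_tool(
  increments=[
    [[-0.79,0.3,-0.38],[-0.01,0.2,0.01]],
    [[-0.78,0.31,-0.39],[0.0,0.2,0.01]],
    [[-0.77,0.3,-0.41],[-0.01,0.2,0.01]],
    [[-0.77,0.31,-0.41],[-0.01,0.21,0.01]],
    [[-0.76,0.3,-0.43],[0.0,0.2,0.01]],
  ],
)

```text
t: 3.78
eef_pos: [381.1, 314.4, 347.0]
tcp_rot: [3.14, -0.518, 1.689]
ft_force: [0.1, -0.4, 1.1]
opening: 0.999
```

Request:
drive_tool(
  increments=[
    [[-0.75,0.31,-0.44],[-0.01,0.2,0.01]],
    [[-0.75,0.31,-0.46],[-0.01,0.2,0.01]],
    [[-0.74,0.31,-0.46],[0.0,0.2,0.01]],
    [[-0.73,0.31,-0.48],[-0.01,0.2,0.01]],
    [[-0.72,0.31,-0.49],[-0.01,0.2,0.01]],
  ],
)

```text
t: 4.2
eef_pos: [442.5, 189.4, 348.8]
tcp_rot: [3.139, -0.598, 1.684]
ft_force: [0.7, 0.2, 0.4]
opening: 1.001
```

Request:
drive_tool(
  increments=[
    [[-0.71,0.31,-0.5],[0.0,0.2,0.01]],
    [[-0.71,0.31,-0.51],[-0.01,0.21,0.01]],
    [[-0.69,0.32,-0.52],[-0.01,0.2,0.01]],
    [[-0.69,0.31,-0.53],[0.0,0.2,0.01]],
  ],
)

```text
t: 4.53
eef_pos: [491.3, 89.9, 350.1]
tcp_rot: [3.14, -0.663, 1.68]
ft_force: [-0.2, 1.0, 0.5]
opening: 0.995
```

```bash
python3 - <<'E'
from h import *
s=env.state();print(s['t'],s['eef_pos'],s['joints'])
import pickle
p=snap('wrist','w1'); pickle.dump(p,open('w1.pkl','wb'))
o,d=ray(p,(p['cx'],p['cy']),True);print(o,d)
for t in ['slot_mouth','shank_face','holder','hammer_grip','hammer_face']:
    print(t,[(np.round(d['point']).tolist(),round(d['score'],2),np.round(proj(p,d['point'],1)).tolist()) for d in env.tip_of(t,p)][:3])
E
```

```text
4.5333 [491.34711283  89.91146184 350.07452564] [-0.31387463  0.24457368  1.65996329  0.59622374  1.55002193 -0.53215656]
[498.78254439  19.75325275 552.77695227] [-0.04213602  0.39889303 -0.91602888]
slot_mouth [([510.0, 251.0, 71.0], 0.79, [338.0, 190.0]), ([499.0, 272.0, 4.0], 0.56, [331.0, 194.0])]
shank_face [([505.0, 253.0, 117.0], 0.91, [337.0, 176.0])]
holder [([499.0, 272.0, 4.0], 0.91, [331.0, 194.0])]
hammer_grip [([341.0, 442.0, 30.0], 0.87, [266.0, 112.0]), ([253.0, 209.0, 35.0], 0.63, [199.0, 205.0])]
hammer_face [([212.0, 236.0, 0.0], 0.93, [190.0, 197.0]), ([387.0, 435.0, 3.0], 0.79, [287.0, 124.0])]
```

View pics/w1.png

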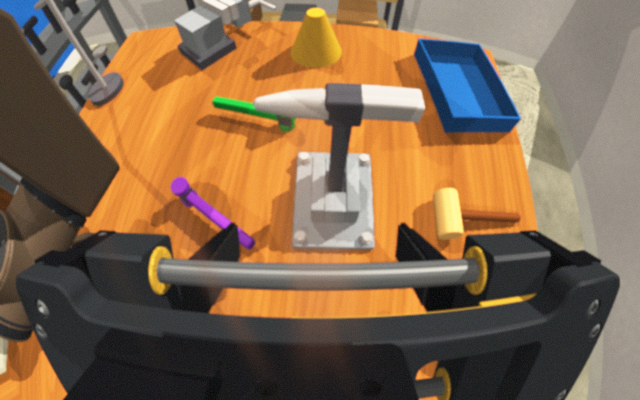

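```bash
python3 - <<'E'
import cv2
a=cv2.imread('pics/w1.png')
cv2.imwrite('pics/c4.png',cv2.resize(a[80:260,280:390],None,fx=5,fy=5,interpolation=cv2.INTER_CUBIC)[300:900])
E
```

```text
(no output)
```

View pics/c4.png

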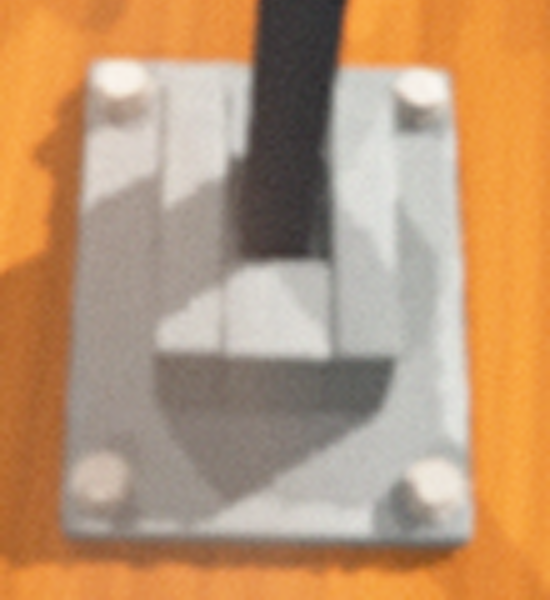

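```bash
python3 - <<'E'
import pickle
from h import *
p=pickle.load(open('w1.pkl','rb'))
c=lambda u,v:(280+u/5,140+v/5)
for nm,uv,z in [('bossL',(152,355),74),('bossR',(397,357),74),('lipL',(223,355),74),('lipR',(331,357),74),('shL',(243,257),74),('shR',(325,257),74),('plBL',(63,530),14),('plBR',(468,540),14),('plTL',(90,62),14),('plTR',(452,64),14)]:
    print(nm,np.round(atz(p,c(*uv),z,True),1))
E
```

```text
bossL [467.5 205.7  74. ]
bossR [548.9 213.7  74. ]
lipL [491.  208.2  74. ]
lipR [526.8 211.4  74. ]
shL [494.2 244.7  74. ]
shR [522.2 247.8  74. ]
plBL [439.7 158.2  14. ]
plBR [585.6 169.6  14. ]
plTL [423.1 354.2  14. ]
plTR [571.8 370.6  14. ]
```

```bash
python3 - <<'E'
import pickle
from h import *
ps=pickle.load(open('cam.pkl','rb')); p=ps['scene'];q=ps['side']
c=lambda u,v:(150+u/4,190+v/4)
for uv in [(92,238),(285,28),(378,78),(188,312)]: print(np.round(atz(p,c(*uv),50)))
c=lambda u,v:(330+(u-400)/4,280+v/4)
for uv in [(400+32,40),(755,118),(728,232)]: print('sd',np.round(atz(q,c(*uv),50)))
print(env.state()['t'])
plan([535,-340,240],lean(np.radians(63),38))
E
```

```text
[ 619. -305.   50.]
[ 450. -223.   50.]
[ 482. -151.   50.]
[ 661. -231.   50.]
sd [ 483. -159.   50.]
sd [ 651. -245.   50.]
sd [ 615. -311.   50.]
4.8333
16 rows; end [ 534.8 -340.1  240. ]
[[[-0.85,-0.01,-0.38],[-0.28,0.0,0.36]],[[-0.86,0.03,-0.37],[-0.28,0.0,0.36]],[[-0.85,0.06,-0.37],[-0.28,0.0,0.35]],[[-0.85,0.09,-0.38],[-0.27,0.0,0.36]],[[-0.85,0.13,-0.37],[-0.28,0.0,0.36]]]
[[[-0.84,0.15,-0.36],[-0.28,0.01,0.36]],[[-0.84,0.19,-0.37],[-0.28,0.0,0.35]],[[-0.83,0.23,-0.35],[-0.28,0.0,0.36]],[[-0.83,0.25,-0.36],[-0.28,0.0,0.36]],[[-0.82,0.28,-0.35],[-0.28,0.0,0.36]]]
[[[-0.81,0.32,-0.34],[-0.28,0.0,0.36]],[[-0.8,0.34,-0.33],[-0.27,0.0,0.35]],[[-0.79,0.38,-0.33],[-0.28,0.0,0.36]],[[-0.78,0.41,-0.31],[-0.28,0.0,0.36]],[[-0.76,0.43,-0.31],[-0.28,0.0,0.36]]]
[[[-0.76,0.46,-0.3],[-0.28,0.01,0.36]]]
```

Request:
drive_tool(
  increments=[
    [[-0.85,-0.01,-0.38],[-0.28,0.0,0.36]],
    [[-0.86,0.03,-0.37],[-0.28,0.0,0.36]],
    [[-0.85,0.06,-0.37],[-0.28,0.0,0.35]],
    [[-0.85,0.09,-0.38],[-0.27,0.0,0.36]],
    [[-0.85,0.13,-0.37],[-0.28,0.0,0.36]],
  ],
)

```text
t: 5.25
eef_pos: [504.5, -43.7, 315.8]
tcp_rot: [3.14, -0.661, 1.499]
ft_force: [-0.3, -0.5, 1.1]
opening: 0.998
```

Request:
drive_tool(
  increments=[
    [[-0.84,0.15,-0.36],[-0.28,0.01,0.36]],
    [[-0.84,0.19,-0.37],[-0.28,0.0,0.35]],
    [[-0.83,0.23,-0.35],[-0.28,0.0,0.36]],
    [[-0.83,0.25,-0.36],[-0.28,0.0,0.36]],
    [[-0.82,0.28,-0.35],[-0.28,0.0,0.36]],
  ],
)

```text
t: 5.67
eef_pos: [518.6, -178.8, 281.4]
tcp_rot: [3.14, -0.662, 1.317]
ft_force: [-0.2, -0.3, 0.2]
opening: 1.0
```

Request:
drive_tool(
  increments=[
    [[-0.81,0.32,-0.34],[-0.28,0.0,0.36]],
    [[-0.8,0.34,-0.33],[-0.27,0.0,0.35]],
    [[-0.79,0.38,-0.33],[-0.28,0.0,0.36]],
    [[-0.78,0.41,-0.31],[-0.28,0.0,0.36]],
    [[-0.76,0.43,-0.31],[-0.28,0.0,0.36]],
  ],
  jaw=0.1,
)

```text
t: 6.08
eef_pos: [532.9, -313.6, 246.9]
tcp_rot: [3.141, -0.662, 1.135]
ft_force: [0.7, -0.8, -0.1]
opening: 0.712
```

Request:
drive_tool(
  increments=[
    [[-0.76,0.46,-0.3],[-0.28,0.01,0.36]],
    [[0,0,0],[0,0,0]],
  ],
)

```text
t: 6.25
eef_pos: [535.0, -343.1, 238.4]
tcp_rot: [-3.14, -0.663, 1.094]
ft_force: [0.6, -0.5, -0.2]
opening: 0.582
```

```bash
python3 - <<'E'
from h import *
s=env.state();print(s['t'],s['eef_pos'],s['tcp_rot'],s['opening'])
import pickle
p=snap('wrist','w2'); pickle.dump(p,open('w2.pkl','wb'))
for t in ['key_grip','key_top','toolblock','hammer_grip','hammer_face']:
    print(t,[(np.round(d['point']).tolist(),round(d['score'],2),np.round(proj(p,d['point'],1)).tolist()) for d in env.tip_of(t,p)][:3])
E
```

```text
6.25 [ 535.01896252 -343.14330626  238.35695662] [-3.14025466 -0.66322841  1.09440425] 0.5823839155621542
key_grip [([580.0, -260.0, 88.0], 0.93, [319.0, 192.0])]
key_top [([577.0, -261.0, 93.0], 0.55, [317.0, 192.0])]
toolblock [([555.0, -236.0, -1.0], 0.82, [297.0, 210.0])]
hammer_grip [([550.0, -40.0, 37.0], 0.77, [244.0, 109.0]), ([252.0, 208.0, 34.0], 0.76, [94.0, 97.0]), ([338.0, 441.0, 31.0], 0.63, [123.0, 33.0])]
hammer_face [([211.0, 231.0, -0.0], 0.9, [88.0, 108.0]), ([588.0, -17.0, 0.0], 0.6, [263.0, 106.0]), ([387.0, 436.0, 1.0], 0.59, [142.0, 34.0])]
```

View pics/w2.png

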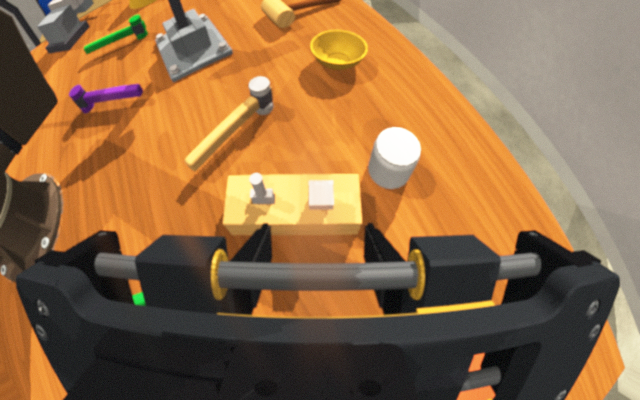

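```bash
python3 - <<'E'
import cv2,numpy as np
a=cv2.imread('pics/w2.png');b=cv2.imread('pics/scene0.png')
cv2.imwrite('pics/c5.png',np.hstack([cv2.resize(a[160:250,215:375],None,fx=3.5,fy=3.5,interpolation=cv2.INTER_CUBIC)[:300,:],cv2.resize(b[210:260,170:210],None,fx=6,fy=6,interpolation=cv2.INTER_CUBIC)]))
cv2.imwrite('pics/c6.png',cv2.resize(a[170:220,290:350],None,fx=10,fy=10,interpolation=cv2.INTER_CUBIC))
E
```

```text
(no output)
```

View pics/c5.png

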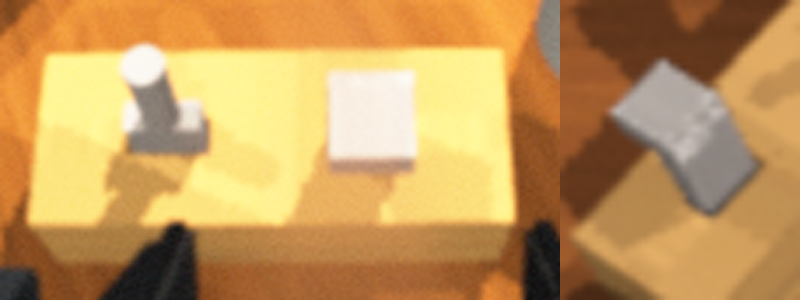

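View pics/c6.png

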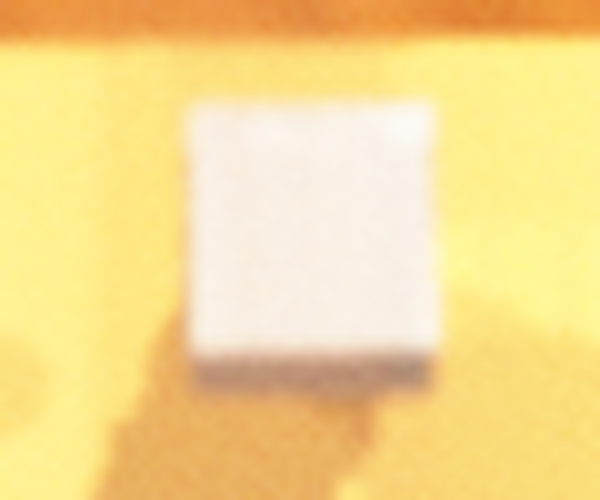

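```bash
python3 - <<'E'
import pickle
from h import *
p=pickle.load(open('w2.pkl','rb'));sc=pickle.load(open('cam.pkl','rb'))['scene']
c=lambda u,v:(290+u/10,170+v/10); s=lambda u,v:(170+(u-560)/6,210+v/6)
W=[(188,102),(437,102),(440,352),(187,350)]
C=[atz(p,c(*w),102,True) for w in W]; print(np.round(C,1))
S=[(662,60),(611,110)]  # gib side far-left? 
for z in S: print(np.round(atz(sc,s(*z),102),1))
for a,b in [(3,(662,60)),(2,(611,110))]:
    X,e=tri([ray(p,c(*W[a]),True),ray(sc,s(*b))]); print('tri',np.round(X,1),np.round(e,1))
m=np.mean(C,0); d=(C[0]+C[1]-C[2]-C[3])/2; e=(C[1]+C[2]-C[0]-C[3])/2
print('centre',m,np.linalg.norm(d),np.linalg.norm(e),np.degrees(np.arctan2(d[1],d[0])),np.degrees(np.arctan2(e[1],e[0]))+90)
E
```

```text
[[ 573.1 -246.2  102. ]
 [ 600.4 -260.2  102. ]
 [ 584.8 -289.6  102. ]
 [ 558.2 -275.7  102. ]]
[ 559.7 -271.2  102. ]
[ 585.1 -285.2  102. ]
tri [ 558.2 -273.5   98.1] [0.9 0.9]
tri [ 584.5 -287.6   98.9] [1.4 1.4]
centre [ 579.11817598 -267.90480394  102.        ] 33.18545892952072 30.33503222607129 62.66113429432345 62.51298209664418
```

```bash
python3 - <<'E'
from h import *
y=np.radians(62.6);Rg=lean(y,40); print(Rg.as_matrix()[:,2])
plan(np.array([580.6,-263.9,86])+19*Rg.as_matrix()[:,2],Rg,n=9)
E
```

```text
[ 0.29581072  0.57067673 -0.76604444]
9 rows; end [ 586.1 -253.1   71.4]
[[[-0.09,0.02,0.72],[-0.01,0.05,0.01]],[[-0.1,0.03,0.72],[0.0,0.05,0.01]],[[-0.1,0.02,0.72],[-0.01,0.04,0.01]],[[-0.1,0.02,0.72],[-0.01,0.05,0.01]],[[-0.11,0.02,0.72],[0.0,0.05,0.0]]]
[[[-0.11,0.02,0.72],[-0.01,0.05,0.01]],[[-0.11,0.02,0.72],[0.0,0.05,0.01]],[[-0.11,0.02,0.72],[-0.01,0.05,0.01]],[[-0.12,0.02,0.72],[-0.01,0.04,0.01]]]
```

Request:
drive_tool(
  increments=[
    [[-0.09,0.02,0.72],[-0.01,0.05,0.01]],
    [[-0.1,0.03,0.72],[0.0,0.05,0.01]],
    [[-0.1,0.02,0.72],[-0.01,0.04,0.01]],
    [[-0.1,0.02,0.72],[-0.01,0.05,0.01]],
    [[-0.11,0.02,0.72],[0.0,0.05,0.0]],
  ],
)

```text
t: 6.97
eef_pos: [563.6, -291.5, 145.8]
tcp_rot: [3.141, -0.683, 1.096]
ft_force: [0.7, 0.2, -0.6]
opening: 0.553
```

Request:
drive_tool(
  increments=[
    [[-0.11,0.02,0.72],[-0.01,0.05,0.01]],
    [[-0.11,0.02,0.72],[0.0,0.05,0.01]],
    [[-0.11,0.02,0.72],[-0.01,0.05,0.01]],
    [[-0.12,0.02,0.72],[-0.01,0.04,0.01]],
    [[0,0,0],[0,0,0]],
  ],
)

```text
t: 7.38
eef_pos: [585.4, -251.2, 68.2]
tcp_rot: [-3.135, -0.699, 1.089]
ft_force: [-0.0, 0.6, -0.3]
opening: 0.55
```

```bash
python3 - <<'E'
from h import *
s=env.state();print(s['t'],s['eef_pos'],s['tcp_rot'],s['opening'],s['ft_force'])
p=snap('wrist','w3')
cv2.imwrite('pics/c7.png',cv2.resize(np.asarray(p['pixels'])[150:330,220:420],None,fx=3.3,fy=3.3))
E
```

```text
7.3833 [ 585.40094828 -251.15546883   68.2009064 ] [-3.13522039 -0.69944837  1.08919689] 0.5496595338330177 [-0.04543165  0.56180386 -0.34740033]
```

View pics/c7.png

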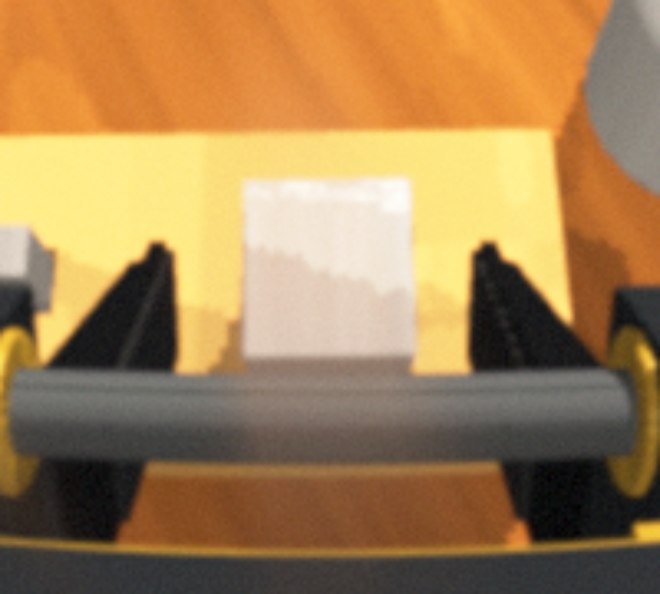

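Request:
drive_tool(
  increments=[
    [[0,0,-0.1],[0,0,0]],
    [[0,0,0],[0,0,0]],
    [[0,0,0],[0,0,0]],
    [[0,0,0],[0,0,0]],
    [[0,0,0],[0,0,0]],
  ],
  jaw=-1,
)

```text
t: 7.85
eef_pos: [584.9, -256.8, 73.9]
tcp_rot: [3.141, -0.698, 1.091]
ft_force: [-1.8, -1.8, 3.7]
opening: 0.306
```

Request:
drive_tool(
  increments=[
    [[0,0,0],[0,0,0]],
    [[0,0,0],[0,0,0]],
    [[0,0,0],[0,0,0]],
  ],
)

```text
t: 8.1
eef_pos: [585.0, -256.6, 73.9]
tcp_rot: [3.141, -0.698, 1.091]
ft_force: [-1.8, -1.0, 6.5]
opening: 0.304
```

```bash
python3 - <<'E'
from h import *
s=env.state();print(s['t'],s['eef_pos'],s['tcp_rot'],s['opening'],s['ft_force'])
# lift straight up 60 mm then more
P,Rc=plan(s['eef_pos']+[0,0,70],Rt(),n=5)
E
```

```text
8.1 [ 585.04320942 -256.63960889   73.87772422] [ 3.14066252 -0.69814081  1.09084164] 0.30405778068713996 [-1.7624092  -0.99247903  6.533964  ]
5 rows; end [ 585.  -256.7  143.9]
[[[0.3,0.0,-0.36],[0.0,0.0,0.0]],[[0.3,0.0,-0.35],[0.0,0.0,0.0]],[[0.3,0.0,-0.36],[0.0,0.0,0.0]],[[0.3,0.0,-0.36],[0.0,0.0,0.0]],[[0.3,0.0,-0.36],[0.0,0.0,0.0]]]
```

Request:
drive_tool(
  increments=[
    [[0.3,0.0,-0.36],[0,0,0]],
    [[0.3,0.0,-0.36],[0,0,0]],
    [[0.3,0.0,-0.36],[0,0,0]],
    [[0.3,0.0,-0.36],[0,0,0]],
    [[0.3,0.0,-0.36],[0,0,0]],
  ],
)

```text
t: 8.52
eef_pos: [584.8, -256.5, 145.2]
tcp_rot: [3.141, -0.697, 1.091]
ft_force: [-0.3, 0.0, -2.8]
opening: 0.306
```

```bash
python3 - <<'E'
from h import *
import pickle
s=env.state();print(s['t'],s['eef_pos'],s['tcp_rot'],s['opening'],s['ft_force'])
p=snap('scene','s4');q=snap('side','d4');w=snap('wrist','w4')
pickle.dump([p,q,w],open('k4.pkl','wb'))
def c(i,x,y,w,h,s): return cv2.resize(np.asarray(i['pixels'])[y:y+h,x:x+w],None,fx=s,fy=s,interpolation=cv2.INTER_CUBIC)
cv2.imwrite('pics/c8.png',np.hstack([c(p,150,170,80,80,5),c(q,340,230,80,80,5)]))
cv2.imwrite('pics/c9.png',c(w,240,130,160,130,5)) 
# yaw 95.2, lean 40: pre-insert waypoint
Rg=lean(np.radians(95),40)
plan(np.array([504,110,300]),Rg)
E
```

```text
8.5167 [ 584.8464475  -256.4677387   145.18821397] [ 3.14115087 -0.69749389  1.09097836] 0.30584660682735665 [-0.25598327  0.0342505  -2.84120295]
14 rows; end [504.1 110.  300.1]
[[[0.76,-0.57,0.16],[0.33,0.0,-0.39]],[[0.78,-0.55,0.17],[0.32,0.0,-0.38]],[[0.8,-0.52,0.18],[0.33,0.0,-0.39]],[[0.81,-0.48,0.2],[0.33,0.01,-0.39]],[[0.83,-0.46,0.21],[0.32,0.0,-0.39]]]
[[[0.84,-0.42,0.22],[0.33,0.0,-0.38]],[[0.86,-0.39,0.23],[0.33,0.0,-0.39]],[[0.86,-0.36,0.24],[0.32,0.0,-0.39]],[[0.88,-0.33,0.25],[0.33,0.0,-0.38]],[[0.88,-0.29,0.26],[0.33,0.0,-0.39]]]
[[[0.9,-0.26,0.27],[0.32,0.01,-0.39]],[[0.9,-0.22,0.27],[0.33,0.0,-0.39]],[[0.91,-0.19,0.28],[0.33,0.0,-0.38]],[[0.91,-0.15,0.28],[0.32,0.0,-0.39]]]
```

View pics/c8.png

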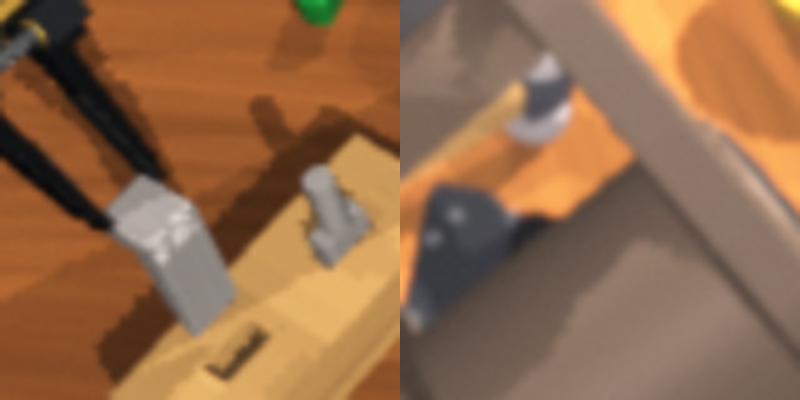

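View pics/c9.png

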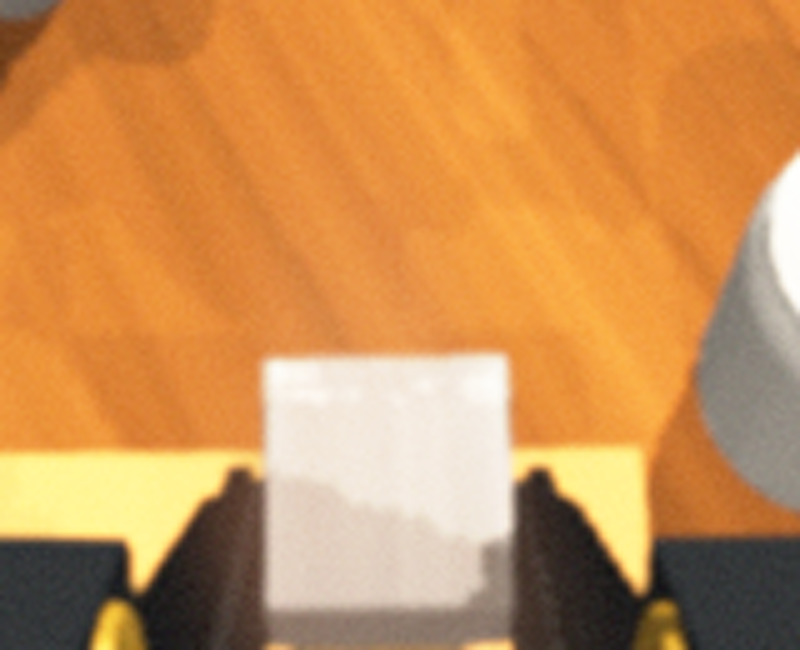

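Request:
drive_tool(
  increments=[
    [[0.76,-0.57,0.16],[0.33,0.0,-0.39]],
    [[0.78,-0.55,0.17],[0.32,0.0,-0.38]],
    [[0.8,-0.52,0.18],[0.33,0.0,-0.39]],
    [[0.81,-0.48,0.2],[0.33,0.01,-0.39]],
    [[0.83,-0.46,0.21],[0.32,0.0,-0.39]],
  ],
)

```text
t: 9.08
eef_pos: [555.2, -124.3, 198.6]
tcp_rot: [-3.139, -0.699, 1.293]
ft_force: [0.5, 0.4, -2.8]
opening: 0.305
```

Request:
drive_tool(
  increments=[
    [[0.84,-0.42,0.22],[0.33,0.0,-0.38]],
    [[0.86,-0.39,0.23],[0.33,0.0,-0.39]],
    [[0.86,-0.36,0.24],[0.32,0.0,-0.39]],
    [[0.88,-0.33,0.25],[0.33,0.0,-0.38]],
    [[0.88,-0.29,0.26],[0.33,0.0,-0.39]],
  ],
)

```text
t: 9.5
eef_pos: [526.4, 6.5, 254.7]
tcp_rot: [-3.138, -0.699, 1.495]
ft_force: [1.4, 0.8, -3.4]
opening: 0.303
```

Request:
drive_tool(
  increments=[
    [[0.9,-0.26,0.27],[0.32,0.01,-0.39]],
    [[0.9,-0.22,0.27],[0.33,0.0,-0.39]],
    [[0.91,-0.19,0.28],[0.33,0.0,-0.38]],
    [[0.91,-0.15,0.28],[0.32,0.0,-0.39]],
  ],
)

```text
t: 9.83
eef_pos: [503.4, 111.2, 299.5]
tcp_rot: [-3.138, -0.7, 1.658]
ft_force: [-0.5, 0.1, -2.8]
opening: 0.303
```

```bash
python3 - <<'E'
from h import *
s=env.state();print(s['t'],s['eef_pos'],s['tcp_rot'],s['opening'],s['ft_force'])
Rg=lean(np.radians(95),40)
# tip relative to tcp: tcp -> grasp -19z ; key_grip at grasp approx; tip = grip +10x -74z
z=Rg.as_matrix()[:,2]; x=np.array([np.cos(np.radians(95)),np.sin(np.radians(95)),0])
off=-19*z+10*x-np.array([0,0,74]); print('tip off',off)
slot=np.array([506.3,252.3,74]); T=slot+[0,0,25]-off -6*x; print('tcp',T)
plan(T,Rg)
E
```

```text
9.8333 [503.39194672 111.18782555 299.51795897] [-3.13837959 -0.70047771  1.65763069] 0.3026101975320949 [-0.54786628  0.08369056 -2.81047083]
tip off [  0.19287257  -2.20454359 -59.44515558]
tcp [506.63006188 248.5273754  158.44515558]
7 rows; end [506.7 248.7 158.5]
[[[0.06,0.08,0.93],[-0.01,0.0,0.0]],[[0.07,0.07,0.93],[0.0,-0.01,0.0]],[[0.06,0.07,0.94],[-0.01,0.0,0.0]],[[0.07,0.08,0.93],[0.0,-0.01,0.0]],[[0.06,0.07,0.93],[-0.01,0.0,0.0]]]
[[[0.07,0.07,0.94],[0.0,-0.01,0.0]],[[0.07,0.08,0.93],[-0.01,0.0,0.0]]]
```

Request:
drive_tool(
  increments=[
    [[0.06,0.08,0.93],[-0.01,0.0,0.0]],
    [[0.07,0.07,0.93],[0.0,-0.01,0.0]],
    [[0.06,0.07,0.94],[-0.01,0.0,0.0]],
    [[0.07,0.08,0.93],[0.0,-0.01,0.0]],
    [[0.06,0.07,0.7],[-0.01,0.0,0.0]],
  ],
)

```text
t: 10.25
eef_pos: [506.1, 204.8, 202.0]
tcp_rot: [-3.139, -0.699, 1.655]
ft_force: [1.0, -0.2, -3.4]
opening: 0.304
```

Request:
drive_tool(
  increments=[
    [[0,0,0],[0,0,0]],
    [[0,0,0],[0,0,0]],
  ],
)

```text
t: 10.42
eef_pos: [506.4, 204.0, 203.2]
tcp_rot: [-3.139, -0.699, 1.656]
ft_force: [0.1, -0.2, -3.1]
opening: 0.302
```

```bash
python3 - <<'E'
from h import *
import pickle
s=env.state();print(s['t'],s['eef_pos'],s['tcp_rot'],s['opening'],s['ft_force'])
p=snap('scene','s5');q=snap('side','d5');w=snap('wrist','w5')
pickle.dump([p,q,w],open('k5.pkl','wb'))
def c(i,x,y,w,h,s): return cv2.resize(np.asarray(i['pixels'])[y:y+h,x:x+w],None,fx=s,fy=s,interpolation=cv2.INTER_CUBIC)
cv2.imwrite('pics/c10.png',np.hstack([c(p,350,160,100,120,4),c(q,270,90,100,120,4)]))
cv2.imwrite('pics/c11.png',c(w,250,120,140,120,5)) 
for n,im in (('scene',p),('side',q)):
  for t in ['key_tip','key_top','key_grip']:
    print(n,t,[(np.round(d['point']).tolist(),round(d['score'],2),np.round(proj(im,d['point'])).tolist()) for d in env.tip_of(t,im)][:2])
E
```

```text
10.4167 [506.41385286 203.9528566  203.23763248] [-3.13920728 -0.69901095  1.65620244] 0.3015192119740703 [ 0.07623391 -0.18920005 -3.05404486]
scene key_tip [([506.0, 196.0, 138.0], 0.81, [379.0, 212.0])]
scene key_top [([510.0, 191.0, 224.0], 0.83, [380.0, 192.0]), ([510.0, 194.0, 138.0], 0.19, [378.0, 213.0])]
scene key_grip [([508.0, 195.0, 210.0], 0.73, [381.0, 195.0]), ([502.0, 259.0, 116.0], 0.65, [404.0, 217.0])]
side key_tip [([508.0, 190.0, 136.0], 0.74, [323.0, 169.0])]
side key_top [([510.0, 194.0, 229.0], 0.8, [323.0, 140.0])]
side key_grip [([508.0, 192.0, 209.0], 0.77, [323.0, 147.0])]
```

View pics/c10.png

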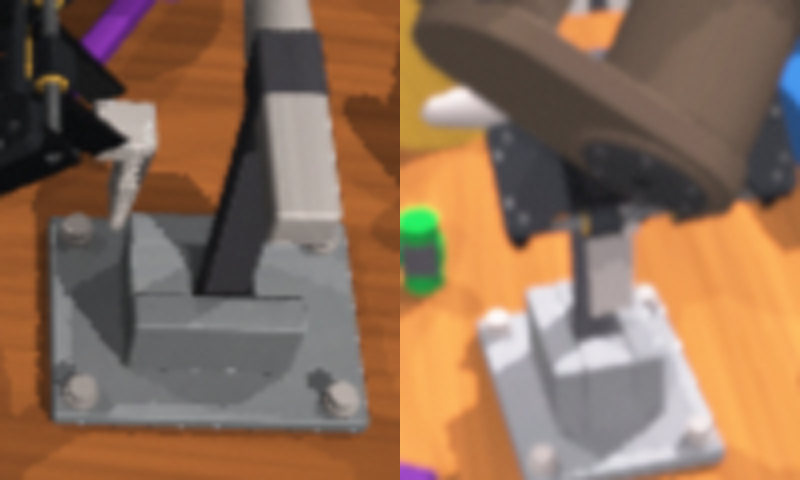

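View pics/c11.png

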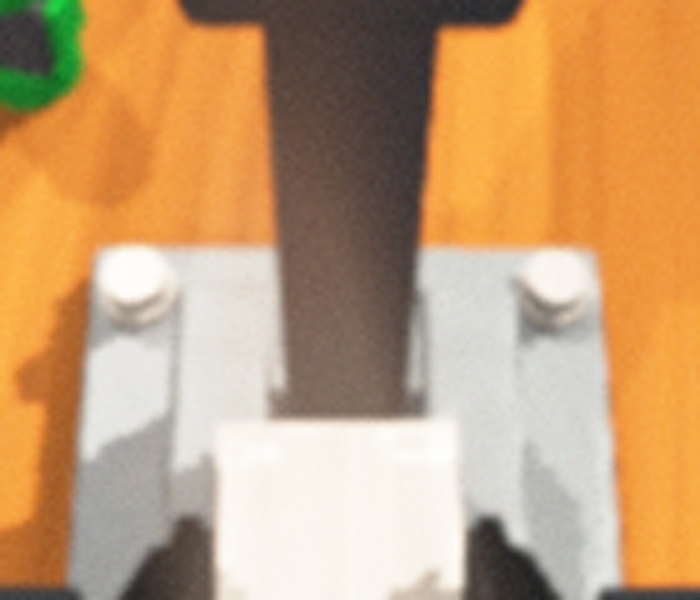

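```bash
python3 - <<'E'
from h import *
import pickle
p,q,w=pickle.load(open('k5.pkl','rb'))
def c(i,x,y,w,h,s): return cv2.resize(np.asarray(i['pixels'])[y:y+h,x:x+w],None,fx=s,fy=s,interpolation=cv2.INTER_CUBIC)
cv2.imwrite('pics/c12.png',np.hstack([c(p,365,180,40,45,10),c(q,305,135,40,45,10)]))
X,e=tri([ray(p,(379.7,216.2)),ray(q,(322.9,168))]);print(X,e)
# model projection of key for several tilts
def key(tip,yaw,tilt):
    x=np.array([np.cos(yaw),np.sin(yaw),0]);z=np.array([0,0,1.]);y=np.cross(z,x)
    t=np.radians(tilt); xx=x*np.cos(t)-z*np.sin(t); zz=z*np.cos(t)+x*np.sin(t)
    pts=[]
    for a,h in [(3,0),(-3,0),(-12,74),(-30,74),(-30,90),(3,90)]:
        for s in(-15,15): pts.append(tip+xx*a+zz*h+y*s)
    return np.array(pts)
yaw=np.radians(95)
for tip in [np.array([506.6,201.7,143.8]),np.array([506.3,205,140.]),X]:
    K=key(tip,yaw,0)
    print('scene',np.round([(proj(p,k)-[365,180])*10 for k in K]).astype(int).tolist())
    print('side',np.round([(proj(q,k)-[305,135])*10+[400,0] for k in K]).astype(int).tolist())
    print('wrist top',np.round([(proj(w,k,True)-[250,120])*5 for k in K[-4:]]).astype(int).tolist())
E
```

```text
[510.61137075 200.75179061 127.94554145] [np.float64(2.1967894220547333), np.float64(2.1967894220546698)]
scene [[179, 360], [173, 253], [154, 359], [148, 252], [147, 184], [141, 73], [65, 182], [61, 72], [71, 141], [67, 30], [223, 144], [216, 32]]
side [[619, 274], [515, 293], [624, 287], [520, 305], [629, 88], [520, 106], [647, 126], [537, 145], [646, 76], [535, 95], [614, 7], [505, 25]]
wrist top [[461, 678], [198, 678], [453, 415], [206, 415]]
scene [[192, 368], [186, 262], [166, 368], [161, 261], [160, 193], [154, 83], [79, 192], [74, 82], [85, 151], [80, 40], [237, 154], [229, 43]]
side [[616, 278], [512, 296], [621, 291], [517, 309], [626, 92], [518, 111], [644, 130], [534, 149], [643, 81], [532, 99], [611, 12], [502, 30]]
wrist top [[458, 659], [201, 659], [449, 404], [209, 404]]
scene [[168, 408], [162, 302], [142, 408], [137, 301], [135, 238], [129, 127], [54, 236], [50, 126], [60, 197], [56, 85], [210, 199], [203, 88]]
side [[634, 319], [531, 337], [639, 332], [536, 350], [645, 136], [537, 155], [663, 175], [554, 194], [663, 126], [552, 145], [630, 56], [522, 74]]
wrist top [[483, 721], [240, 722], [474, 475], [245, 476]]
```

View pics/c12.png

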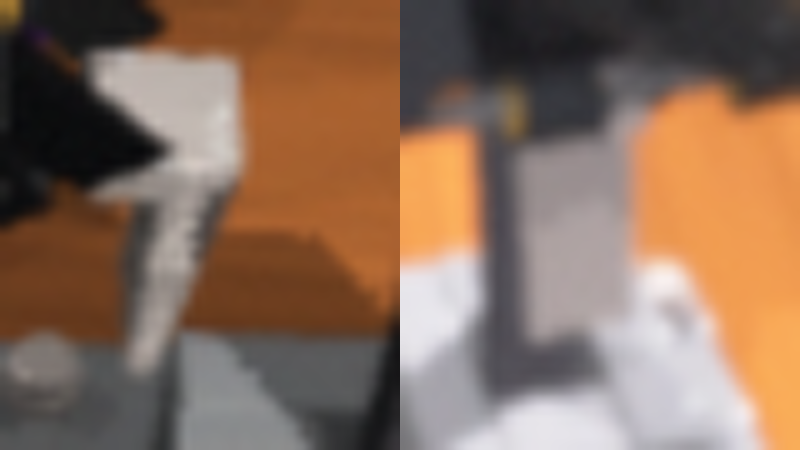

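```bash
python3 - <<'E'
from h import *
import pickle
from scipy.optimize import least_squares
p,q,w=pickle.load(open('k5.pkl','rb'))
def axes(yaw,tilt):
    x=np.array([np.cos(yaw),np.sin(yaw),0]);z=np.array([0,0,1.]);y=np.cross(z,x)
    return x*np.cos(tilt)-z*np.sin(tilt),y,z*np.cos(tilt)+x*np.sin(tilt)
obs=[]
S=lambda u,v:np.array([365+u/10,180+v/10]); D=lambda u,v:np.array([305+(u-400)/10,135+v/10]); W=lambda u,v:np.array([250+u/5,120+v/5])
for im,f,uv,l in [(p,0,S(155,377),(2,-15,0)),(p,0,S(127,372),(-2,-15,0)),(p,0,S(242,166),(3,-15,90)),(p,0,S(239,57),(3,15,90)),(p,0,S(85,57),(-30,15,90)),
  (q,0,D(526,341),(-2.5,15,0)),(q,0,D(624,322),(-2.5,-15,0)),
  (w,1,W(215,428),(3,15,90)),(w,1,W(457,420),(3,-15,90))]: obs.append((im,f,uv,l))
def res(v,full=False):
    x,y,z=axes(v[3],v[4]); r=[]
    for im,f,uv,l in obs: r.append(proj(im,v[:3]+x*l[0]+y*l[1]+z*l[2],bool(f))-uv)
    return np.array(r) if full else np.concatenate([np.ravel(r),[(v[3]-np.radians(95))/np.radians(1)]])
s=least_squares(res,[506,200,140,np.radians(95),0.],loss='soft_l1')
print(s.x[:3],np.degrees(s.x[3:]));print(np.round(res(s.x,True),1).tolist())
T=env.state()['eef_pos'];Rt0=Rt();
print('tip in tool',Rt0.inv().apply(s.x[:3]-T)); print('expected', Rt0.inv().apply([.19,-2.2,-59.4]))
x,y,z=axes(s.x[3],s.x[4]); print('keygrip-grasp in tool',Rt0.inv().apply(s.x[:3]-10*x+74*z-T)+[0,0,19])
E
```

```text
[507.67950092 196.55450561 135.14566742] [95.29308058  5.52463444]
[[-0.5, 0.4], [0.6, 0.8], [-0.7, 0.5], [-1.2, 0.2], [-0.5, -0.8], [0.1, -0.2], [0.7, -0.2], [0.4, -1.1], [-1.2, 0.2]]
tip in tool [-49.59176482  -0.19866722  48.76676241]
expected [-39.89081885  -0.06310679  44.06761497]
keygrip-grasp in tool [-3.77128213 -0.09493612  8.80514263]
```

```bash
python3 - <<'E'
from h import *
import pickle
p,q,w=pickle.load(open('k5.pkl','rb'))
c=lambda u,v:(250+u/5,120+v/5)
yaw=np.radians(95.2);x=np.array([np.cos(yaw),np.sin(yaw),0])
y=np.array([-x[1],x[0],0])
def plane(uv,x0):
    o,d=ray(w,uv,True); return o+d*((x0-o@x)/(d@x))
s0=np.array([506.3,252.3,74])@x
for uv in [(285,395),(411,395),(283,300),(415,300),(272,60),(432,60)]: print('shank',np.round(plane(c(*uv),s0+4),1))
print('slot',[np.round(atz(w,c(*u),74,True),1) for u in [(273,400),(424,400)]])
for u in [(95,245),(597,250)]: print('plate',np.round(atz(w,c(*u),14,True),1))
E
```

```text
shank [492.9 255.1 132.9]
shank [517.4 257.3 132.7]
shank [493.7 255.2 170.8]
shank [516.4 257.2 170.6]
shank [494.1 255.2 237.7]
shank [515.7 257.2 237.7]
slot [array([485.7, 281.7,  74. ]), array([521.3, 284.8,  74. ])]
plate [422.4 356.2  14. ]
plate [571.2 367.4  14. ]
```

```bash
cat >> h.py <<'E'
TIP=np.array([-49.59,-.2,48.77]); YH=np.radians(95.2); XH=np.array([np.cos(YH),np.sin(YH),0]); YHv=np.array([-XH[1],XH[0],0]); SLOT=np.array([506.0,252.3,74])
def tipnow(): s=env.state(); return s['eef_pos']+Rt().apply(TIP)
E
python3 - <<'E'
from h import *
Rg=lean(np.radians(95),45); 
T=SLOT+[0,0,14]-2*XH-Rg.apply(TIP); print(T)
plan(T,Rg)
plan(T,Rg,n=6)
E
```

```text
[506.3299688  250.90328349 157.551023  ]
3 rows; end [506.2 250.9 157.6]
[[[0.07,0.03,0.74],[0.01,0.36,0.0]],[[0.05,0.04,0.74],[0.01,0.36,-0.01]],[[0.03,0.03,0.74],[0.01,0.37,0.0]]]
6 rows; end [506.5 250.8 157.6]
[[[0.04,0.02,0.37],[0.0,0.18,0.0]],[[0.03,0.01,0.37],[0.01,0.18,0.0]],[[0.02,0.02,0.37],[0.01,0.18,-0.01]],[[0.02,0.02,0.37],[0.0,0.18,0.0]],[[0.01,0.02,0.37],[0.0,0.18,0.0]]]
[[[0.01,0.02,0.37],[0.01,0.19,0.0]]]
```

Request:
drive_tool(
  increments=[
    [[0.04,0.02,0.37],[0.0,0.18,0.0]],
    [[0.03,0.01,0.37],[0.01,0.18,0.0]],
    [[0.02,0.02,0.37],[0.01,0.18,-0.01]],
    [[0.02,0.02,0.37],[0.0,0.18,0.0]],
    [[0.01,0.02,0.37],[0.0,0.18,0.0]],
  ],
)

```text
t: 11.28
eef_pos: [506.0, 244.2, 163.6]
tcp_rot: [-3.14, -0.772, 1.657]
ft_force: [-1.0, 0.2, -2.4]
opening: 0.3
```

Request:
drive_tool(
  increments=[
    [[0.01,0.02,0.37],[0.01,0.19,0.0]],
    [[0,0,0],[0,0,0]],
    [[0,0,0],[0,0,0]],
  ],
)

```text
t: 11.53
eef_pos: [505.8, 251.6, 156.2]
tcp_rot: [-3.138, -0.786, 1.656]
ft_force: [0.4, -0.2, -2.1]
opening: 0.302
```

```bash
python3 - <<'E'
from h import *
import pickle
s=env.state();print(s['t'],s['eef_pos'],s['tcp_rot'],s['opening'],s['ft_force']);print('tip rel',tipnow()-SLOT,(tipnow()-SLOT)@XH,(tipnow()-SLOT)@YHv)
p=snap('scene','s6');q=snap('side','d6');w=snap('wrist','w6')
pickle.dump([p,q,w],open('k6.pkl','wb'))
def c(i,x,y,w,h,s): return cv2.resize(np.asarray(i['pixels'])[y:y+h,x:x+w],None,fx=s,fy=s,interpolation=cv2.INTER_CUBIC)
cv2.imwrite('pics/c13.png',np.hstack([c(p,370,180,56,70,7),c(q,295,130,56,70,7)]))
cv2.imwrite('pics/c14.png',c(w,250,120,140,120,5)) 
E
```

```text
11.5333 [505.76525221 251.63349175 156.23158699] [-3.13754957 -0.78615113  1.65632956] 0.3017803868152885 [ 0.38727902 -0.20365992 -2.13321171]
tip rel [-0.58534155 -1.2268195  12.68100011] -1.168719383825725 0.6941223327209645
```

View pics/c13.png

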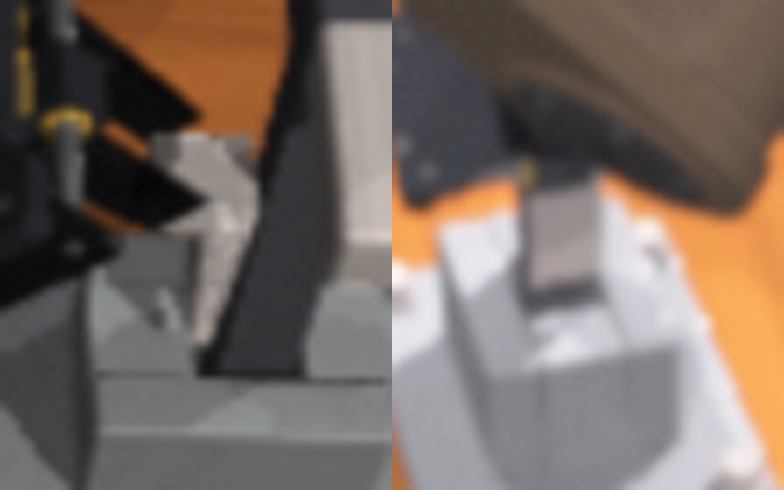

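View pics/c14.png

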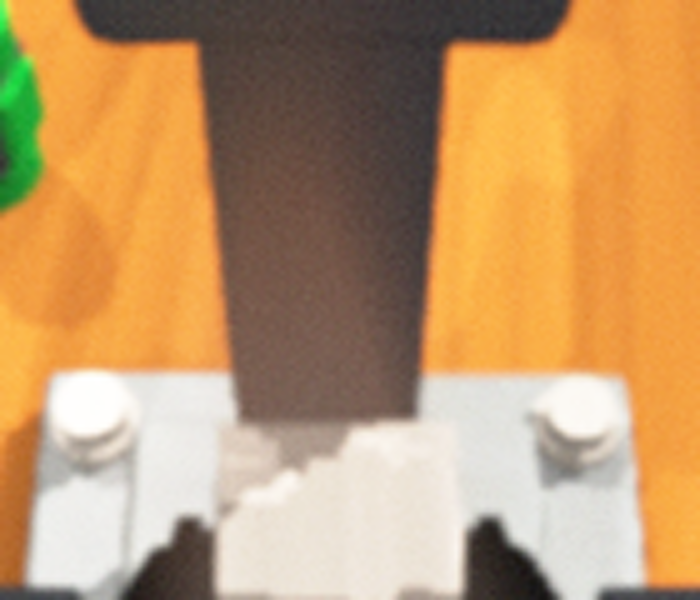

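```bash
python3 - <<'E'
from h import *
import pickle
p,q,w=pickle.load(open('k6.pkl','rb'))
c=lambda u,v:(250+u/5,120+v/5)
def plane(uv,x0):
    o,d=ray(w,uv,True); return o+d*((x0-o@XH)/(d@XH))
s0=SLOT@XH
f=lambda P:(np.round(P,1),np.round((P-SLOT)@YHv,1))
for uv in [(236,400),(420,400),(205,80),(441,80)]: print('shank',*f(plane(c(*uv),s0+4)))
for uv in [(217,428),(460,424)]: print('key',*f(plane(c(*uv),s0+3-1)))
# side view key bottom edge & slot
d=lambda u,v:(295+(u-392)/7,130+v/7)
for uv in [(531,283),(600,275)]: print('side tip',*f(atz(q,d(*uv),SLOT[2]+12.7)))
for uv in [(522,300),(605,300)]: print('side shank/slot',*f(atz(q,d(*uv),74)))
E
```

```text
shank [493.2 255.1 180.2] 12.5
shank [516.5 257.3 180.1] -10.9
shank [493.5 255.2 240.2] 12.2
shank [515.9 257.2 240.1] -10.3
key [490.8 252.9 176.5] 15.1
key [521.9 255.8 177.4] -16.1
side tip [491.8 247.6  86.7] 14.5
side tip [521.3 247.4  86.7] -14.8
side shank/slot [488.3 252.6  74. ] 17.6
side shank/slot [523.  245.9  74. ] -16.4
```

Request:
drive_tool(
  increments=[
    [[-0.1,-0.03,0.09],[0,0,0]],
    [[-0.1,0,0.09],[0,0,0]],
    [[-0.1,0,0.1],[0,0,0]],
    [[-0.1,0,0.1],[0,0,0]],
    [[0,0,0],[0,0,0]],
  ],
)

```text
t: 12.1
eef_pos: [505.2, 250.6, 139.8]
tcp_rot: [-3.139, -0.786, 1.656]
ft_force: [-0.2, -0.1, -3.9]
opening: 0.303
```

```bash
python3 - <<'E'
from h import *
s=env.state();print(s['t'],s['eef_pos'],s['tcp_rot'],s['ft_force'],s['moment']);d=tipnow()-SLOT;print(d@XH,d@YHv,d[2])
p=snap('scene','s7');q=snap('side','d7')
def c(i,x,y,w,h,s): return cv2.resize(np.asarray(i['pixels'])[y:y+h,x:x+w],None,fx=s,fy=s,interpolation=cv2.INTER_CUBIC)
cv2.imwrite('pics/c15.png',np.hstack([c(p,370,180,56,70,7),c(q,295,130,56,70,7)]))
E
```

```text
12.1 [505.15170517 250.57728228 139.80846425] [-3.1388863  -0.78591646  1.65636874] [-0.24661992 -0.06752697 -3.86256916] [-0.85283095 -0.0151214   0.03497557]
-2.1813048881024044 1.335743205252081 -3.7423411650085825
```

View pics/c15.png

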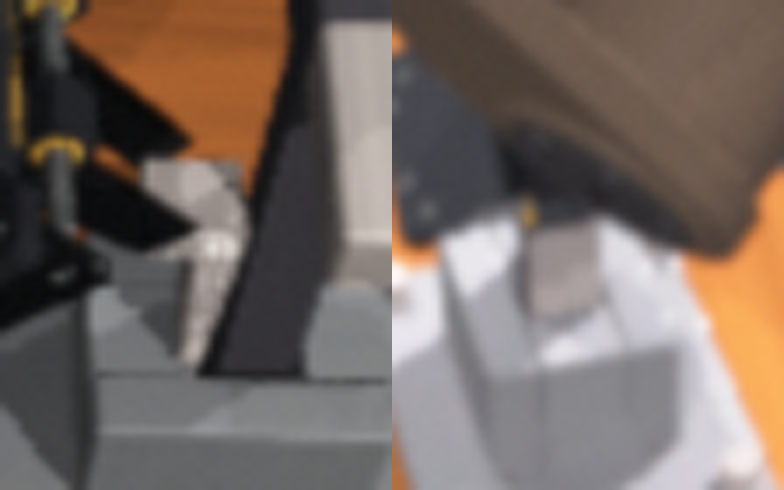

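Request:
drive_tool(
  increments=[
    [[-0.03,0,0.09],[0,0,0]],
    [[-0.06,0,0.07],[0,0,0]],
    [[-0.07,0,0.06],[0,0,0]],
    [[0,0,0],[0,0,0]],
  ],
)

```text
t: 12.53
eef_pos: [505.1, 252.0, 132.1]
tcp_rot: [-3.14, -0.786, 1.657]
ft_force: [0.4, 0.7, -2.6]
opening: 0.308
```

```bash
python3 - <<'E'
from h import *
s=env.state();print(s['t'],s['eef_pos'],s['tcp_rot'],s['ft_force'],s['moment']);d=tipnow()-SLOT;print(d@XH,d@YHv,d[2])
p=snap('scene','s8');w=snap('wrist','w8')
def c(i,x,y,w,h,s): return cv2.resize(np.asarray(i['pixels'])[y:y+h,x:x+w],None,fx=s,fy=s,interpolation=cv2.INTER_CUBIC)
cv2.imwrite('pics/c16.png',np.hstack([c(p,370,180,56,70,7),c(w,270,150,100,100,5)[:490,:400]]))
E
```

```text
12.5333 [505.09725173 251.98462281 132.13816225] [-3.13974061 -0.78594283  1.65726597] [ 0.42760592  0.72416371 -2.57855946] [-0.7413976  -0.02313899 -0.04330198]
-0.7732777368589103 1.2202622900446711 -11.412845359635213
```

View pics/c16.png

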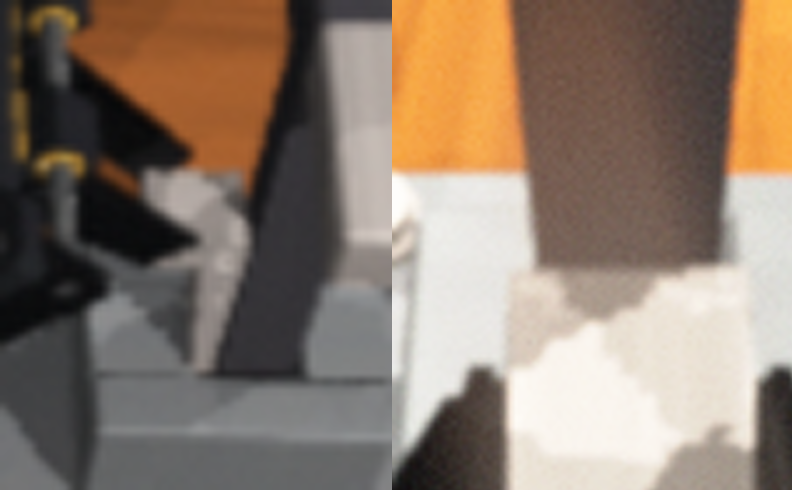

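Request:
drive_tool(
  increments=[
    [[-0.05,0,0.05],[0,0,0]],
    [[-0.05,0,0.05],[0,0,0]],
    [[-0.05,0,0.05],[0,0,0]],
    [[0,0,0],[0,0,0]],
  ],
)

```text
t: 12.97
eef_pos: [505.1, 252.0, 125.9]
tcp_rot: [-3.14, -0.786, 1.657]
ft_force: [0.9, -0.4, -1.9]
opening: 0.302
```

```bash
python3 - <<'E'
from h import *
s=env.state();print(s['t'],s['eef_pos'],s['tcp_rot'],s['ft_force'],s['moment']);d=tipnow()-SLOT;print(d@XH,d@YHv,d[2])
E
```

```text
12.9667 [505.12137675 251.96260163 125.85371831] [-3.13977577 -0.7859266   1.65716527] [ 0.87381439 -0.41082695 -1.92974923] [-0.70673157  0.02971986  0.00412987]
-0.7984943055525947 1.196577042651144 -17.697287679286887
```

Still essentially free; inch down.

Request:
drive_tool(
  increments=[
    [[-0.03,0,0.03],[0,0,0]],
    [[-0.03,0,0.03],[0,0,0]],
    [[0,0,0],[0,0,0]],
  ],
)

```text
t: 13.22
eef_pos: [505.2, 252.0, 123.5]
tcp_rot: [-3.14, -0.786, 1.657]
ft_force: [0.6, 0.7, -2.4]
opening: 0.303
```

Request:
drive_tool(
  increments=[
    [[-0.03,0,0.03],[0,0,0]],
    [[-0.03,0,0.03],[0,0,0]],
    [[0,0,0],[0,0,0]],
  ],
)

```text
t: 13.47
eef_pos: [505.2, 251.9, 121.0]
tcp_rot: [-3.14, -0.786, 1.657]
ft_force: [-0.8, 0.6, -2.9]
opening: 0.304
```

Request:
drive_tool(
  increments=[
    [[-0.03,0,0.03],[0,0,0]],
    [[-0.03,0,0.03],[0,0,0]],
    [[0,0,0],[0,0,0]],
  ],
)

```text
t: 13.72
eef_pos: [505.2, 252.0, 118.4]
tcp_rot: [-3.14, -0.786, 1.657]
ft_force: [1.3, 2.1, -2.5]
opening: 0.303
```

Request:
drive_tool(
  increments=[
    [[-0.03,0,0.03],[0,0,0]],
    [[-0.03,0,0.03],[0,0,0]],
    [[0,0,0],[0,0,0]],
  ],
)

```text
t: 13.97
eef_pos: [505.2, 252.0, 115.9]
tcp_rot: [-3.14, -0.786, 1.658]
ft_force: [0.1, 0.6, -2.5]
opening: 0.302
```

```bash
python3 - <<'E'
from h import *
s=env.state();print(s['t'],s['eef_pos'],s['tcp_rot'],s['ft_force'],s['moment']);d=tipnow()-SLOT;print(d@XH,d@YHv,d[2])
p=snap('scene','s9');q=snap('side','d9')
def c(i,x,y,w,h,s): return cv2.resize(np.asarray(i['pixels'])[y:y+h,x:x+w],None,fx=s,fy=s,interpolation=cv2.INTER_CUBIC)
cv2.imwrite('pics/c17.png',np.hstack([c(p,370,180,56,70,7),c(q,295,130,56,70,7)]))
E
```

```text
13.9667 [505.20352393 251.95267812 115.86581497] [-3.1402271  -0.78588579  1.65751651] [ 0.14896505  0.64324147 -2.49172145] [-0.71899762 -0.01640299  0.02504798]
-0.818762989966709 1.093476973061494 -27.685257339490107
```

View pics/c17.png

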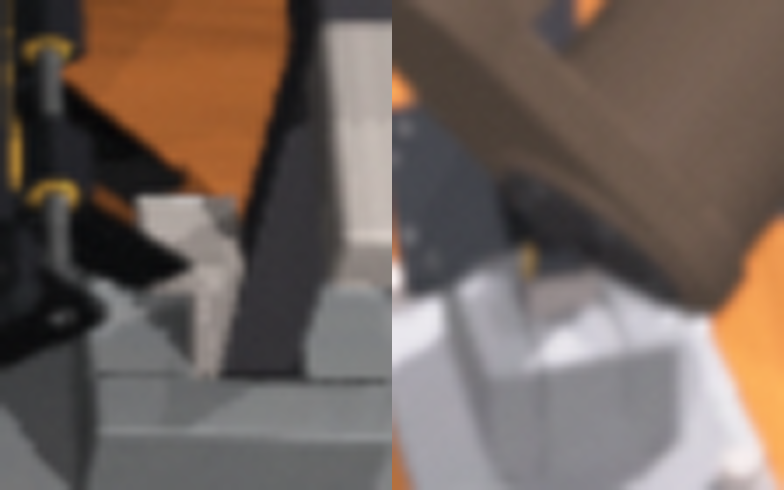

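Request:
drive_tool(
  increments=[
    [[-0.03,0,0.03],[0,0,0]],
    [[-0.03,0,0.03],[0,0,0]],
    [[0,0,0],[0,0,0]],
  ],
)

```text
t: 14.32
eef_pos: [505.3, 252.0, 113.4]
tcp_rot: [-3.14, -0.786, 1.658]
ft_force: [0.3, 1.6, -2.9]
opening: 0.302
```

Request:
drive_tool(
  increments=[
    [[-0.03,0,0.03],[0,0,0]],
    [[-0.03,0,0.03],[0,0,0]],
    [[0,0,0],[0,0,0]],
  ],
)

```text
t: 14.57
eef_pos: [505.4, 252.1, 111.3]
tcp_rot: [-3.141, -0.787, 1.658]
ft_force: [0.7, 1.5, 3.4]
opening: 0.307
```

Request:
drive_tool(
  increments=[
    [[0,0,0],[0,0,0]],
    [[0,0,0],[0,0,0]],
    [[0,0,0],[0,0,0]],
    [[0,0,0],[0,0,0]],
  ],
  jaw=0.1,
)

```text
t: 14.9
eef_pos: [505.2, 251.9, 110.9]
tcp_rot: [-3.14, -0.786, 1.658]
ft_force: [-0.3, 0.8, 0.7]
opening: 0.518
```

```bash
python3 - <<'E'
from h import *
s=env.state();print(s['t'],s['eef_pos'],s['tcp_rot'],s['ft_force'],s['opening'])
w=snap('wrist','w10');p=snap('scene','s10')
def c(i,x,y,w,h,s): return cv2.resize(np.asarray(i['pixels'])[y:y+h,x:x+w],None,fx=s,fy=s,interpolation=cv2.INTER_CUBIC)
cv2.imwrite('pics/c18.png',np.hstack([c(p,370,180,56,70,7),c(w,270,150,100,100,5)[:490,:400]]))
E
```

```text
14.9 [505.22609004 251.86148557 110.85145457] [-3.1404439  -0.78561415  1.65771738] [-0.25295774  0.8339363   0.74411868] 0.5175338421795351
```

View pics/c18.png

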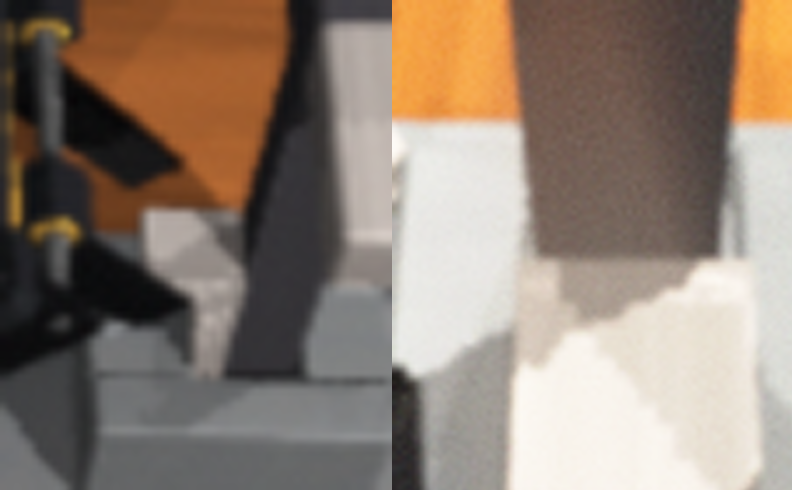

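Request:
drive_tool(
  increments=[
    [[0,0,-0.5],[0,0,0]],
    [[0,0,-0.8],[0,0,0]],
    [[0,0,-0.9],[0,0,0]],
    [[0,0,-0.9],[0,0,0]],
    [[0,0,-0.9],[0,0,0]],
  ],
)

```text
t: 15.42
eef_pos: [512.6, 165.7, 197.3]
tcp_rot: [-3.14, -0.785, 1.657]
ft_force: [0.4, -0.8, 0.9]
opening: 0.549
```

```bash
python3 - <<'E'
from h import *
import pickle
s=env.state();print(s['t'],s['eef_pos'],s['tcp_rot'],s['ft_force'],s['opening'])
w=snap('wrist','w11');p=snap('scene','s11');q=snap('side','d11'); pickle.dump([p,q,w],open('k11.pkl','wb'))
def c(i,x,y,w,h,s): return cv2.resize(np.asarray(i['pixels'])[y:y+h,x:x+w],None,fx=s,fy=s,interpolation=cv2.INTER_CUBIC)
cv2.imwrite('pics/c19.png',np.hstack([c(p,370,180,56,70,7),c(w,290,110,80,98,5)]))
plan([492,-72,175],lean(np.radians(29),25))
E
```

```text
15.4167 [512.55455341 165.73780698 197.34322789] [-3.14032796 -0.7849609   1.65747862] [ 0.35714746 -0.83456034  0.89991453] 0.5491160704544807
12 rows; end [491.9 -71.9 174.9]
[[[-0.51,-0.12,-0.42],[-0.69,-0.32,0.99]],[[-0.52,-0.05,-0.41],[-0.69,-0.33,0.98]],[[-0.53,0.01,-0.4],[-0.69,-0.32,0.99]],[[-0.54,0.08,-0.38],[-0.68,-0.32,0.99]],[[-0.55,0.14,-0.36],[-0.69,-0.33,0.99]]]
[[[-0.54,0.2,-0.33],[-0.69,-0.32,0.98]],[[-0.52,0.26,-0.32],[-0.69,-0.32,0.99]],[[-0.52,0.32,-0.28],[-0.69,-0.32,0.99]],[[-0.49,0.37,-0.25],[-0.69,-0.33,0.98]],[[-0.47,0.42,-0.21],[-0.68,-0.32,0.99]]]
[[[-0.44,0.47,-0.18],[-0.69,-0.32,0.99]],[[-0.4,0.51,-0.14],[-0.69,-0.33,0.99]]]
```

View pics/c19.png

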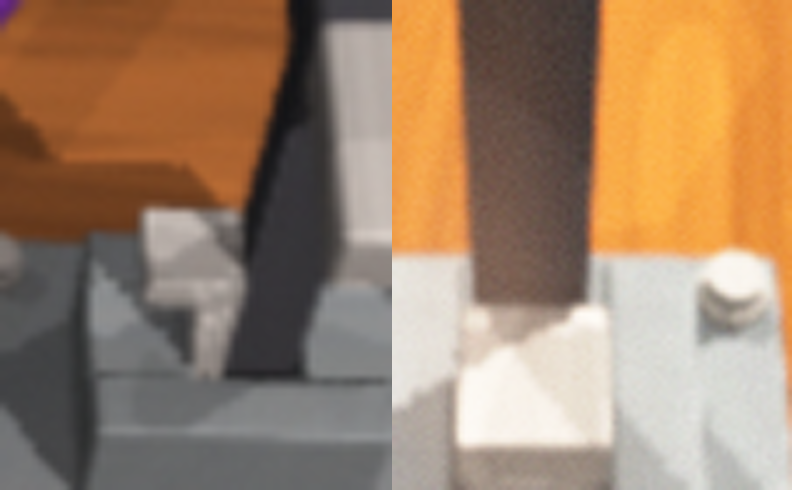

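Request:
drive_tool(
  increments=[
    [[-0.51,-0.12,-0.42],[-0.69,-0.32,0.99]],
    [[-0.52,-0.05,-0.41],[-0.69,-0.33,0.98]],
    [[-0.53,0.01,-0.4],[-0.69,-0.32,0.99]],
    [[-0.54,0.08,-0.38],[-0.68,-0.32,0.99]],
    [[-0.55,0.14,-0.36],[-0.69,-0.33,0.99]],
  ],
)

```text
t: 15.98
eef_pos: [503.2, 67.7, 185.7]
tcp_rot: [-3.074, -0.638, 1.135]
ft_force: [0.5, -0.0, -0.2]
opening: 0.549
```

Request:
drive_tool(
  increments=[
    [[-0.54,0.2,-0.33],[-0.69,-0.32,0.98]],
    [[-0.52,0.26,-0.32],[-0.69,-0.32,0.99]],
    [[-0.52,0.32,-0.28],[-0.69,-0.32,0.99]],
    [[-0.49,0.37,-0.25],[-0.69,-0.33,0.98]],
    [[-0.47,0.42,-0.21],[-0.68,-0.32,0.99]],
  ],
)

```text
t: 16.4
eef_pos: [494.4, -31.2, 176.5]
tcp_rot: [-3.106, -0.487, 0.678]
ft_force: [-0.2, -0.6, -0.5]
opening: 0.549
```

Request:
drive_tool(
  increments=[
    [[-0.44,0.47,-0.18],[-0.69,-0.32,0.99]],
    [[-0.4,0.51,-0.14],[-0.69,-0.33,0.99]],
    [[0,0,0],[0,0,0]],
    [[0,0,0],[0,0,0]],
  ],
)

```text
t: 16.73
eef_pos: [491.3, -69.5, 173.1]
tcp_rot: [-3.138, -0.434, 0.51]
ft_force: [0.3, 0.1, -0.0]
opening: 0.553
```

```bash
python3 - <<'E'
from h import *
import pickle
s=env.state();print(s['t'],s['eef_pos'],s['tcp_rot'],s['ft_force'],s['opening'],s['joints'])
w=snap('wrist','w12');pickle.dump(w,open('k12.pkl','wb'))
for t in ['hammer_grip','hammer_face']:
    print(t,[(np.round(d['point']).tolist(),round(d['score'],2),np.round(proj(w,d['point'],1)).tolist()) for d in env.tip_of(t,w)][:3])
E
```

```text
16.7333 [491.26588483 -69.49943735 173.09152548] [-3.13760054 -0.43417417  0.50959838] [ 0.28356201  0.06065655 -0.04897722] 0.5534243076303019 [-0.50175081  0.22928059  2.1158607   0.62719382  0.65746565  0.08199322]
hammer_grip [([338.0, 440.0, 28.0], 0.89, [27.0, 160.0]), ([548.0, -40.0, 34.0], 0.65, [319.0, 181.0])]
hammer_face [([585.0, -20.0, -4.0], 0.66, [320.0, 157.0]), ([499.0, 273.0, 4.0], 0.19, [130.0, 120.0])]
```

View pics/w12.png

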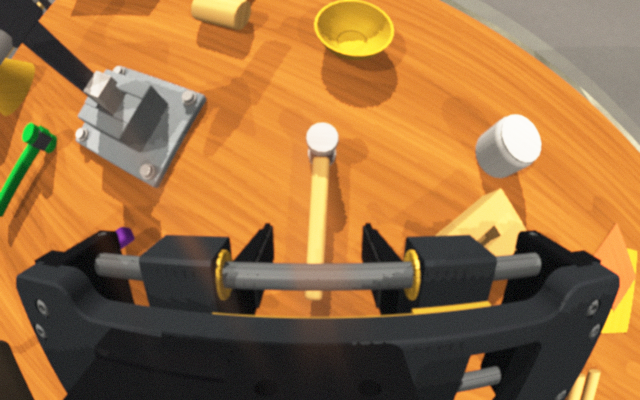

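```bash
python3 - <<'E'
from h import *
import pickle
w=pickle.load(open('k12.pkl','rb'));px=np.asarray(w['pixels'])
cv2.imwrite('pics/c20.png',cv2.resize(px[110:310,270:370],None,fx=4,fy=4,interpolation=cv2.INTER_CUBIC)[:600])
cv2.imwrite('pics/c20b.png',cv2.resize(px[110:230,270:370],None,fx=5,fy=5,interpolation=cv2.INTER_CUBIC))
sc,sd=[pickle.load(open('cam.pkl','rb'))[k] for k in('scene','side')]
E
```

```text
(no output)
```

View pics/c20b.png

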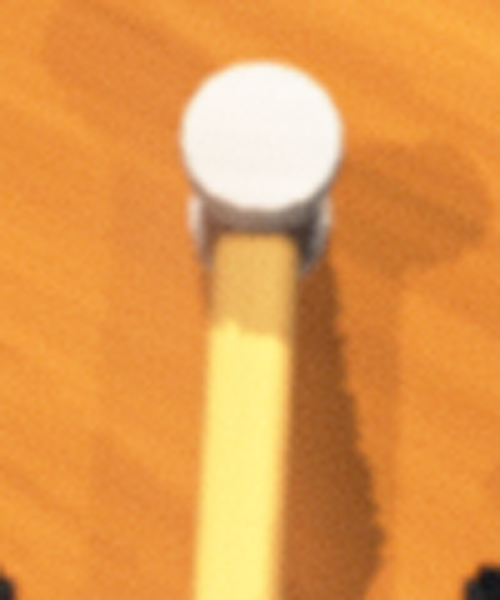

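```bash
python3 - <<'E'
from h import *
import pickle
w=pickle.load(open('k12.pkl','rb'))
C=pickle.load(open('cam.pkl','rb'));sc,sd=C['scene'],C['side']
c=lambda u,v:(270+u/5,110+v/5)
h=atz(w,c(262,134),66,True);print('head',h)
X,e=tri([ray(w,c(262,134),True),ray(sc,(287.2,247.5)),ray(sd,(320+(593-400)/4,220+69/4))]);print(X,e)
a=atz(w,c(255,260),46,True);b=atz(w,c(236,590),46,True);print(a,b,np.degrees(np.arctan2(*(a-b)[1::-1])), np.degrees(np.arctan2(*(h-b)[1::-1])))
E
```

```text
head [587.67054995 -21.45092731  66.        ]
[588.62209237 -19.71740728  62.55400564] [np.float64(1.1257889642935057), np.float64(1.561083654032213), np.float64(0.5457659072521814)]
[566.72831821 -31.51805212  46.        ] [498.47448779 -64.82481958  46.        ] 26.011628912172945 25.932536431077253
```

```bash
python3 - <<'E'
from h import *
y=np.radians(26);Rg=lean(y,25);z=Rg.as_matrix()[:,2];x=np.array([np.cos(y),np.sin(y),0])
T=np.array([588,-20.8,34])-42*x+19*z;print(T)
P,Rc=plan(T-40*z,Rg,n=5)
plan(T,Rg,P0=P,R0=Rc,n=4)
E
```

```text
[557.46773883 -35.69157878  16.78015205]
5 rows; end [542.2 -43.1  53.1]
[[[0.01,0.01,0.89],[-0.07,0.01,0.13]],[[0.01,0.01,0.88],[-0.07,0.0,0.12]],[[0.01,0.01,0.89],[-0.07,0.01,0.13]],[[0.0,0.0,0.89],[-0.06,0.0,0.12]],[[0.01,-0.01,0.88],[-0.07,0.01,0.13]]]
4 rows; end [557.5 -35.7  16.7]
[[[0.0,0.0,0.33],[0.0,0.0,0.0]],[[0.0,0.0,0.34],[0.0,0.0,0.0]],[[0.0,0.0,0.33],[0.0,0.0,0.0]],[[0.0,0.0,0.34],[0.0,0.0,0.0]]]
```

Request:
drive_tool(
  increments=[
    [[0.01,0.01,0.89],[-0.07,0.01,0.13]],
    [[0.01,0.01,0.88],[-0.07,0.0,0.12]],
    [[0.01,0.01,0.89],[-0.07,0.01,0.13]],
    [[0.0,0.0,0.89],[-0.06,0.0,0.12]],
    [[0.01,-0.01,0.88],[-0.07,0.01,0.13]],
  ],
)

```text
t: 17.3
eef_pos: [542.7, -43.6, 52.0]
tcp_rot: [3.141, -0.436, 0.453]
ft_force: [0.6, 0.2, -0.2]
opening: 0.55
```

Request:
drive_tool(
  increments=[
    [[0.0,0.0,0.33],[0,0,0]],
    [[0.0,0.0,0.33],[0,0,0]],
    [[0.0,0.0,0.3],[0,0,0]],
    [[0.0,0.0,0.2],[0,0,0]],
    [[0,0,0],[0,0,0]],
  ],
)

```text
t: 17.72
eef_pos: [555.6, -37.0, 20.5]
tcp_rot: [-3.141, -0.436, 0.453]
ft_force: [0.3, 0.4, 0.0]
opening: 0.553
```

```bash
python3 - <<'E'
from h import *
s=env.state();print(s['t'],s['eef_pos'],s['tcp_rot'],s['ft_force'],s['opening'])
w=snap('wrist','w13')
cv2.imwrite('pics/c21.png',cv2.resize(np.asarray(w['pixels'])[150:330,220:420],None,fx=3.3,fy=3.3))
E
```

```text
17.7167 [555.59471037 -36.9863006   20.52599151] [-3.14092723 -0.43551372  0.45273137] [0.30267334 0.44396235 0.04329269] 0.5527470973972085
```

View pics/c21.png

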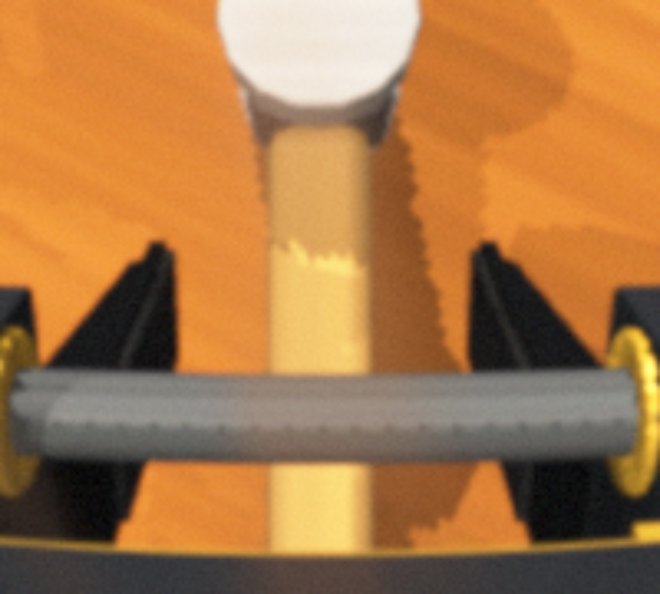

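Request:
drive_tool(
  increments=[
    [[0,0,0.1],[0,0,0]],
    [[0,0,0],[0,0,0]],
    [[0,0,0],[0,0,0]],
    [[0,0,0],[0,0,0]],
    [[0,0,0],[0,0,0]],
  ],
  jaw=-1,
)

```text
t: 18.18
eef_pos: [556.8, -37.4, 19.5]
tcp_rot: [3.14, -0.437, 0.452]
ft_force: [-1.0, 0.7, -0.5]
opening: 0.255
```

Request:
drive_tool(
  increments=[
    [[0,0,0],[0,0,0]],
    [[0,0,0],[0,0,0]],
    [[0,0,0],[0,0,0]],
    [[0,0,0],[0,0,0]],
  ],
)

```text
t: 18.52
eef_pos: [556.8, -37.4, 19.3]
tcp_rot: [3.14, -0.437, 0.451]
ft_force: [0.1, -0.6, 1.6]
opening: 0.016
```

```bash
python3 - <<'E'
from h import *
s=env.state();print(s['t'],s['eef_pos'],s['tcp_rot'],s['ft_force'],s['opening'])
T0=s['eef_pos'];R0=Rt()
head=np.array([588,-20.8,0]); print('face in tool',R0.inv().apply(head-T0))
plan(T0+[0,0,90],R0,n=4)
E
```

```text
18.5167 [556.82583307 -37.36274495  19.25864219] [ 3.14039676 -0.43656805  0.45145461] [ 0.05686368 -0.59857076  1.58609622] 0.01557999558769248
face in tool [23.8249948  -1.34158317 32.3669319 ]
4 rows; end [556.8 -37.3 109.3]
[[[0.32,0.0,-0.68],[0.0,0.0,0.0]],[[0.31,0.0,-0.68],[0.0,0.0,0.0]],[[0.32,0.0,-0.68],[0.0,0.0,0.0]],[[0.32,0.0,-0.68],[0.0,0.0,0.0]]]
```

```bash
python3 - <<'E'
from h import *
w=snap('wrist','w14');p=snap('scene','s14');q=snap('side','d14')
def c(i,x,y,w,h,s): return cv2.resize(np.asarray(i['pixels'])[y:y+h,x:x+w],None,fx=s,fy=s,interpolation=cv2.INTER_CUBIC)
cv2.imwrite('pics/c22.png',np.hstack([c(p,240,190,70,80,5.5),c(w,250,130,120,137,3.2)]))
E
```

```text
Traceback (most recent call last):
ValueError: all the input array dimensions except for the concatenation axis must match exactly, but along dimension 0, the array at index 0 has size 440 and the array at index 1 has size 438
```

View pics/d14.png

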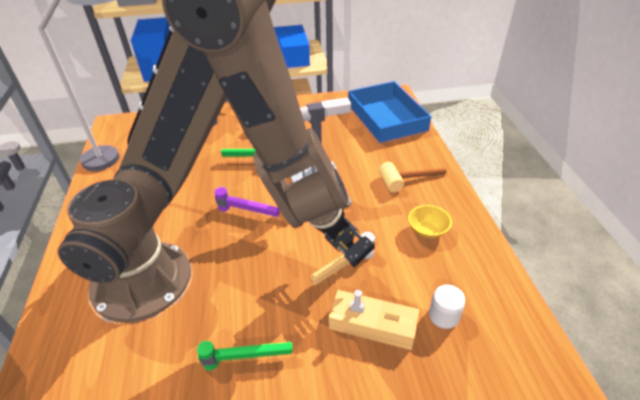

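View pics/w14.png

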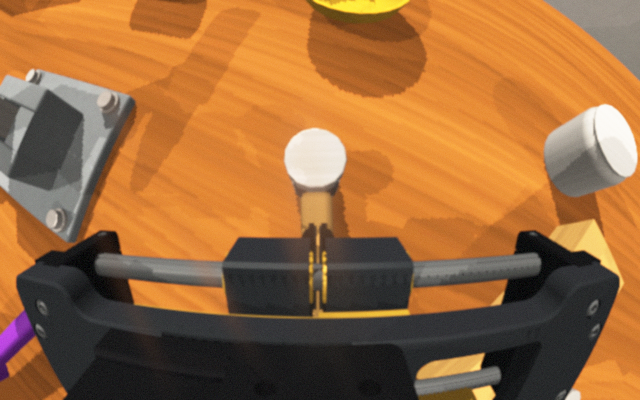

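```bash
python3 - <<'E'
import cv2,numpy as np
a=cv2.imread('pics/s14.png');w=cv2.imread('pics/w14.png')
c=lambda i,x,y,w,h,s:cv2.resize(i[y:y+h,x:x+w],None,fx=s,fy=s,interpolation=cv2.INTER_CUBIC)
cv2.imwrite('pics/c22.png',np.hstack([c(a,240,180,70,100,5.5),c(cv2.imread('pics/d14.png'),310,200,70,100,5.5)]))
E
```

```text
(no output)
```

View pics/c22.png

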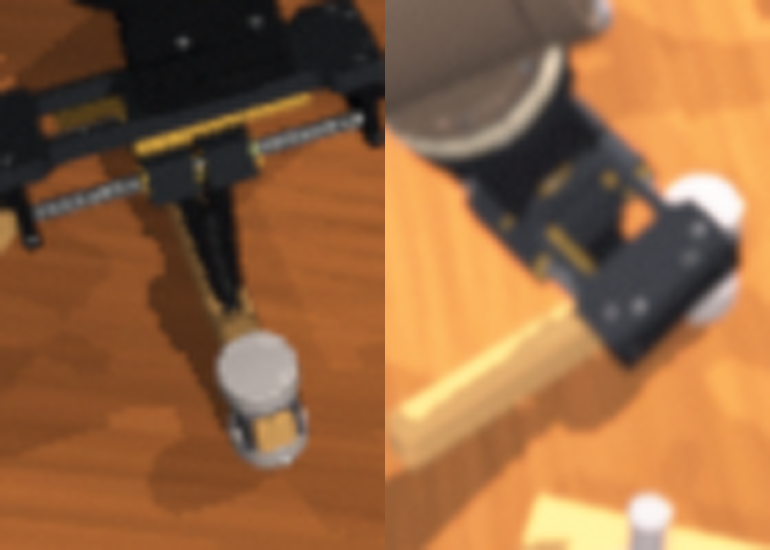

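```bash
python3 - <<'E'
from h import *
import pickle
C=pickle.load(open('cam.pkl','rb'));sc,sd=C['scene'],C['side']
print(tri([ray(sc,(282.2,236)),ray(sd,(354.5,266.4))]))
s=env.state();print(s['t'],s['eef_pos'],s['opening'])
T=s['eef_pos'];r=Rt()
for o in [(0,0,0),(10,0,0),(-10,0,0),(0,0,-19)]:
    P=T+r.apply(o);print(o,P,(proj(sc,P)-[240,180])*5.5,(proj(sd,P)-[310,200])*5.5+[385,0])
w=np.array(cv2.imread('pics/w14.png'));cv2.imwrite('pics/c23.png',cv2.resize(w[120:250,250:390],None,fx=5,fy=5,interpolation=cv2.INTER_CUBIC))
E
```

```text
(array([537.04599702, -52.68222931,   4.94701634]), [np.float64(11.566680307824694), np.float64(11.566680307824651)])
18.6667 [556.81168371 -37.32813545  19.18660096] 0.005603172813469234
(0, 0, 0) [556.81168371 -37.32813545  19.18660096] [238.02744895 351.50306273] [643.36696045 302.43854379]
(10, 0, 0) [564.96611389 -33.37420282  23.41409255] [242.66488199 363.47039202] [658.5804753  287.96695686]
(-10, 0, 0) [548.65725353 -41.28206809  14.95910936] [233.45824284 339.7117994 ] [628.13125687 316.93123735]
(0, 0, -19) [549.57504795 -40.81356984  36.40527832] [229.99614509 319.90524775] [631.11530095 286.27651002]
```

View pics/c23.png

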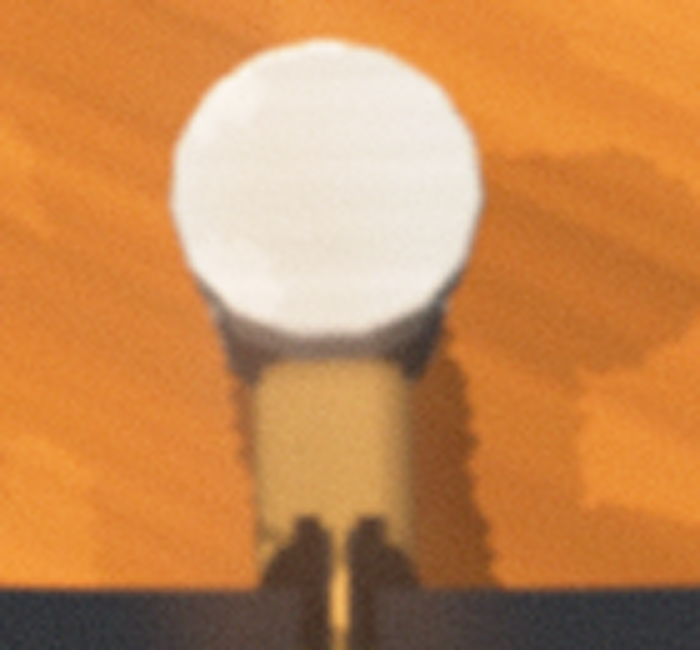

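```bash
python3 - <<'E'
from h import *
w=snap('wrist','w15')
s=env.state();T=s['eef_pos'];r=Rt();print(s['t'],s['opening'],s['ft_force'])
for o in [(0,0,0),(10,0,0),(10,0,-10),(10,0,-25),(0,0,-30)]:
    P=T+r.apply(o);print(o,P.round(1),(proj(w,P,True)-[250,120])*5)
E
```

```text
18.7167 0.005312720370995262 [-0.52899951 -0.21796305  0.63812726]
(0, 0, 0) [556.8 -37.3  19.2] [336.54670332 517.41518972]
(10, 0, 0) [565.  -33.4  23.4] [336.57002667 448.12145397]
(10, 0, -10) [561.2 -35.2  32.5] [336.58283617 469.50951791]
(10, 0, -25) [555.4 -38.   46.1] [336.60460685 505.67304689]
(0, 0, -30) [545.4 -42.8  46.4] [336.5856308  597.59758294]
```

```bash
python3 - <<'E'
from h import *
w=snap('wrist','w16')
P=np.array([588,-20.8,66])
y=np.array([-.438,.899,0])
print((proj(w,P,True)-[250,120])*5,(proj(w,P+18*y,True)-[250,120])*5,(proj(w,P-18*y,True)-[250,120])*5)
print(env.state()['tau'], env.state()['qvel'])
E
cat > z.py <<'E'
import cv2,numpy as np
a=cv2.imread('pics/s14.png');d=cv2.imread('pics/d14.png')
c=lambda i,x,y,w,h,s:cv2.resize(i[y:y+h,x:x+w],None,fx=s,fy=s,interpolation=cv2.INTER_CUBIC)
cv2.imwrite('pics/c24.png',np.hstack([c(a,265,205,40,60,10),c(d,335,215,40,60,10)]))
E
python3 z.py
```

```text
[325.83235773 161.9968447 ] [167.99537087 163.16932434] [483.83209708 162.43944912]
[ 3.01068986e-02 -5.08213878e+01 -1.02972275e+01  3.85430837e-01
  5.64475022e-01  1.51886529e-02] [-0.00068806  0.00037125 -0.00103645  0.00012783  0.00126177  0.00040755]
```

View pics/c24.png

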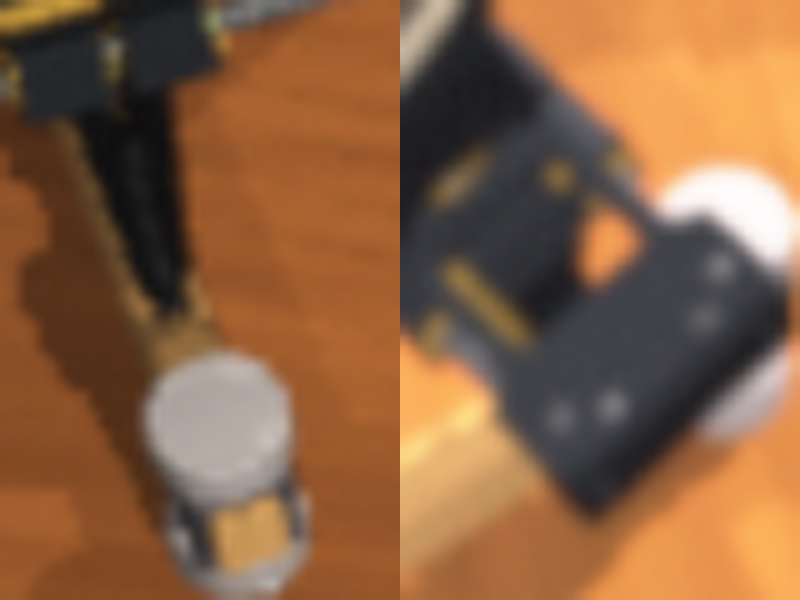

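Request:
drive_tool(
  increments=[
    [[0,0,0],[0,0,0]],
    [[0,0,0],[0,0,0]],
    [[0,0,0],[0,0,0]],
    [[0,0,0],[0,0,0]],
    [[0,0,0],[0,0,0]],
  ],
  jaw=-0.2,
)

```text
t: 19.18
eef_pos: [556.7, -37.3, 19.1]
tcp_rot: [3.141, -0.436, 0.451]
ft_force: [-1.0, 0.2, -0.4]
opening: 0.299
```

```bash
python3 - <<'E'
from h import *
s=env.state();print(s['t'],s['eef_pos'],s['tcp_rot'],s['ft_force'],s['opening'])
w=snap('wrist','w17');p=snap('scene','s17');q=snap('side','d17')
c=lambda i,x,y,w,h,s:cv2.resize(np.asarray(i['pixels'])[y:y+h,x:x+w],None,fx=s,fy=s,interpolation=cv2.INTER_CUBIC)
cv2.imwrite('pics/c25.png',np.hstack([c(p,262,200,45,65,9),c(w,270,140,90,130,4.5)]))
E
```

```text
19.1833 [556.7188872  -37.3306348   19.11305559] [ 3.14056894 -0.43630335  0.4514115 ] [-0.96646283  0.18003008 -0.43214431] 0.299233612845662
```

View pics/c25.png

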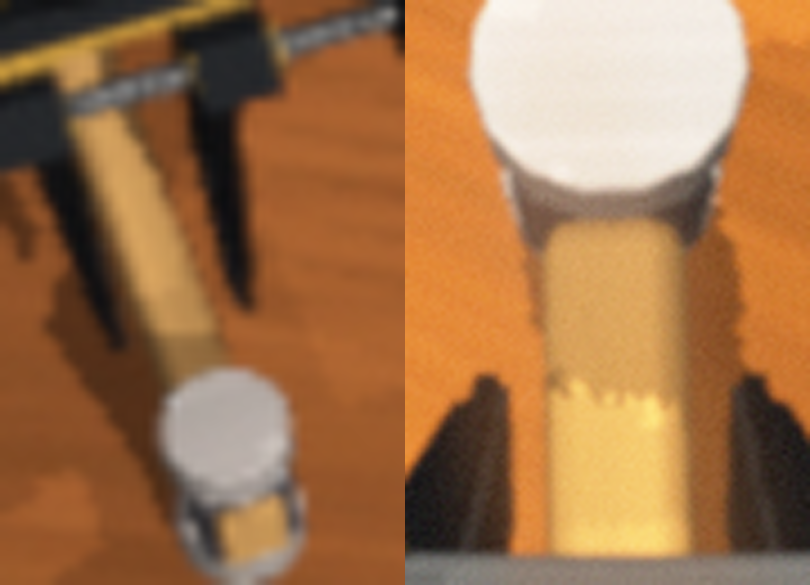

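```bash
python3 - <<'E'
from h import *
import pickle
C=pickle.load(open('cam.pkl','rb'));sc=C['scene']
T=np.array([506.414,203.953,203.238]);r=R.from_euler('xyz',[-3.13920728,-0.69901095,1.65620244])
for d in (0,-10,-19,-26): print(d,proj(sc,T+r.apply([0,14,d])),proj(sc,T+r.apply([0,-14,d])))
print(np.round(sc['world_to_cam'],3))
s=env.state();T=s['eef_pos'];r=Rt()
for d in (0,-10,-19,-26): print(d,[(proj(sc,T+r.apply([0,q,d]))-[262,200])*9 for q in(14,-14)])
E
```

```text
0 [385.40868505 201.74044337] [384.7889868  191.46055551]
-10 [382.88862491 199.80162691] [382.30453005 189.48634876]
-19 [380.59236741 198.03499372] [380.0411532  187.68781721]
-26 [378.78760118 196.64649095] [378.26252366 186.27447707]
[[-1.190000e-01  9.930000e-01 -1.600000e-02  7.666000e+00]
 [ 8.330000e-01  9.100000e-02 -5.460000e-01 -3.451690e+02]
 [-5.410000e-01 -7.900000e-02 -8.370000e-01  1.429327e+03]
 [ 0.000000e+00  0.000000e+00  0.000000e+00  1.000000e+00]]
0 [array([145.02263912, 409.42938973]), array([238.07395865, 380.70933485])]
-10 [array([137.89376939, 382.35534016]), array([231.42547208, 353.60925886])]
-19 [array([131.41824485, 357.76256751]), array([225.38653753, 328.99379436])]
-26 [array([126.34223068, 338.48486089]), array([220.65291119, 309.69893193])]
```

Request:
drive_tool(
  increments=[
    [[0,0,0.15],[0,0,0]],
    [[0,0,0.15],[0,0,0]],
    [[0,0,0.1],[0,0,0]],
    [[0,0,0],[0,0,0]],
  ],
)

```text
t: 19.67
eef_pos: [561.3, -34.9, 7.5]
tcp_rot: [3.141, -0.436, 0.451]
ft_force: [-0.1, 0.8, -0.6]
opening: 0.399
```

```bash
cat > look.py <<'E'
import sys
from h import *
s=env.state();print(s['t'],s['eef_pos'],s['tcp_rot'],s['ft_force'],s['opening'])
w=snap('wrist','w'+sys.argv[1]);p=snap('scene','s'+sys.argv[1]);q=snap('side','d'+sys.argv[1])
c=lambda i,x,y,w,h,s:cv2.resize(np.asarray(i['pixels'])[y:y+h,x:x+w],None,fx=s,fy=s,interpolation=cv2.INTER_CUBIC)
cv2.imwrite('pics/L%s.png'%sys.argv[1],np.hstack([c(p,262,200,45,65,9),c(w,270,140,90,130,4.5)]))
E
python3 look.py 18
```

```text
19.6667 [561.29984697 -34.91382519   7.47403606] [ 3.14127495 -0.43573225  0.45127665] [-0.07129188  0.84804015 -0.58329564] 0.398547000166254
```

View pics/L18.png

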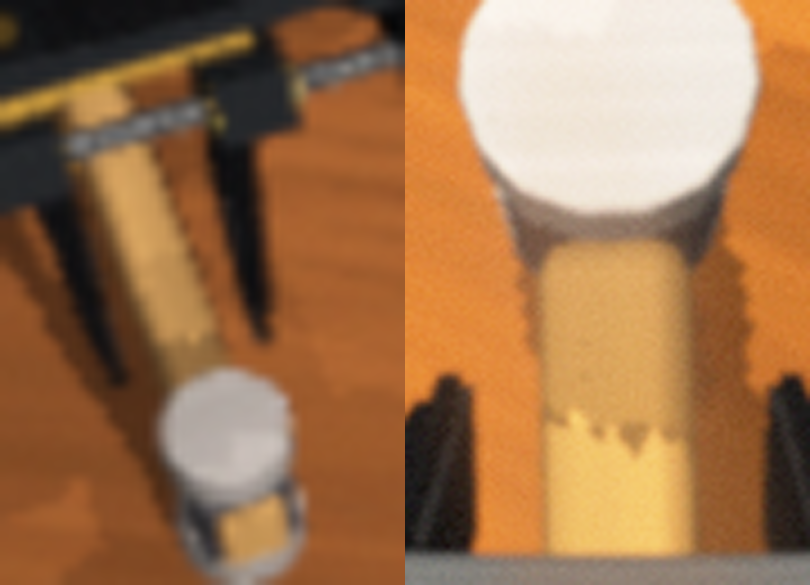

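```bash
python3 - <<'E'
import cv2
a=cv2.imread('pics/d18.png');cv2.imwrite('pics/c26.png',cv2.resize(a[215:290,310:390],None,fx=8,fy=8,interpolation=cv2.INTER_CUBIC))
E
```

```text
(no output)
```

View pics/c26.png

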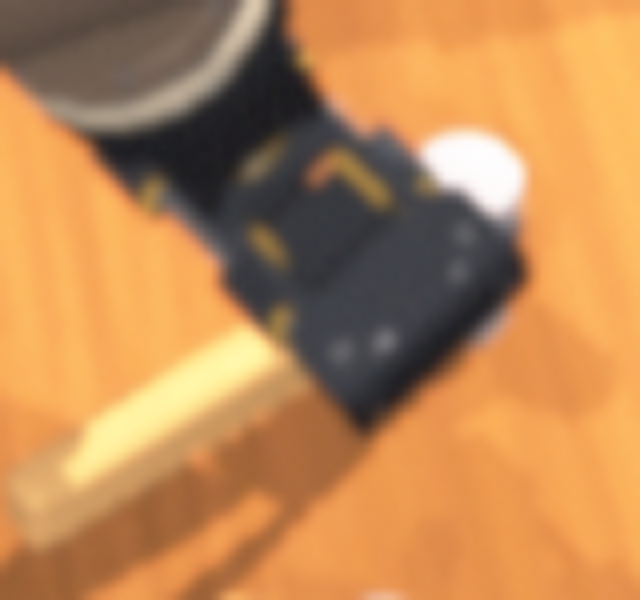

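```bash
python3 - <<'E'
from h import *
import pickle
C=pickle.load(open('cam.pkl','rb'));sc=C['scene']
s=env.state();T=s['eef_pos'];r=Rt()
from scipy.optimize import least_squares
obs=[np.array([262+118/9,200+383/9]),np.array([262+262/9,200+340/9])]
for nm in ['q fixed x=0']:
    f=lambda v:np.concatenate([proj(sc,T+r.apply([v[2],v[0],v[1]]))-obs[0],proj(sc,T+r.apply([v[2],-v[0],v[1]]))-obs[1]])
    o=least_squares(f,[20,-20,0]);print(o.x,o.fun)
    g=lambda v:f([v[0],v[1],0]);o=least_squares(g,[20,-20]);print(o.x,o.fun)
    g=lambda v:f([v[0],v[1],-10]);o=least_squares(g,[20,-20]);print(o.x,o.fun)
E
```

```text
[ 20.8836722  -42.5892973   25.64997226] [ 0.01953121  0.06355075 -0.01965723 -0.06396041]
[ 21.47187618 -23.82902449] [-0.69321847  0.24457018 -0.74141059  0.12006956]
[ 21.70121828 -16.51365177] [-0.96020557  0.31283177 -1.01176871  0.18945535]
```

Request:
drive_tool(
  increments=[
    [[0,0,0.15],[0,0,0]],
    [[0,0,0.1],[0,0,0]],
    [[0,0,0],[0,0,0]],
  ],
)

```text
t: 20.07
eef_pos: [564.2, -33.7, 1.2]
tcp_rot: [3.141, -0.436, 0.451]
ft_force: [0.5, 0.8, -0.5]
opening: 0.4
```

Request:
drive_tool(
  increments=[
    [[0,0,0.08],[0,0,0]],
    [[0,0,0.07],[0,0,0]],
    [[0,0,0],[0,0,0]],
  ],
)

```text
t: 20.32
eef_pos: [565.9, -32.9, -2.8]
tcp_rot: [3.141, -0.436, 0.451]
ft_force: [0.1, 0.3, 0.7]
opening: 0.399
```

```bash
python3 look.py 19
```

```text
20.3167 [565.94700497 -32.85241667  -2.84115134] [ 3.14069988 -0.43627964  0.45139455] [0.13802819 0.26085055 0.74087402] 0.399346394329231
```

View pics/L19.png

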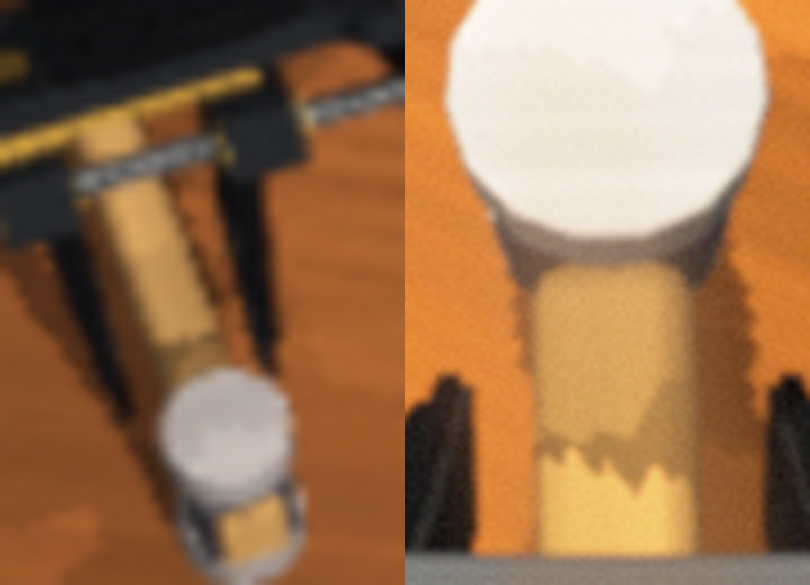

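Request:
drive_tool(
  increments=[
    [[0,0,0.03],[0,0,0]],
    [[0,0,0],[0,0,0]],
    [[0,0,0],[0,0,0]],
    [[0,0,0],[0,0,0]],
    [[0,0,0],[0,0,0]],
  ],
  jaw=-1,
)

```text
t: 20.88
eef_pos: [566.1, -32.7, -3.4]
tcp_rot: [3.141, -0.436, 0.452]
ft_force: [-1.9, 1.2, -0.0]
opening: 0.208
```

Request:
drive_tool(
  increments=[
    [[0,0,0],[0,0,0]],
    [[0,0,0],[0,0,0]],
  ],
)

```text
t: 21.05
eef_pos: [566.1, -32.7, -3.5]
tcp_rot: [3.141, -0.436, 0.451]
ft_force: [-0.9, 0.6, -0.8]
opening: 0.21
```

Request:
drive_tool(
  increments=[
    [[0.16,0,-0.34],[0,0,0]],
    [[0.25,0,-0.54],[0,0,0]],
    [[0.32,0,-0.68],[0,0,0]],
    [[0.32,0,-0.68],[0,0,0]],
    [[0.32,0,-0.68],[0,0,0]],
  ],
)

```text
t: 21.47
eef_pos: [565.7, -32.7, 93.8]
tcp_rot: [3.141, -0.434, 0.451]
ft_force: [0.5, 0.3, -3.6]
opening: 0.21
```

```bash
cat >> h.py <<'E'
FACE=R.from_euler('xyz',[3.141,-.436,.4515]).inv().apply(np.array([588,-20.8,0])-[566.1,-32.7,-3.5])
def facenow(): s=env.state(); return s['eef_pos']+Rt().apply(FACE)
E
python3 - <<'E'
from h import *
import pickle
s=env.state();print(s['t'],s['eef_pos'],s['tcp_rot'],s['ft_force'],s['moment'],s['opening'],'face',facenow())
# key top measurement from k11 (scene, side, wrist)
p,q,w=pickle.load(open('k11.pkl','rb'))
S=lambda u,v:np.array([370+u/7,180+v/7]); W=lambda u,v:np.array([290+(u-392)/5,110+v/5])
for z in (118,128,133):
    print(z,[np.round((atz(w,W(*a),z,True)-SLOT)@np.c_[XH,YHv],1).tolist() for a in [(467,308),(607,306),(613,445),(458,445)]])
    print('  scene',[np.round((atz(p,S(*a),z)-SLOT)@np.c_[XH,YHv],1).tolist() for a in [(145,210),(240,210)]])
x=lambda a,b:tri([ray(w,W(*a),True),ray(p,S(*b))])
for a,b in [((467,308),(240,210)),((458,445),(145,210))]: print(x(a,b))
# strike approach
Rg=lean(np.radians(95),25)
tgt=SLOT-18*XH+np.array([0,0,150]); T=tgt-Rg.apply(FACE); print('T',T)
plan(T-60*XH+[0,0,30],Rg)
p,q,w=snap('scene','s20'),snap('side','d20'),snap('wrist','w20')
E
```

```text
21.4667 [565.68802758 -32.66179999  93.76035713] [ 3.14103152 -0.43446627  0.45098526] [ 0.51326904  0.31121596 -3.63207076] [-0.32461838  0.76846059 -0.01478206] 0.21045580378029308 face [587.5988404  -20.77054573  97.22219968]
118 [[14.3, 14.3], [14.7, -15.9], [-20.3, -16.1], [-20.2, 15.6]]
  scene [[-24.1, 22.4], [8.9, 23.0]]
128 [[7.1, 13.9], [7.5, -15.3], [-26.2, -15.5], [-26.1, 15.0]]
  scene [[-25.7, 16.0], [7.0, 16.6]]
133 [[3.5, 13.6], [3.9, -15.0], [-29.2, -15.2], [-29.1, 14.8]]
  scene [[-26.5, 12.8], [6.0, 13.4]]
(array([491.32641568, 256.87206795, 130.72778093]), [np.float64(0.755948833632757), np.float64(0.7559488336328153)])
(array([493.2188663 , 224.87489917, 128.75086863]), [np.float64(0.3886150086788803), np.float64(0.3886150086789657)])
T [510.95341203 209.67343688 220.49110632]
14 rows; end [516.3 150.  250.6]
[[[0.23,-0.44,-0.3],[0.46,0.0,-0.98]],[[0.27,-0.44,-0.29],[0.45,0.0,-0.97]],[[0.3,-0.42,-0.27],[0.45,0.0,-0.98]],[[0.33,-0.4,-0.26],[0.46,0.01,-0.98]],[[0.37,-0.39,-0.24],[0.45,0.0,-0.98]]]
[[[0.39,-0.37,-0.23],[0.46,0.0,-0.97]],[[0.42,-0.34,-0.22],[0.45,0.0,-0.98]],[[0.45,-0.32,-0.2],[0.46,0.0,-0.98]],[[0.47,-0.28,-0.19],[0.45,0.01,-0.98]],[[0.5,-0.26,-0.18],[0.46,0.0,-0.97]]]
[[[0.51,-0.23,-0.18],[0.45,0.0,-0.98]],[[0.53,-0.19,-0.16],[0.46,0.0,-0.98]],[[0.54,-0.15,-0.16],[0.45,0.0,-0.97]],[[0.55,-0.12,-0.16],[0.46,0.01,-0.98]]]
```

View pics/s20.png

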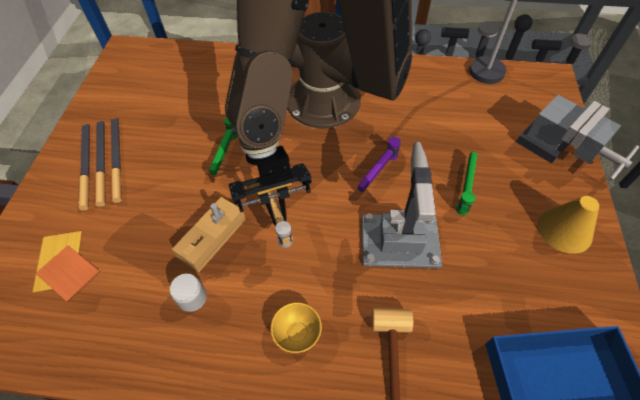

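```bash
python3 - <<'E'
from h import *
import pickle
C=pickle.load(open('cam.pkl','rb'));sc,sd=C['scene'],C['side']
F=np.array([587.6,-20.8,97.2])
c=lambda i,x,y,w,h,s:cv2.resize(i[y:y+h,x:x+w],None,fx=s,fy=s,interpolation=cv2.INTER_CUBIC)
cv2.imwrite('pics/c27.png',np.hstack([c(cv2.imread('pics/s20.png'),262,205,40,50,9),c(cv2.imread('pics/d20.png'),345,195,40,50,9)]))
for z in (0,66): print((proj(sc,F+[0,0,z])-[262,205])*9,(proj(sd,F+[0,0,z])-[345,195])*9+[360,0])
E
```

```text
[207.61581907 321.39594923] [570.9076669 299.1246034]
[185.46531338 197.61380874] [583.12174365 129.57377837]
```

View pics/c27.png

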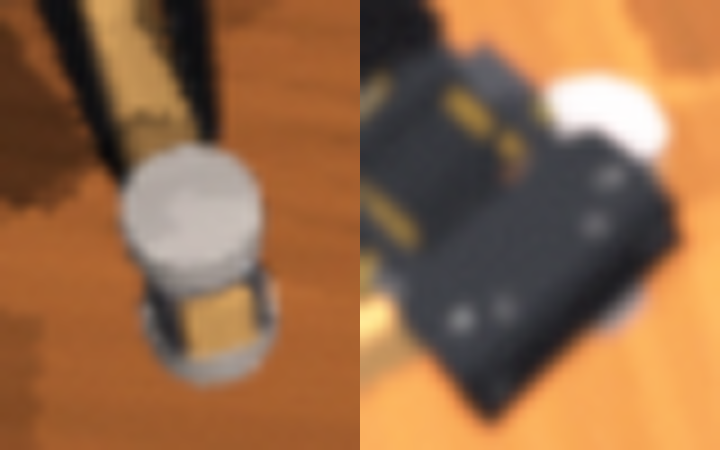

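Request:
drive_tool(
  increments=[
    [[0.23,-0.44,-0.3],[0.46,0.0,-0.98]],
    [[0.27,-0.44,-0.29],[0.45,0.0,-0.97]],
    [[0.3,-0.42,-0.27],[0.45,0.0,-0.98]],
    [[0.33,-0.4,-0.26],[0.46,0.01,-0.98]],
    [[0.37,-0.39,-0.24],[0.45,0.0,-0.98]],
  ],
)

```text
t: 22.03
eef_pos: [547.9, 33.5, 148.0]
tcp_rot: [-3.141, -0.437, 0.887]
ft_force: [-0.1, 0.5, -4.8]
opening: 0.209
```

Request:
drive_tool(
  increments=[
    [[0.39,-0.37,-0.23],[0.46,0.0,-0.97]],
    [[0.42,-0.34,-0.22],[0.45,0.0,-0.98]],
    [[0.45,-0.32,-0.2],[0.46,0.0,-0.98]],
    [[0.47,-0.28,-0.19],[0.45,0.01,-0.98]],
    [[0.5,-0.26,-0.18],[0.46,0.0,-0.97]],
  ],
)

```text
t: 22.45
eef_pos: [530.5, 98.9, 204.0]
tcp_rot: [-3.141, -0.438, 1.318]
ft_force: [-0.1, 0.7, -3.6]
opening: 0.209
```

Request:
drive_tool(
  increments=[
    [[0.51,-0.23,-0.18],[0.45,0.0,-0.98]],
    [[0.53,-0.19,-0.16],[0.46,0.0,-0.98]],
    [[0.54,-0.15,-0.16],[0.45,0.0,-0.97]],
    [[0.55,-0.12,-0.16],[0.46,0.01,-0.98]],
  ],
)

```text
t: 22.78
eef_pos: [516.4, 151.1, 248.9]
tcp_rot: [3.141, -0.44, 1.664]
ft_force: [0.3, -0.3, -5.0]
opening: 0.209
```

```bash
python3 - <<'E'
from h import *
s=env.state();print(s['t'],s['eef_pos'],s['tcp_rot'],s['ft_force'],s['opening']);d=facenow()-SLOT;print(d@XH,d@YHv,d[2])
Rg=lean(np.radians(95.2),25)
tgt=SLOT-16*XH+np.array([0,0,80]); T=tgt-Rg.apply(FACE); print('T',T)
plan(T,Rg,n=5)
E
```

```text
22.7833 [516.35532269 151.10128891 248.91871946] [ 3.14105339 -0.43969387  1.66388444] [ 0.2777517 -0.2783414 -5.0404962] 0.208833591260364
-76.83898830688658 0.06982062207110233 178.51071962027652
T [510.85834797 211.6769522  150.49110632]
5 rows; end [510.8 211.6 150.5]
[[[0.09,0.0,0.77],[0.0,-0.01,0.01]],[[0.09,0.0,0.76],[0.0,-0.01,0.0]],[[0.08,0.0,0.77],[0.0,-0.01,0.01]],[[0.09,0.0,0.77],[0.0,0.0,0.0]],[[0.09,0.0,0.76],[-0.01,-0.01,0.01]]]
```

Request:
drive_tool(
  increments=[
    [[0.09,0.0,0.77],[0.0,-0.01,0.01]],
    [[0.09,0.0,0.76],[0.0,-0.01,0.0]],
    [[0.08,0.0,0.77],[0.0,-0.01,0.01]],
    [[0.09,0.0,0.77],[0.0,0.0,0.0]],
    [[0.09,0.0,0.76],[-0.01,-0.01,0.01]],
  ],
)

```text
t: 23.2
eef_pos: [511.0, 211.1, 148.8]
tcp_rot: [3.142, -0.435, 1.656]
ft_force: [-0.3, 0.2, -5.2]
opening: 0.209
```

Request:
drive_tool(
  increments=[
    [[0,0,0],[0,0,0]],
    [[0,0,0],[0,0,0]],
  ],
)

```text
t: 23.37
eef_pos: [510.8, 210.7, 149.7]
tcp_rot: [-3.14, -0.435, 1.656]
ft_force: [0.3, 0.1, -3.8]
opening: 0.209
```

```bash
cat > look2.py <<'E'
import sys
from h import *
s=env.state();print(s['t'],s['eef_pos'],s['tcp_rot'],s['ft_force'],s['opening']);d=facenow()-SLOT;print('face rel',d@XH,d@YHv,d[2])
n=sys.argv[1]
p=snap('scene','s'+n);q=snap('side','d'+n)
c=lambda i,x,y,w,h,s:cv2.resize(np.asarray(i['pixels'])[y:y+h,x:x+w],None,fx=s,fy=s,interpolation=cv2.INTER_CUBIC)
cv2.imwrite('pics/L%s.png'%n,np.hstack([c(p,355,165,80,90,5),c(q,280,100,80,90,5)]))
E
python3 look2.py 21
```

```text
23.3667 [510.80618436 210.74100842 149.72949729] [-3.13965895 -0.43513042  1.6564772 ] [ 0.25305262  0.0979178  -3.84186148] 0.2093792362721408
face rel -16.918490961305505 0.024559652790651636 79.21050641591921
```

View pics/L21.png

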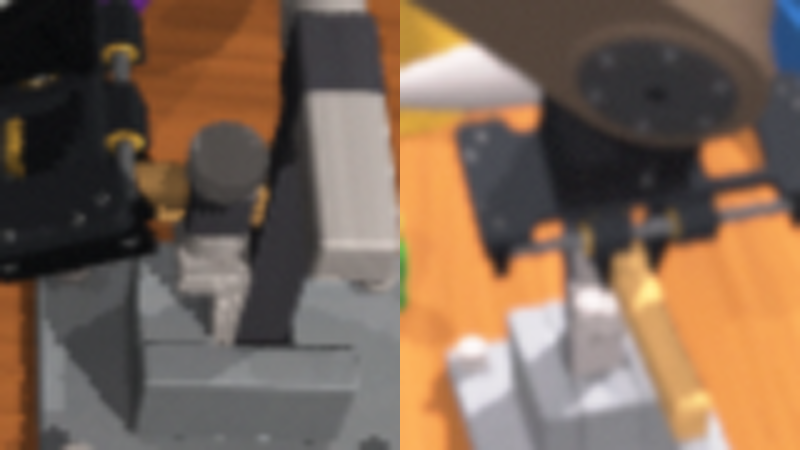

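```bash
python3 - <<'E'
from h import *
import pickle
C=pickle.load(open('cam.pkl','rb'));sc,sd=C['scene'],C['side']
F=facenow(); X=Rt().apply([1,0,0]);X[2]=0;X/=np.linalg.norm(X)
for nm,P in [('face',F),('top',F+[0,0,66]),('hend',F+[0,0,33]-180*X),('h100',F+[0,0,33]-100*X),('keytop',SLOT-11*XH+[0,0,57])]:
    print(nm,P.round(),(proj(sc,P)-[355,165])*5,(proj(sd,P)-[280,100])*5+[400,0])
E
```

```text
face [509. 235. 155.] [204.92687347 225.38151392] [603.41232848 268.31698333]
top [509. 235. 221.] [224.52852698 145.83969577] [600.60928282 170.75668596]
hend [524.  55. 188.] [-179.99895114  179.30449921] [690.88084182 423.64831299]
h100 [517. 135. 188.] [ -5.25695137 182.59579564] [649.01651512 327.88686993]
keytop [507. 241. 131.] [212.29447893 250.41394413] [599.53213867 295.57860143]
```

Request:
drive_tool(
  increments=[
    [[-0.08,0,0.18],[0,0,0]],
    [[-0.08,0,0.18],[0,0,0]],
    [[-0.03,0,0.07],[0,0,0]],
    [[0,0,0],[0,0,0]],
  ],
)

```text
t: 23.8
eef_pos: [511.5, 210.2, 137.0]
tcp_rot: [3.141, -0.434, 1.656]
ft_force: [0.4, -0.2, -4.0]
opening: 0.209
```

Request:
drive_tool(
  increments=[
    [[-0.03,0,0.06],[0,0,0]],
    [[-0.03,0,0.06],[0,0,0]],
    [[0,0,0],[0,0,0]],
  ],
)

```text
t: 24.05
eef_pos: [511.6, 210.3, 133.2]
tcp_rot: [3.14, -0.434, 1.656]
ft_force: [-0.6, 1.2, -5.0]
opening: 0.21
```

Request:
drive_tool(
  increments=[
    [[-0.03,0,0.06],[0,0,0]],
    [[-0.03,0,0.06],[0,0,0]],
    [[0,0,0],[0,0,0]],
  ],
)

```text
t: 24.3
eef_pos: [511.7, 210.3, 129.5]
tcp_rot: [3.14, -0.434, 1.656]
ft_force: [-0.4, 0.2, -1.5]
opening: 0.21
```

```bash
python3 look2.py 22
```

```text
24.3 [511.73912728 210.31782553 129.50481728] [ 3.13967923 -0.43427588  1.65633501] [-0.42804991  0.19402298 -1.47252416] 0.20982186305942763
face rel -17.419648597612348 -0.8979989075481953 58.96051085266595
```

View pics/L22.png

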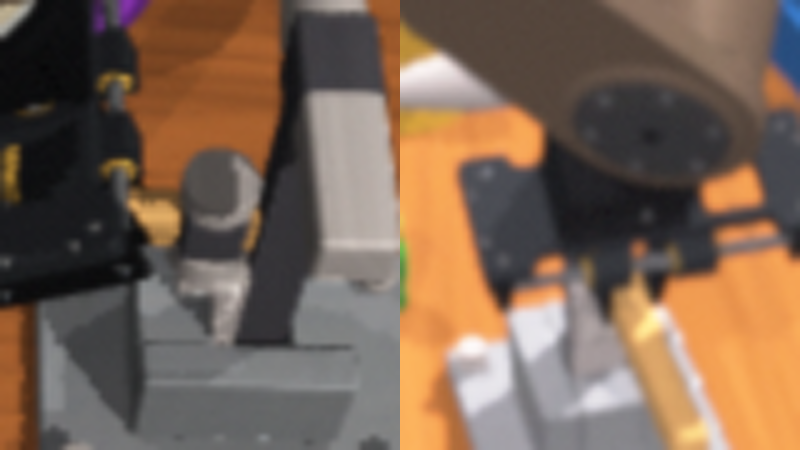

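Request:
drive_tool(
  increments=[
    [[0.17,0,-0.36],[0,0,0]],
    [[0,0,0],[0,0,0]],
    [[-0.11,0,0.24],[0,0,0]],
    [[-0.11,0,0.24],[0,0,0]],
    [[0,0,0],[0,0,0]],
  ],
)

```text
t: 24.82
eef_pos: [511.4, 210.6, 124.3]
tcp_rot: [3.141, -0.434, 1.655]
ft_force: [0.4, 0.2, -2.6]
opening: 0.206
```

Request:
drive_tool(
  increments=[
    [[0.17,0,-0.36],[0,0,0]],
    [[0,0,0],[0,0,0]],
    [[-0.11,0,0.24],[0,0,0]],
    [[-0.11,0,0.24],[0,0,0]],
    [[0,0,0],[0,0,0]],
  ],
)

```text
t: 25.23
eef_pos: [511.3, 210.6, 120.3]
tcp_rot: [3.141, -0.434, 1.655]
ft_force: [0.2, -0.7, -3.7]
opening: 0.206
```

```bash
python3 look2.py 23
```

```text
25.2333 [511.33224966 210.55394986 120.31064142] [ 3.14114412 -0.43408383  1.65546061] [ 0.18732599 -0.71074052 -3.68306522] 0.20575632833959764
face rel -17.146722316253122 -0.5252215376959762 49.76307760779446
```

View pics/L23.png

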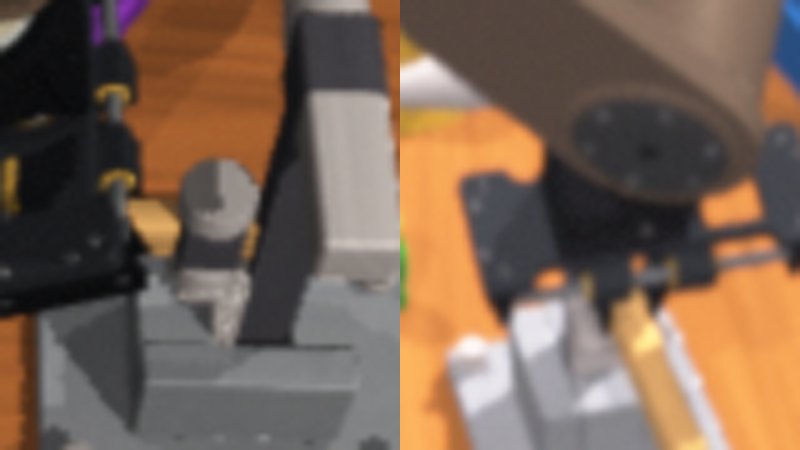

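Request:
drive_tool(
  increments=[
    [[0.17,0,-0.36],[0,0,0]],
    [[0,0,0],[0,0,0]],
    [[-0.1,0,0.22],[0,0,0]],
    [[-0.1,0,0.22],[0,0,0]],
    [[0,0,0],[0,0,0]],
  ],
)

```text
t: 25.75
eef_pos: [511.4, 210.8, 118.0]
tcp_rot: [3.141, -0.434, 1.656]
ft_force: [1.0, 0.4, -3.5]
opening: 0.21
```

Request:
drive_tool(
  increments=[
    [[0.17,0,-0.36],[0,0,0]],
    [[0,0,0],[0,0,0]],
    [[-0.1,0,0.22],[0,0,0]],
    [[-0.1,0,0.22],[0,0,0]],
    [[0,0,0],[0,0,0]],
  ],
)

```text
t: 26.17
eef_pos: [511.5, 211.0, 115.5]
tcp_rot: [3.141, -0.434, 1.656]
ft_force: [-0.2, 0.4, -3.8]
opening: 0.207
```

```bash
python3 look2.py 24
```

```text
26.1667 [511.50899717 211.03594058 115.53198793] [ 3.14060571 -0.43434926  1.65558953] [-0.18960803  0.35561572 -3.81548487] 0.20738172272137567
face rel -16.683543665136664 -0.7456634945895231 44.99047212980213
```

View pics/L24.png

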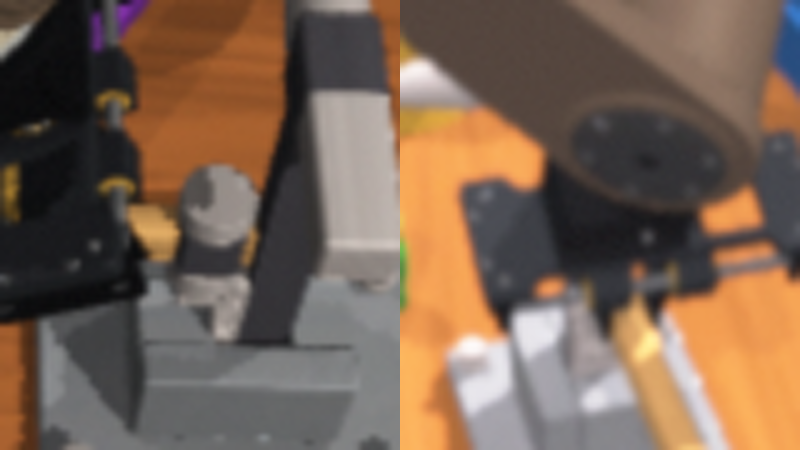

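Request:
drive_tool(
  increments=[
    [[0.17,0,-0.36],[0,0,0]],
    [[0,0,0],[0,0,0]],
    [[-0.1,0,0.22],[0,0,0]],
    [[-0.1,0,0.22],[0,0,0]],
    [[0,0,0],[0,0,0]],
  ],
)

```text
t: 26.68
eef_pos: [511.8, 211.1, 113.2]
tcp_rot: [3.14, -0.434, 1.656]
ft_force: [1.1, 0.9, -1.2]
opening: 0.212
```

Request:
drive_tool(
  increments=[
    [[0.17,0,-0.36],[0,0,0]],
    [[0,0,0],[0,0,0]],
    [[-0.1,0,0.22],[0,0,0]],
    [[-0.1,0,0.22],[0,0,0]],
    [[0,0,0],[0,0,0]],
  ],
)

```text
t: 27.1
eef_pos: [511.9, 211.3, 110.6]
tcp_rot: [3.139, -0.434, 1.656]
ft_force: [1.6, 0.5, 0.4]
opening: 0.207
```

```bash
python3 look2.py 25
```

```text
27.1 [511.86968307 211.25341738 110.58874697] [ 3.13945949 -0.43423896  1.65585196] [1.55297835 0.47743693 0.36553165] 0.2073129940461772
face rel -16.499029743099637 -1.1264603712884254 40.04329336144352
```

View pics/L25.png

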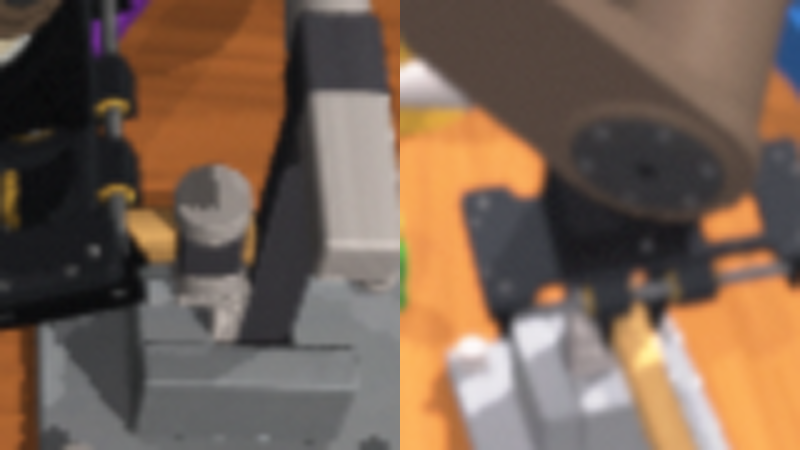

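Request:
drive_tool(
  increments=[
    [[0.3,0,-0.64],[0,0,0]],
    [[0.38,0,-0.8],[0,0,0]],
    [[0,0,-0.8],[0,0,0]],
    [[0,0,-0.8],[0,0,0]],
    [[0,0,0],[0,0,0]],
  ],
)

```text
t: 27.62
eef_pos: [514.4, 190.6, 205.5]
tcp_rot: [3.135, -0.433, 1.658]
ft_force: [0.7, 0.7, -3.1]
opening: 0.208
```

```bash
cat > look3.py <<'E'
import sys,pickle
from h import *
s=env.state();print(s['t'],s['eef_pos'],s['tcp_rot'],s['ft_force'],s['moment'],s['opening']);d=facenow()-SLOT;print('face rel',d@XH,d@YHv,d[2])
n=sys.argv[1]
p=snap('scene','s'+n);q=snap('side','d'+n);w=snap('wrist','w'+n);pickle.dump([p,q,w],open('k%s.pkl'%n,'wb'))
c=lambda i,x,y,w,h,s:cv2.resize(np.asarray(i['pixels'])[y:y+h,x:x+w],None,fx=s,fy=s,interpolation=cv2.INTER_CUBIC)
cv2.imwrite('pics/L%s.png'%n,np.hstack([c(p,340,145,95,110,5)[:550],c(q,280,120,64,110,5)]))
E
python3 look3.py 26
```

```text
27.6167 [514.40663345 190.62077698 205.46720394] [ 3.13475575 -0.4331221   1.65816465] [ 0.71455653  0.73705894 -3.08018657] [-0.72975745 -0.06808593 -0.00824488] 0.20824109948023836
face rel -37.27311772659377 -1.7599490857162616 134.88913622067116
```

View pics/L26.png

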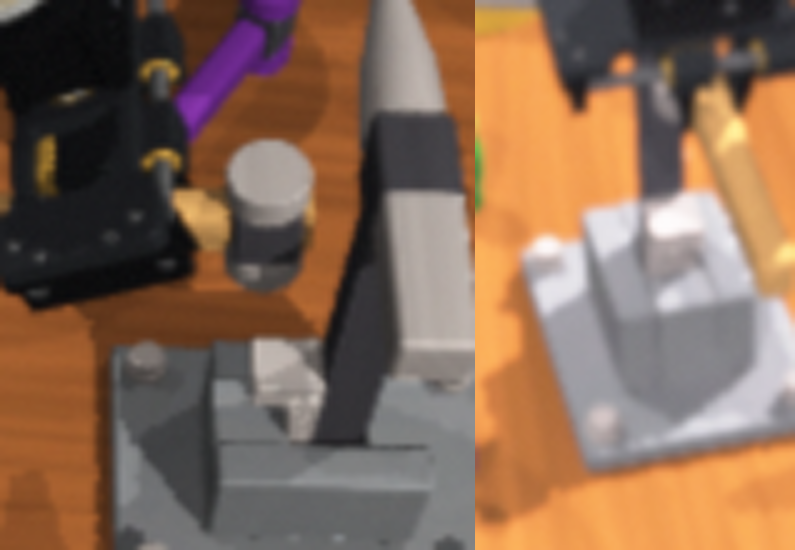

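View pics/w26.png

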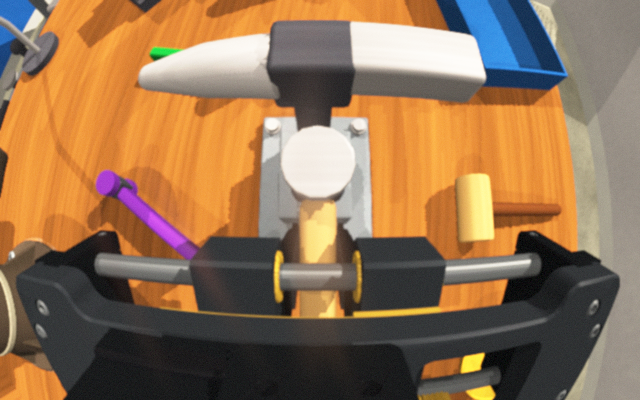

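```bash
cat > tilt.py <<'E'
import sys,pickle
from h import *
from scipy.optimize import least_squares
# hammer in tool frame: rotated by a about tool y at grip point
Rg0=R.from_euler('xyz',[3.141,-.436,.4515])
X0=Rg0.inv().apply([np.cos(.454),np.sin(.454),0]);Z0=Rg0.inv().apply([0,0,1])
G=FACE+33*Z0-42*X0
def pt(l,a,T,r): # l in hammer coords rel face (x,z)
    return T+r.apply(G+R.from_rotvec([0,a,0]).apply(FACE+l[0]*X0+l[1]*Z0-G))
E
python3 - <<'E'
from tilt import *
p,q,w=pickle.load(open('k26.pkl','rb'))
s=env.state();T=s['eef_pos'];r=Rt()
for a in np.radians([-10,-5,0,5,10]):
    t=pt((0,66),a,T,r);f=pt((0,0),a,T,r);e=pt((-180,33),a,T,r)
    print(round(np.degrees(a)),'w',proj(w,t,True).round(1),'sc top',((proj(p,t)-[340,145])*5).round(),'face',((proj(p,f)-[340,145])*5).round(),'side hend',((proj(q,e)-[280,120])*5+[475,0]).round(), 'dirz',np.degrees(np.arctan2((t-f)@XH,(t-f)[2])).round(1))
E
```

```text
-10 w [314.5 152.4] sc top [282. 188.] face [237. 271.] side hend [774. 226.] dirz 10.1
-5 w [314.4 154.2] sc top [278. 182.] face [246. 268.] side hend [775. 248.] dirz 5.1
0 w [314.3 156.9] sc top [273. 177.] face [253. 263.] side hend [775. 268.] dirz 0.1
5 w [314.2 160.6] sc top [266. 172.] face [260. 259.] side hend [775. 287.] dirz -4.9
10 w [314.2 165.3] sc top [259. 167.] face [267. 254.] side hend [774. 304.] dirz -9.9
```

```bash
python3 - <<'E'
from tilt import *
a=np.radians(4.5); Rg=lean(np.radians(95.2),20.7)
f=pt((0,0),a,np.zeros(3),Rg);t=pt((0,66),a,np.zeros(3),Rg);print(t-f)
T=SLOT-16*XH+[0,0,65]-f
plan(T,Rg,n=5)
z=Rg.inv().apply([0,0,-1])/30;print('per mm down',z)
E
```

```text
[ 5.81775202e-02 -2.48059165e-01  6.59995082e+01]
5 rows; end [511.2 208.9 134.3]
[[[-0.08,0.0,0.45],[0.01,-0.18,-0.01]],[[-0.08,0.0,0.46],[0.0,-0.18,-0.02]],[[-0.07,0.0,0.46],[0.01,-0.18,-0.01]],[[-0.07,0.0,0.45],[0.0,-0.18,-0.01]],[[-0.05,0.01,0.46],[0.01,-0.19,-0.02]]]
per mm down [-0.01178249  0.          0.03118147]
```

Request:
drive_tool(
  increments=[
    [[-0.08,0.0,0.45],[0.01,-0.18,-0.01]],
    [[-0.08,0.0,0.46],[0.0,-0.18,-0.02]],
    [[-0.07,0.0,0.46],[0.01,-0.18,-0.01]],
    [[-0.07,0.0,0.45],[0.0,-0.18,-0.01]],
    [[-0.05,0.01,0.46],[0.01,-0.19,-0.02]],
  ],
)

```text
t: 28.18
eef_pos: [510.8, 209.3, 133.2]
tcp_rot: [-3.14, -0.36, 1.662]
ft_force: [0.1, 0.8, -3.4]
opening: 0.203
```

Request:
drive_tool(
  increments=[
    [[0,0,0],[0,0,0]],
    [[-0.18,0,0.47],[0,0,0]],
    [[-0.08,0,0.2],[0,0,0]],
  ],
)

```text
t: 28.43
eef_pos: [511.2, 208.8, 112.4]
tcp_rot: [-3.141, -0.361, 1.662]
ft_force: [-0.2, -0.1, -4.4]
opening: 0.207
```

```bash
cat > st.py <<'E'
from tilt import *
s=env.state();f=pt((0,0),np.radians(4.5),s['eef_pos'],Rt())-SLOT
print(s['t'],s['eef_pos'].round(1),s['tcp_rot'].round(3),s['ft_force'].round(1),'face',f@XH,f@YHv,f[2])
E
python3 st.py
```

```text
28.4333 [511.2 208.8 112.4] [-3.141 -0.361  1.662] [-0.2 -0.1 -4.4] face -16.004277069870493 -0.011655533388226941 43.225299625057815
```

Request:
drive_tool(
  increments=[
    [[0,0,0],[0,0,0]],
    [[-0.02,0,0.06],[0,0,0]],
    [[0,0,0],[0,0,0]],
  ],
)

```text
t: 28.68
eef_pos: [512.1, 208.6, 112.3]
tcp_rot: [3.14, -0.361, 1.662]
ft_force: [1.0, 0.3, -4.6]
opening: 0.208
```

Request:
drive_tool(
  increments=[
    [[-0.02,0,0.06],[0,0,0]],
    [[0,0,0],[0,0,0]],
  ],
)

```text
t: 28.85
eef_pos: [512.5, 208.7, 111.5]
tcp_rot: [3.138, -0.361, 1.663]
ft_force: [-1.9, -2.9, 3.7]
opening: 0.208
```

Request:
drive_tool(
  increments=[
    [[-0.02,0,0.06],[0,0,0]],
    [[0,0,0],[0,0,0]],
  ],
)

```text
t: 29.02
eef_pos: [513.1, 208.6, 110.3]
tcp_rot: [3.137, -0.361, 1.663]
ft_force: [-2.2, -5.8, 11.7]
opening: 0.211
```

```bash
python3 st.py; python3 look2.py 27
```

```text
29.0167 [513.1 208.6 110.3] [ 3.137 -0.361  1.663] [-2.2 -5.8 11.7] face -16.36392642553946 -1.8895572384118773 41.08466787993264
29.0167 [513.05605504 208.60059596 110.25074219] [ 3.13659549 -0.36139203  1.66323682] [-2.19626563 -5.84826749 11.67549486] 0.21070894508366664
face rel -19.069953564861862 -1.9043088684139169 37.88048564772839
```

View pics/L27.png

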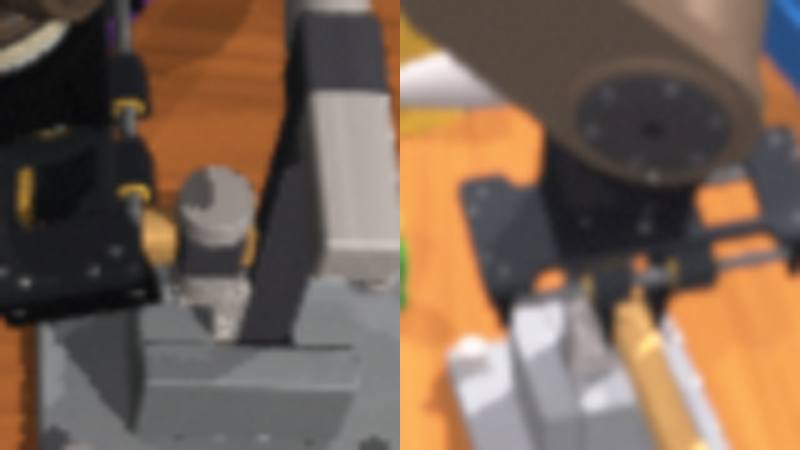

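Request:
drive_tool(
  increments=[
    [[0.18,-0.06,-0.47],[0,0,0]],
    [[0,0,0],[0,0,0]],
    [[-0.19,0,0.5],[0,0,0]],
    [[0,0,0],[0,0,0]],
  ],
)

```text
t: 29.45
eef_pos: [511.3, 208.5, 107.1]
tcp_rot: [3.137, -0.361, 1.662]
ft_force: [2.3, -0.4, -3.2]
opening: 0.208
```

```bash
python3 st.py
```

```text
29.45 [511.3 208.5 107.1] [ 3.137 -0.361  1.662] [ 2.3 -0.4 -3.2] face -16.294579836442892 -0.15608865433725114 37.90124173332599
```

Request:
drive_tool(
  increments=[
    [[0.18,0,-0.47],[0,0,0]],
    [[0,0,0],[0,0,0]],
    [[-0.2,0,0.55],[0,0,0]],
    [[0,0,0],[0,0,0]],
  ],
)

```text
t: 29.78
eef_pos: [511.0, 208.8, 103.9]
tcp_rot: [3.138, -0.361, 1.662]
ft_force: [0.7, -0.8, -2.3]
opening: 0.207
```

```bash
python3 st.py
```

```text
29.7833 [511.  208.8 103.9] [ 3.138 -0.361  1.662] [ 0.7 -0.8 -2.3] face -15.947224130362526 0.1331634009723385 34.761672466511456
```

```bash
python3 look2.py 28
```

```text
29.7833 [510.97746354 208.82662793 103.93977693] [ 3.1381119  -0.36090138  1.66198206] [ 0.70836014 -0.84310976 -2.28943382] 0.20697555054014005
face rel -18.65483613896779 0.12490062226276973 31.55880606220188
```

View pics/L28.png

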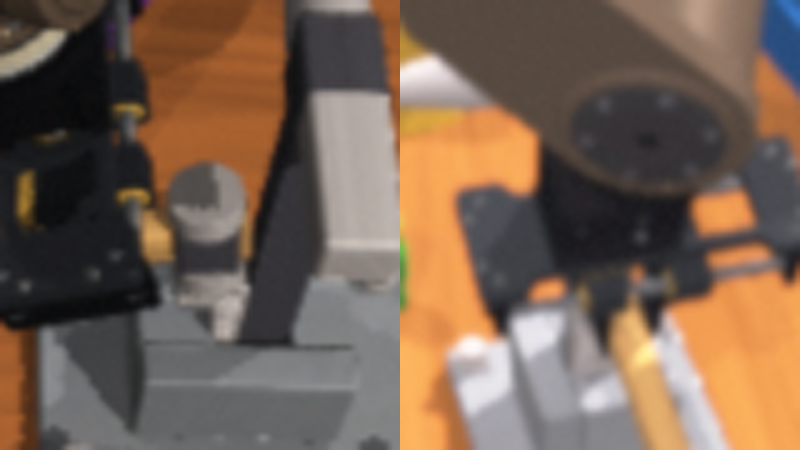

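Request:
drive_tool(
  increments=[
    [[0.3,0,-0.64],[0,0,0]],
    [[0.3,0,-0.8],[0,0,0]],
    [[0,0,-0.8],[0,0,0]],
    [[0,0,-0.8],[0,0,0]],
    [[-0.6,0,-0.6],[0,0,0]],
  ],
)

```text
t: 30.3
eef_pos: [513.5, 171.6, 209.6]
tcp_rot: [3.138, -0.361, 1.665]
ft_force: [-0.5, 0.5, -3.8]
opening: 0.211
```

Request:
drive_tool(
  increments=[
    [[-0.6,0,-0.3],[0,0,0]],
    [[0,0,0],[0,0,0]],
  ],
)

```text
t: 30.47
eef_pos: [515.9, 148.3, 209.9]
tcp_rot: [3.138, -0.36, 1.662]
ft_force: [1.1, 0.4, -3.1]
opening: 0.203
```

```bash
python3 look3.py 29; python3 - <<'E'
import pickle
from h import *
p,q,w=pickle.load(open('k29.pkl','rb'))
for n,i,f in (('sc',p,0),('sd',q,0),('w',w,1)):
  for t in ('key_top','shank_face'):
    print(n,t,[(np.round(d['point'],1).tolist(),round(d['score'],2)) for d in env.tip_of(t,i)][:1])
a=np.asarray(p['pixels']);b=cv2.imread('pics/s11.png');d=np.asarray(q['pixels']);e=cv2.imread('pics/d11.png')
c=lambda i,x,y,w,h,s:cv2.resize(i[y:y+h,x:x+w],None,fx=s,fy=s,interpolation=cv2.INTER_CUBIC)
cv2.imwrite('pics/c30.png',np.hstack([c(b,378,195,45,50,8),c(a,378,195,45,50,8)]))
E
```

```text
30.4667 [515.92342815 148.25684177 209.90312689] [ 3.13838727 -0.35982534  1.66171546] [ 1.11768586  0.4026217  -3.11859262] [-0.64844061 -0.01647737 -0.02093656] 0.20285796247600565
face rel -79.42168569604569 0.6842212705642087 137.49544758372105
sc key_top [([506.8, 250.7, 74.5], 0.64)]
sc shank_face [([500.0, 261.2, 111.7], 0.63)]
sd key_top [([505.9, 240.1, 117.4], 0.5)]
sd shank_face [([504.4, 258.6, 118.7], 0.86)]
w key_top [([504.2, 243.1, 112.6], 0.53)]
w shank_face [([504.8, 257.1, 114.8], 0.66)]
```

View pics/L29.png

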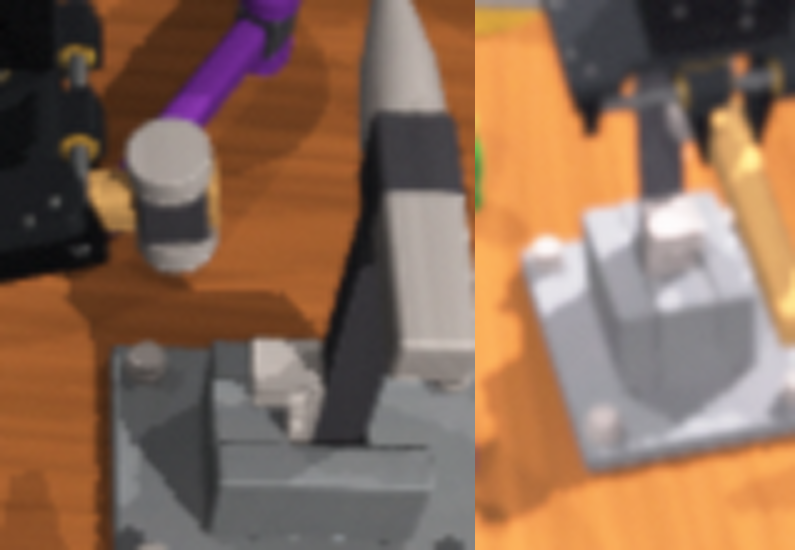

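View pics/c30.png

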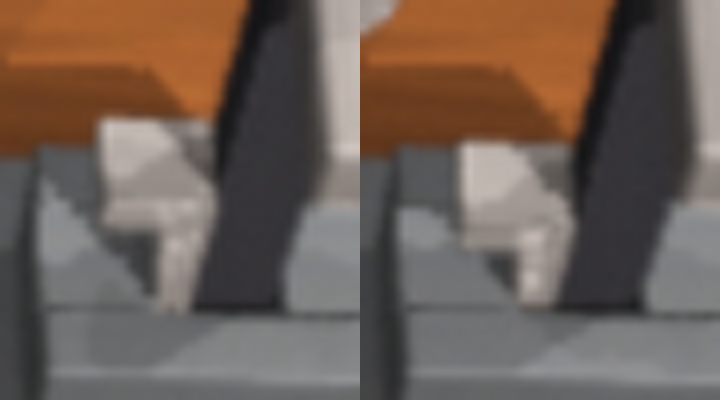

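View pics/w29.png

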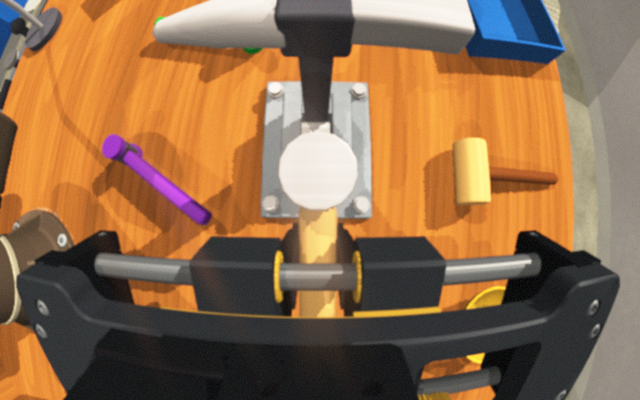

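```bash
python3 - <<'E'
import cv2,numpy as np
f=lambda n:cv2.cvtColor(cv2.imread('pics/%s.png'%n),cv2.COLOR_BGR2GRAY).astype(np.float32)
regs={'scene arm/head':(412,165,30,55),'scene horn':(405,140,30,40),'plate corner R':(425,240,25,30),'plate L':(358,205,20,60),'mallet':(370,305,50,30)}
def sh(a,b,r):
    x,y,w,h=r;return np.round(cv2.phaseCorrelate(a[y:y+h,x:x+w],b[y:y+h,x:x+w],cv2.createHanningWindow((w,h),cv2.CV_32F)),2)
for n in ['s1','s11','s20','s26','s29']:
    print(n,{k:sh(f('s0' if 0 else 'scene0'),f(n),r)[0].tolist() if 0 else [np.round(v,2).tolist() if not np.isscalar(v) else v for v in cv2.phaseCorrelate(f('scene0')[r[1]:r[1]+r[3],r[0]:r[0]+r[2]],f(n)[r[1]:r[1]+r[3],r[0]:r[0]+r[2]],cv2.createHanningWindow((r[2],r[3]),cv2.CV_32F))][0] for k,r in regs.items()} if n!='s1' else '')
E
```

```text
s1 
s11 {'scene arm/head': [0.1, -0.09], 'scene horn': [0.26, 0.11], 'plate corner R': [0.56, -0.01], 'plate L': [-0.13, -0.01], 'mallet': [-0.09, -0.04]}
s20 {'scene arm/head': [0.14, 0.05], 'scene horn': [0.16, -0.08], 'plate corner R': [0.51, -0.04], 'plate L': [-0.0, 0.01], 'mallet': [-0.04, -0.0]}
s26 {'scene arm/head': [0.93, 0.07], 'scene horn': [0.72, -0.16], 'plate corner R': [0.48, -0.03], 'plate L': [-0.12, 0.05], 'mallet': [-0.06, -0.02]}
s29 {'scene arm/head': [0.96, 0.13], 'scene horn': [0.76, -0.12], 'plate corner R': [0.51, -0.07], 'plate L': [-0.08, 0.18], 'mallet': [0.0, -0.03]}
```

```bash
python3 - <<'E'
from tilt import *
f=lambda n:cv2.cvtColor(cv2.imread('pics/%s.png'%n),cv2.COLOR_BGR2GRAY).astype(np.float32)
r=(386,206,22,28);g=lambda n:f(n)[r[1]:r[1]+r[3],r[0]:r[0]+r[2]]
print('key s26->s29',cv2.phaseCorrelate(g('s26'),g('s29'),cv2.createHanningWindow((22,28),cv2.CV_32F)),'s11->s29',cv2.phaseCorrelate(g('s11'),g('s29'),cv2.createHanningWindow((22,28),cv2.CV_32F)))
p,q,w=pickle.load(open('k29.pkl','rb'))
s=env.state();T=s['eef_pos'];r=Rt();print(s['t'])
for a in np.radians([0,5,7.5,10,12.5,15]):
    t=pt((0,66),a,T,r);fc=pt((0,0),a,T,r);e=pt((-180,33),a,T,r)
    print(np.degrees(a),'w',proj(w,t,True).round(1),'sc top',((proj(p,t)-[340,145])*5).round(),'face',((proj(p,fc)-[340,145])*5).round(),'side hend',((proj(q,e)-[280,120])*5+[475,0]).round(), 'dirz',np.degrees(np.arctan2((t-fc)@XH,(t-fc)[2])).round(1))
E
```

```text
key s26->s29 ((-0.1015950741645053, -0.12432876049553876), 0.9609660910235511) s11->s29 ((-0.08240005833210517, 2.944934661140346), 0.8335652232170105)
30.9167
0.0 w [314.9 155.3] sc top [189. 165.] face [164. 253.] side hend [799. 286.] dirz 4.3
5.0 w [314.9 159. ] sc top [184. 160.] face [172. 248.] side hend [798. 307.] dirz -0.7
7.499999999999999 w [314.9 161.2] sc top [181. 157.] face [175. 246.] side hend [798. 316.] dirz -3.2
10.0 w [314.8 163.6] sc top [177. 155.] face [178. 244.] side hend [798. 325.] dirz -5.7
12.5 w [314.8 166.3] sc top [174. 152.] face [182. 241.] side hend [797. 334.] dirz -8.2
14.999999999999998 w [314.8 169.3] sc top [170. 150.] face [184. 238.] side hend [796. 342.] dirz -10.7
```

```bash
python3 - <<'E'
import cv2,numpy as np
c=lambda i,x,y,w,h,s:cv2.resize(i[y:y+h,x:x+w],None,fx=s,fy=s,interpolation=cv2.INTER_CUBIC)
cv2.imwrite('pics/c31.png',np.hstack([c(cv2.imread('pics/s29.png'),360,160,30,45,12),c(cv2.imread('pics/d29.png'),310,135,40,45,12)[:540,:420]]))
E
```

```text
(no output)
```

View pics/c31.png

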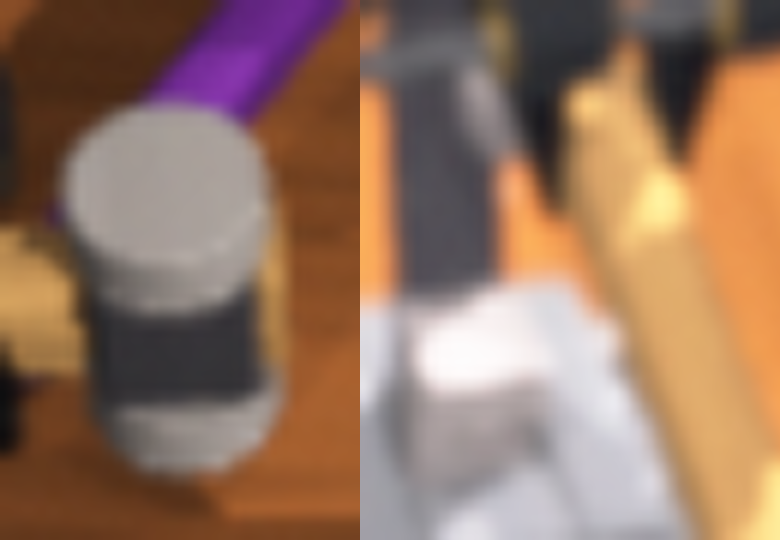

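```bash
python3 - <<'E'
from tilt import *
a=np.radians(13.5); yaw=np.radians(26); Rg=lean(yaw,11.4)
f=pt((0,0),a,np.zeros(3),Rg);t=pt((0,66),a,np.zeros(3),Rg);print((t-f).round(1),f)
T=np.array([588,-20.8,50])-f;print(T)
P,Rc=plan(T,Rg)
print('down/mm',Rg.inv().apply([0,0,-1])/30)
E
```

```text
[ 0.1  0.  66. ] [29.96202236 15.90026933  6.43670924]
[558.03797764 -36.70026933  43.56329076]
15 rows; end [558.1 -36.6  43.7]
[[[-0.53,0.06,0.19],[-0.28,-0.12,0.97]],[[-0.52,0.09,0.2],[-0.28,-0.12,0.97]],[[-0.51,0.13,0.21],[-0.27,-0.12,0.97]],[[-0.49,0.16,0.22],[-0.28,-0.12,0.97]],[[-0.48,0.19,0.22],[-0.28,-0.11,0.97]]]
[[[-0.46,0.23,0.24],[-0.28,-0.12,0.97]],[[-0.44,0.25,0.24],[-0.27,-0.12,0.97]],[[-0.42,0.29,0.25],[-0.28,-0.12,0.96]],[[-0.39,0.31,0.27],[-0.28,-0.12,0.97]],[[-0.36,0.33,0.27],[-0.28,-0.12,0.97]]]
[[[-0.34,0.35,0.29],[-0.28,-0.12,0.97]],[[-0.3,0.37,0.3],[-0.27,-0.11,0.97]],[[-0.27,0.39,0.3],[-0.28,-0.12,0.97]],[[-0.24,0.4,0.32],[-0.28,-0.12,0.97]],[[-0.2,0.41,0.33],[-0.28,-0.12,0.97]]]
down/mm [-6.58857801e-03  4.62592927e-19  3.26757058e-02]
```

Request:
drive_tool(
  increments=[
    [[-0.53,0.06,0.19],[-0.28,-0.12,0.97]],
    [[-0.52,0.09,0.2],[-0.28,-0.12,0.97]],
    [[-0.51,0.13,0.21],[-0.27,-0.12,0.97]],
    [[-0.49,0.16,0.22],[-0.28,-0.12,0.97]],
    [[-0.48,0.19,0.22],[-0.28,-0.11,0.97]],
  ],
)

```text
t: 31.33
eef_pos: [529.6, 87.7, 153.7]
tcp_rot: [-3.119, -0.309, 1.248]
ft_force: [0.2, 0.2, -3.6]
opening: 0.212
```

Request:
drive_tool(
  increments=[
    [[-0.46,0.23,0.24],[-0.28,-0.12,0.97]],
    [[-0.44,0.25,0.24],[-0.27,-0.12,0.97]],
    [[-0.42,0.29,0.25],[-0.28,-0.12,0.96]],
    [[-0.39,0.31,0.27],[-0.28,-0.12,0.97]],
    [[-0.36,0.33,0.27],[-0.28,-0.12,0.97]],
  ],
)

```text
t: 31.75
eef_pos: [544.0, 25.2, 98.5]
tcp_rot: [-3.119, -0.251, 0.847]
ft_force: [-0.3, -0.4, -4.4]
opening: 0.207
```

Request:
drive_tool(
  increments=[
    [[-0.34,0.35,0.29],[-0.28,-0.12,0.97]],
    [[-0.3,0.37,0.3],[-0.27,-0.11,0.97]],
    [[-0.27,0.39,0.3],[-0.28,-0.12,0.97]],
    [[-0.24,0.4,0.32],[-0.28,-0.12,0.97]],
    [[-0.2,0.41,0.33],[-0.28,-0.12,0.97]],
  ],
)

```text
t: 32.17
eef_pos: [558.3, -37.3, 43.3]
tcp_rot: [3.142, -0.199, 0.449]
ft_force: [-0.5, -0.0, -4.3]
opening: 0.21
```

Request:
drive_tool(
  increments=[
    [[0,0,0],[0,0,0]],
    [[0,0,0],[0,0,0]],
  ],
)

```text
t: 32.33
eef_pos: [557.9, -36.7, 43.6]
tcp_rot: [-3.141, -0.199, 0.455]
ft_force: [-0.6, -0.1, -3.8]
opening: 0.212
```

```bash
python3 - <<'E'
from tilt import *
s=env.state();T=s['eef_pos'];r=Rt();print(s['t'],T,s['tcp_rot'],s['ft_force'])
p=snap('scene','s31');q=snap('side','d31')
c=lambda i,x,y,w,h,s:cv2.resize(np.asarray(i['pixels'])[y:y+h,x:x+w],None,fx=s,fy=s,interpolation=cv2.INTER_CUBIC)
cv2.imwrite('pics/c32.png',np.hstack([c(p,255,200,50,70,8),c(q,330,205,50,70,8)]))
for a in np.radians([8,11,13.5,16]):
    t=pt((0,66),a,T,r);fc=pt((0,0),a,T,r)
    print(np.degrees(a),fc.round(),((proj(p,t)-[255,200])*8).round(),((proj(p,fc)-[255,200])*8).round(),'side',((proj(q,t)-[330,205])*8+[400,0]).round(),((proj(q,fc)-[330,205])*8+[400,0]).round())
E
```

```text
32.3333 [557.92706583 -36.66756213  43.61040459] [-3.14054251 -0.19863479  0.45489848] [-0.5546129  -0.10956294 -3.77983507]
8.0 [585. -22.  46.] [239. 312.] [251. 395.] side [718. 149.] [692. 299.]
11.0 [587. -21.  48.] [237. 304.] [253. 397.] side [715. 146.] [697. 292.]
13.5 [588. -21.  50.] [235. 297.] [253. 398.] side [712. 144.] [701. 286.]
16.0 [589. -20.  52.] [233. 290.] [254. 399.] side [708. 142.] [705. 280.]
```

View pics/c32.png

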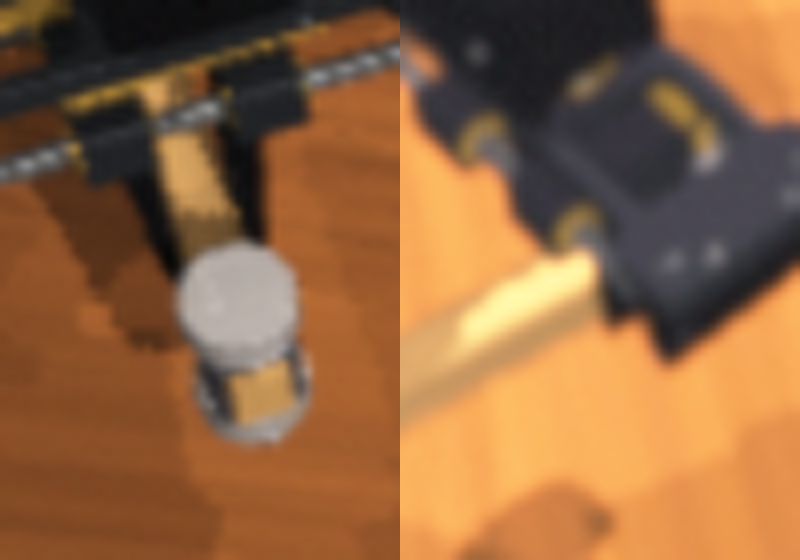

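Request:
drive_tool(
  increments=[
    [[-0.08,0,0.39],[0,0,0]],
    [[-0.08,0,0.39],[0,0,0]],
    [[-0.07,0,0.36],[0,0,0]],
    [[-0.04,0,0.2],[0,0,0]],
    [[0,0,0],[0,0,0]],
  ],
)

```text
t: 32.85
eef_pos: [557.8, -36.7, 2.0]
tcp_rot: [-3.141, -0.198, 0.454]
ft_force: [0.6, -0.1, -3.3]
opening: 0.207
```

Request:
drive_tool(
  increments=[
    [[-0.02,0,0.08],[0,0,0]],
    [[0,0,0],[0,0,0]],
  ],
)

```text
t: 33.02
eef_pos: [558.3, -37.1, 0.6]
tcp_rot: [3.141, -0.2, 0.453]
ft_force: [-0.5, 0.3, -4.9]
opening: 0.209
```

Request:
drive_tool(
  increments=[
    [[-0.01,0,0.06],[0,0,0]],
    [[0,0,0],[0,0,0]],
  ],
)

```text
t: 33.18
eef_pos: [558.4, -37.2, -1.2]
tcp_rot: [3.141, -0.2, 0.453]
ft_force: [-0.0, -0.2, -4.1]
opening: 0.207
```

Request:
drive_tool(
  increments=[
    [[-0.01,0,0.08],[0,0,0]],
    [[0,0,0],[0,0,0]],
  ],
)

```text
t: 33.35
eef_pos: [558.4, -37.1, -3.9]
tcp_rot: [3.141, -0.199, 0.453]
ft_force: [-1.0, 1.3, -4.6]
opening: 0.209
```

Request:
drive_tool(
  increments=[
    [[-0.01,0,0.06],[0,0,0]],
    [[0,0,0],[0,0,0]],
  ],
)

```text
t: 33.52
eef_pos: [558.4, -37.1, -5.8]
tcp_rot: [3.141, -0.199, 0.453]
ft_force: [-0.3, 0.4, -5.1]
opening: 0.206
```

Request:
drive_tool(
  increments=[
    [[-0.01,0,0.05],[0,0,0]],
    [[0,0,0],[0,0,0]],
  ],
)

```text
t: 33.68
eef_pos: [558.4, -37.0, -7.3]
tcp_rot: [3.141, -0.199, 0.453]
ft_force: [-0.5, -0.9, -4.3]
opening: 0.206
```

Request:
drive_tool(
  increments=[
    [[-0.01,0,0.05],[0,0,0]],
    [[0,0,0],[0,0,0]],
  ],
)

```text
t: 33.85
eef_pos: [558.4, -37.0, -8.9]
tcp_rot: [3.141, -0.199, 0.453]
ft_force: [-0.2, 0.7, -4.8]
opening: 0.208
```

Request:
drive_tool(
  increments=[
    [[-0.01,0,0.05],[0,0,0]],
    [[0,0,0],[0,0,0]],
  ],
)

```text
t: 34.02
eef_pos: [558.4, -37.1, -10.4]
tcp_rot: [3.141, -0.199, 0.453]
ft_force: [0.3, 0.2, -4.3]
opening: 0.207
```

```bash
python3 look.py 33; python3 - <<'E'
import cv2
a=cv2.imread('pics/d33.png');cv2.imwrite('pics/c33.png',cv2.resize(a[215:290,310:390],None,fx=8,fy=8,interpolation=cv2.INTER_CUBIC))
E
```

```text
34.0167 [558.42159419 -37.06129027 -10.35689857] [ 3.1413007  -0.19932231  0.45292808] [ 0.3425617   0.22704238 -4.33070225] 0.20702769219412304
```

View pics/L33.png

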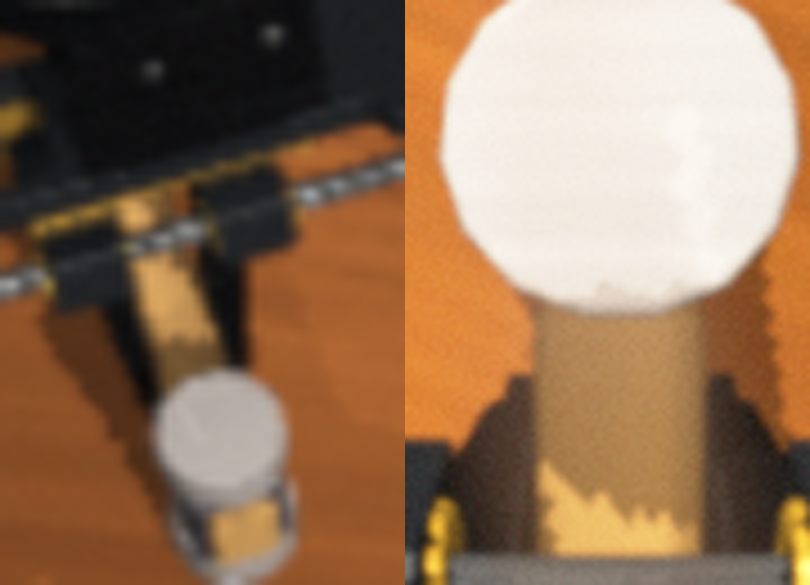

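View pics/c33.png

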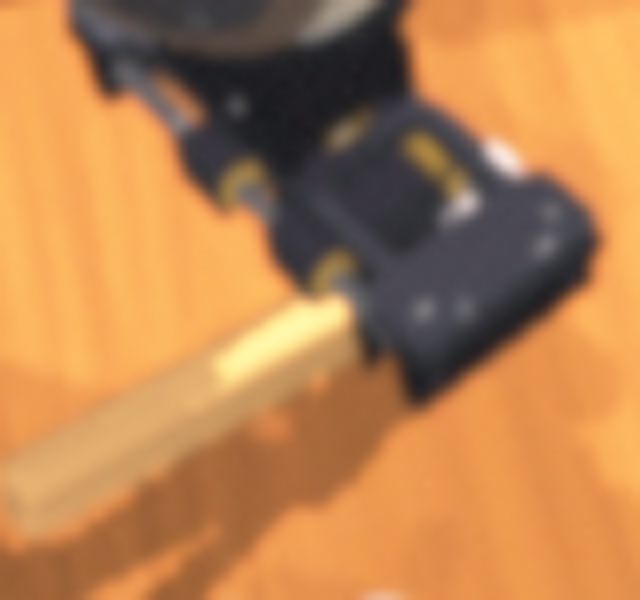

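Request:
drive_tool(
  increments=[
    [[-0.01,0,0.05],[0,0,0]],
    [[0,0,0],[0,0,0]],
  ],
)

```text
t: 34.33
eef_pos: [558.5, -37.1, -11.3]
tcp_rot: [3.141, -0.2, 0.453]
ft_force: [-3.9, -1.4, 3.8]
opening: 0.211
```

Request:
drive_tool(
  increments=[
    [[-0.01,0,0.05],[0,0,0]],
    [[0,0,0],[0,0,0]],
  ],
)

```text
t: 34.5
eef_pos: [558.5, -37.2, -12.1]
tcp_rot: [3.141, -0.2, 0.453]
ft_force: [-7.6, -1.8, 13.6]
opening: 0.208
```

Request:
drive_tool(
  increments=[
    [[0.01,0,-0.03],[0,0,0]],
    [[0,0,0],[0,0,0]],
  ],
)

```text
t: 34.67
eef_pos: [558.7, -37.1, -12.0]
tcp_rot: [3.141, -0.2, 0.453]
ft_force: [-1.7, -0.9, 2.5]
opening: 0.212
```

Request:
drive_tool(
  increments=[
    [[0,0,0],[0,0,0]],
    [[0,0,0],[0,0,0]],
    [[0,0,0],[0,0,0]],
    [[0,0,0],[0,0,0]],
  ],
  jaw=-0.1,
)

```text
t: 35.0
eef_pos: [558.7, -37.0, -12.3]
tcp_rot: [3.141, -0.2, 0.453]
ft_force: [-0.0, -0.3, -0.1]
opening: 0.422
```

```bash
python3 look.py 34
```

```text
35.0 [558.72876984 -37.01743742 -12.30929672] [ 3.14100259 -0.19958837  0.45305521] [-0.02119322 -0.28737084 -0.11063953] 0.42240884073405693
```

View pics/L34.png

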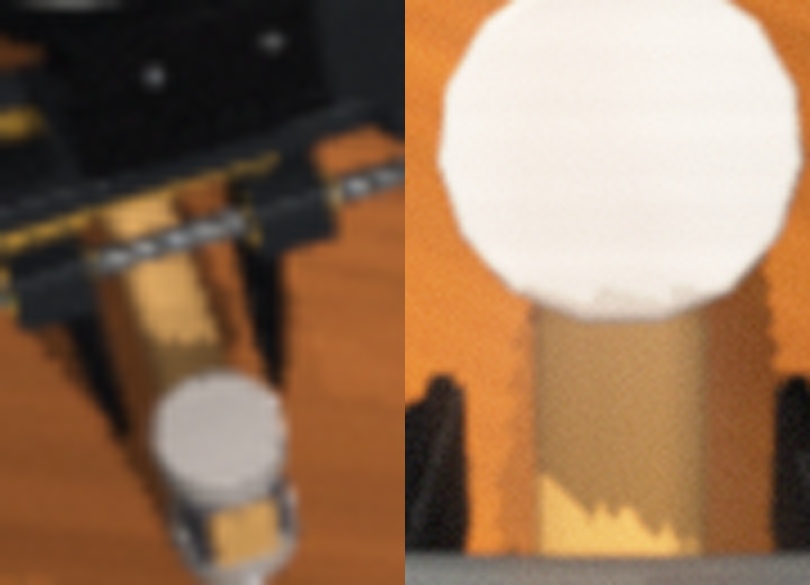

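Hammer stands; retract along −z and check.

Request:
drive_tool(
  increments=[
    [[0,0,-0.4],[0,0,0]],
    [[0,0,-0.7],[0,0,0]],
    [[0,0,-0.9],[0,0,0]],
    [[0,0,-0.9],[0,0,0]],
    [[0,0,-0.9],[0,0,0]],
  ],
)

```text
t: 35.57
eef_pos: [537.5, -47.1, 101.3]
tcp_rot: [3.141, -0.199, 0.453]
ft_force: [-0.3, -0.0, -0.6]
opening: 0.451
```

Request:
drive_tool(
  increments=[
    [[-0.5,0,-0.6],[0,0,0]],
    [[-0.8,0,-0.6],[0,0,0]],
    [[-0.8,0,-0.3],[0,0,0]],
    [[0,0,0],[0,0,0]],
  ],
)

```text
t: 35.9
eef_pos: [471.7, -78.6, 132.8]
tcp_rot: [3.14, -0.2, 0.452]
ft_force: [0.6, -0.5, 0.1]
opening: 0.452
```

```bash
python3 - <<'E'
from h import *
s=env.state();print(s['t'],s['eef_pos'],s['ft_force'])
p=snap('scene','s35');q=snap('side','d35')
f=lambda a:cv2.cvtColor(a,cv2.COLOR_BGR2GRAY).astype(np.float32)
def ph(n,m,r): 
    x,y,w,h=r;a,b=[f(cv2.imread('pics/%s.png'%k))[y:y+h,x:x+w] for k in (n,m)];return np.round(cv2.phaseCorrelate(a,b,cv2.createHanningWindow((w,h),cv2.CV_32F))[0],2)
for k,r in {'stake':(412,165,30,55),'mallet':(370,305,50,60),'bowl':(268,300,56,56),'tin':(165,270,45,45),'drift':(205,200,25,25),'green':(205,115,40,60),'purple':(360,135,40,55)}.items(): print(k,ph('scene0','s35',r))
print('key s29->35',ph('s29','s35',(386,206,22,28)),'stake s29->35',ph('s29','s35',(412,165,30,55)))
print([ (np.round(d['point']).tolist(),round(d['score'],2)) for d in env.tip_of('hammer_face',p)][:4])
E
```

```text
35.9 [471.74371395 -78.58207239 132.84531073] [ 0.59256761 -0.50274375  0.12716699]
stake [0.84 0.09]
mallet [-0.07  0.08]
bowl [0.01 0.03]
tin [0.45 0.42]
drift [0.48 0.43]
green [-0.25 -0.01]
purple [0.08 0.13]
key s29->35 [ 0.01 -0.07] stake s29->35 [-0.09 -0.08]
[([182.0, -263.0, -1.0], 0.88), ([214.0, 234.0, 0.0], 0.74), ([589.0, -27.0, -0.0], 0.71), ([384.0, 431.0, -2.0], 0.66)]
```

View pics/s35.png

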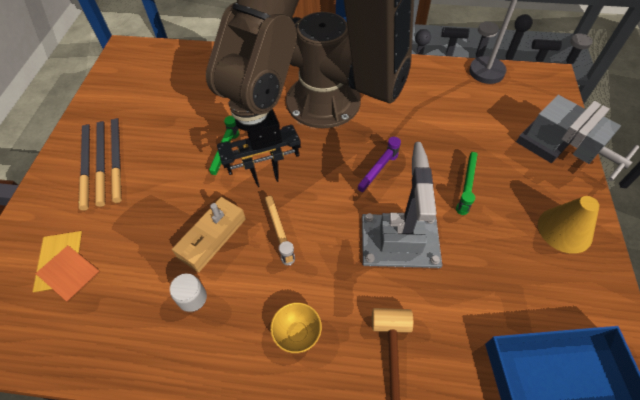

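View pics/d35.png

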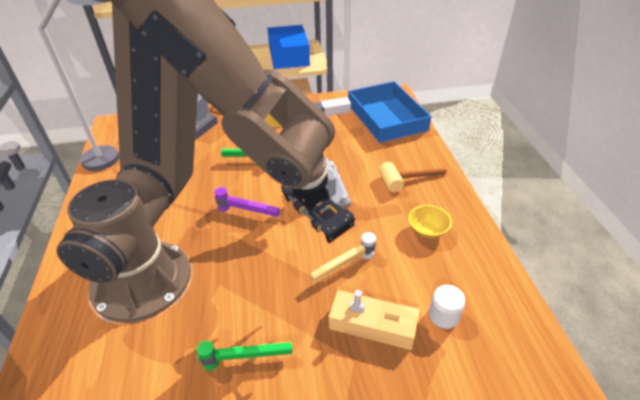

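```bash
python3 -c "
from cell import env
print(env.job_done(), env.state()['t'])"
```

```text
the job is handed in; nothing more can be done
the job is handed in; nothing more can be done
```

The key is driven home and the shank appears hard against the back of the socket. The hammer stands back on its striking face close to where it was. I handed the job in at about 36 s.

**What I did:** I took the key from the tool block with the gripper leaning. I lowered it tip down into the slot, flat face to the shank and gib away, until it first resisted, then let go. I drove it down with taps of the steel hammer, stood the hammer back on the bench, and moved the arm clear.

**Last checks:**
- **Key:** its top sank about 12 mm, to roughly 118 mm above the bench, which is where a tight key should sit. The networks' heights for it were 117 and 113 mm; in the scene view they reported 74.5 mm, which was plainly wrong.
- **Stake:** its head shifted about 1.8 mm in the image while I tapped. After that, a press of about 16 N and two faster taps moved neither it nor the key.
- **Bystanders:** the bowl and mallet had not moved in the images. The tin and drift regions differ by about half a pixel from the start. I put that down to changed shadows, because nothing touched them, but I did not confirm it.

**What disagreed or fell short:**
- **First hammer grasp missed:** the images showed the fingertips about 20 mm short of the reported TCP. I corrected for that and regripped.
- **Hammer slipped in the grip:** the hard taps turned it about 13° in the fingers, and I levelled it before putting it down. A steady 20 N was not measured; the most I recorded was about 16 N.

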